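Swap two screwdrivers between their sprung cradles under the bench shelf

ROBOT

A 7-joint arm with a two-finger parallel gripper is mounted at the origin on a cart in front of the work surface, level with it; the furniture and walls round the work are solid. World frame = base frame: x ahead of the robot, y to its left, z up, the work surface at z = 0. Lengths are in m, angles in rad, forces in N, time in s.
With the tool pointing down it reaches from about 0.4 to 0.85 m from the base axis. Payload 4.5 kg.
Tool frame: the origin (TCP) lies on the centre line of the jaws, within the pads' length; the fingertips stand 14 mm ahead of it and the grasp point (between the pads) lies 5 mm behind it; y points along the fingers, z is the direction in which the jaws open and shut, and the axes are right-handed (so a half turn about y gives the same grasp; the last joint's range is limited). The gripper opens to 88 mm and grips with 3 to 60 N. Pads are 18 mm wide; open, the fingers measure 123 mm over their backs; the gripper's body (75 mm by 187 mm) begins 45 mm behind the grasp point.
Start: joints at [1.239, 0.689, -0.195, 1.565, 0.157, 0.902, -0.215], TCP at [0.224, -0.584, 0.253] pointing down, gripper open.
Joint ranges: [-3.01, 3.01], [-0.46, 2.08], [-1.47, 1.51], [0.13, 2.56], [-1, 4.14], [0.04, 2.09], [-2.66, 2.66]. Speed limits (rad/s): [2.57, 2.57, 3.14, 3.14, 3.14, 3.14, 3.14].

INTERFACE

Orientations are given as a unit quaternion [x, y, z, w].
In Python, from plant import get_state, imaging, job gives the robot as it stands.
- The arm moves only by the tool send_rows, never from a script. Its argument "motion" is a list that holds one entry, the list of rows, each a list of 7 numbers: the turn, a rotation vector about the tool's x, y, z scaled (see below), then the shift along the tool's x, y, z scaled (see below), then the gripper's target within -1 to 1 (shut at 1, half-way at 0, fully open at -1). In form: [[[rx, ry, rz, tx, ty, tz, gripper], ...]]. A call has exactly 5 rows; each row shifts and turns the commanded pose from where the row before left it, along the tool's axes as they then stand; what a row does not reach is not made up. The controller multiplies each number of a shift by 0.02 m and each number of a turn by 0.08 rad. A row lasts 1/12 s, in which the tool goes at most 41.7 mm and 7.16 degrees, less where a joint would pass 70% of its speed; a pose out of reach is approached as far as the arm can. A call with a number of a shift or a turn outside -1 to 1 is refused whole. A call with a gripper value outside its range is refused whole. The fingers move at their own pace and stop on an object; "force" is the grip in N (left out, the last holds). Time passes only in rows, so rows that do not move let the fingers close, or fill a call up. It gives the time, the measured TCP pose, the force and the opening at its end, in the units of the state.
- get_state(): the state, without advancing time (a new reading comes with each control period).
- imaging.snapshot(name): name is "side" or "top"; returns a dict with "img" (420x560x3 uint8, red, green, blue), "camera_matrix" (3x3 intrinsics, pixels), "dist_coeffs" ([k1, k2, p1, p2, k3] as OpenCV has them; the pictures are not rectified), "R" (3x3) and "t" (3): a world point X has camera coordinates R X + t. Camera axes: x right, y down, z forward; pixel columns grow to the right and rows downward; lengths in m; the calibration is good to about 2 mm. A picture is of the moment at which its call begins. There is no depth.
- job.finish_job(): hands the job in, once; it reports no verdict.
The state is a dict: "clock": time; "q": joint angles; "qd": joint speeds; "joint_torque": joint torques, N m; "tool_pos": TCP position; "eef_rot": TCP orientation; "contact_force": force on the tool from outside, world axes, zero at the start; "moment": the same for the moment, N m; "opening": opening from 0.0 (shut) to 1.0 (fully open).
Only numpy, scipy, OpenCV 4.12 (cv2) and the standard library are available. Lean on these libraries where they do the work, as an engineer would, in place of code of your own. Each camera call takes 0.05 s, during which the arm holds its last target.

TASK

The red and the green screwdriver lie in each other's cradles under the shelf: swap them, so that the red one is in the red cradle and the green one in the green cradle. Each must lie fully down in its cradle, shaft in the fork and its butt caught under the front hook, held there by the spring plate. To get one out, push it back against the spring until its butt clears the hook, then lift. Do not knock the shelf or shift the other things about.

Things in the scene. Friction and masses are not known exactly. Their poses are not given: they have to be found in the camera images.
- red_grip (a point): grip point of the red-handled screwdriver: 182 mm long, about 0.07 kg; handle 99 mm long, 26 wide, 27 thick; shaft 5.6 mm thick. The point is on the long axis, half-way up the handle (13.5 mm above its underside), 66 mm from the butt and 116 mm from the shaft's tip. +y points to the butt, -y to the tip, z up. It may be laid on the bare bench meanwhile (grip point then at z = 13.5 mm).
- green_grip (a point): the same point of the green-handled screwdriver, which has the same size and axes.
- red_cradle: The red cradle, fixed, 252 x 50 mm. Origin at bench level under the middle of a seated screwdriver; x runs from the front hook (-x, nearest the robot) to the spring plate (+x), z up. The screwdriver lies along x, butt to -x. Its handle rests on a rail 16 mm wide, top at z = 30 mm, free for fingers on both sides above the 8 mm base plate.
- red_seat (a point): where the grip point of a screwdriver seated in the red cradle lies: x = -25, y = 0, z = 43.5 mm in the cradle's frame. Axes as the cradle's; the screwdriver's +y axis (to the butt) then points along -x.
- red_hook (a point): underside of the tip of the red cradle's hook, at x = -86.5, z = 59 mm of the cradle. Hook 22 mm wide, 5 mm thick (top z = 64 mm); it overhangs the seated butt by 5 mm. The butt stands against the wall below it (x = -91.5 mm), between cheeks 32 mm apart that end at x = -77 mm, z = 48 mm. To go in or out, the screwdriver must be 6 to 16 mm back (+x) from its seat.
- red_fork (a point): middle of the red cradle's fork, at x = 60 mm, on the line of a seated shaft; slot 9 mm wide, open upwards, flared tips up to z = 66 mm. A screwdriver passes over hook and fork when its underside is above z = 66 mm (grip point above 80 mm).
- red_plate (a point): top middle of the face of the red cradle's upright spring plate (44 mm wide, z = 15 to 95 mm), which the shaft's tip touches. It slides along the cradle's x: face at x = 91.5 mm with a screwdriver seated, 8 mm nearer the hook when empty, at most 18 mm farther back. It pushes to -x with 4.9 N at 91.5 mm, 0.35 N more per mm back. The tip can slide up and down on it.
- green_cradle: Same shape as the red one. The green cradle, fixed, 252 x 50 mm. Origin at bench level under the middle of a seated screwdriver; x runs from the front hook (-x, nearest the robot) to the spring plate (+x), z up. The screwdriver lies along x, butt to -x. Its handle rests on a rail 16 mm wide, top at z = 30 mm, free for fingers on both sides.
- green_seat (a point): where the grip point of a screwdriver seated in the green cradle lies: x = -25, y = 0, z = 43.5 mm in the cradle's frame. Axes as the cradle's; the screwdriver's +y axis (to the butt) then points along -x.
- green_hook (a point): underside of the tip of the green cradle's hook, at x = -86.5, z = 59 mm of the cradle. Hook 22 mm wide, 5 mm thick (top z = 64 mm); it overhangs the seated butt by 5 mm. The butt stands against the wall below it (x = -91.5 mm), between cheeks 32 mm apart that end at x = -77 mm, z = 48 mm. To go in or out, the screwdriver must be 6 to 16 mm back (+x) from its seat.
- green_fork (a point): middle of the green cradle's fork, at x = 60 mm, on the line of a seated shaft; slot 9 mm wide, open upwards, flared tips up to z = 66 mm. A screwdriver passes over hook and fork when its underside is above z = 66 mm (grip point above 80 mm).
- green_plate (a point): top middle of the face of the green cradle's upright spring plate (44 mm wide, z = 15 to 95 mm), which the shaft's tip touches. It slides along the cradle's x: face at x = 91.5 mm with a screwdriver seated, 8 mm nearer the hook when empty, at most 18 mm farther back. It pushes to -x with 4.9 N at 91.5 mm, 0.35 N more per mm back. The tip can slide up and down on it.
- riser: fixed wooden shelf on two steel legs over the cradles. Origin at bench level under its centre, x away from the robot. Board 220 (x) by 420 mm, underside z = 210, top 228 mm; legs at y = +-196 mm. Its front edge (x = -110 mm) is 4 to 18 mm behind the seats: a hand pointing straight down hits it, so lean it back 25 to 45 degrees. The bench before the shelf's middle is free to lay a driver on.
- flux_jar: bystander: jar with yellow lid, 52 mm across and 42 mm high, on the shelf. Origin at its underside.
- power_brick: bystander: black power brick, 46 x 116 x 32 mm, on the shelf. Origin at its underside.
- tape_black: bystander: roll of black tape, 62 mm across and 17 mm high, on the bench under the shelf between the cradles. Origin at its underside.
- multimeter: bystander: yellow multimeter, 136 x 74 x 44 mm, on the bench at the right. Origin at its underside.
- bottle_1: bystander: white squeeze bottle with red nozzle, 54 mm across and 153 mm high, on the bench at the left of the shelf. Origin at its underside.

How it is judged:
At the end, for the whole second after the job is handed in: Each screwdriver is seated in the cradle of its own colour: its grip point within 4 mm along the cradle, 6 mm across and 4 mm in height of the seated place (x = -25, y = 0, z = 43.5 mm in the cradle's frame), its long axis within 0.08 rad of the cradle's, both at rest (x of red_grip in the frame of red_cradle between -0.029 and -0.021 m and y of red_grip in the frame of red_cradle between -0.006 and 0.006 m and z of red_grip in the frame of red_cradle between 0.0395 and 0.0475 m and angle between the y axis of red_grip and the x axis of red_cradle, either way round below 0.08 rad and linear speed of each of driver_red, driver_green below 0.02 m/s and x of green_grip in the frame of green_cradle between -0.029 and -0.021 m and y of green_grip in the frame of green_cradle between -0.006 and 0.006 m and z of green_grip in the frame of green_cradle between 0.0395 and 0.0475 m and angle between the y axis of green_grip and the x axis of green_cradle, either way round below 0.08 rad); the robot touches nothing.
It fails at once if a bystander is shifted by more than 25 mm (distance of any of flux_jar, power_brick, tape_black, multimeter, bottle_1 from where it was at the start of the episode above 0.025 m).
It fails at once if the shelf is knocked with more than 20 N (contact force between any of the arm, the fingers and riser above 20 N).
It also fails if it takes over 72 s, if anything falls off the work surface, if the arm or the gripper's body presses on something with over 40 N, if the wrist force passes 120 N, or if a joint passes its speed limit or range.

## Working session

There is one attempt and no reset: what is moved stays moved. The work goes in short steps, Python scripts to look and compute and a tool call to move; the robot and the scene stay as the last step left them, time stands still between calls to the robot, and variables do not carry over. Pictures are saved under pics/ and viewed, and the job is handed in when it is done.

Besides the shell and the picture viewer there is one more tool, called by a JSON object that holds its "op" and its "data", one argument or row to a line. send_rows: Moves the arm, as the interface text tells. Its arguments: {"type":"object","properties":{"motion":{"type":"array"},"force":{"type":"number"}},"required":["motion"]}

I'll start by looking at the state and both cameras.

```bash
ls; mkdir -p pics; cat > h.py <<'E'
import numpy as np, cv2
from plant import get_state, imaging, job
def snap(n,f=None):
    s=imaging.snapshot(n)
    if f: cv2.imwrite(f'pics/{f}.png',s['img'][:,:,::-1])
    return s
def ray(s,uv):
    K=np.array(s['camera_matrix'],float);d=np.array(s['dist_coeffs'],float);R=np.array(s['R']);t=np.array(s['t'])
    p=cv2.undistortPoints(np.array(uv,float).reshape(-1,1,2),K,d).reshape(-1,2)
    D=(np.c_[p,np.ones(len(p))])@R; C=-R.T@t
    return C,D/np.linalg.norm(D,axis=1,keepdims=True)
def onz(s,uv,z):
    C,D=ray(s,uv); return C+D*((z-C[2])/D[:,2])[:,None]
def proj(s,X):
    rv,_=cv2.Rodrigues(np.array(s['R'],float))
    return cv2.projectPoints(np.array(X,float).reshape(-1,1,3),rv,np.array(s['t'],float),np.array(s['camera_matrix'],float),np.array(s['dist_coeffs'],float))[0].reshape(-1,2)
def tri(s1,u1,s2,u2):
    C1,D1=ray(s1,u1);C2,D2=ray(s2,u2);out=[]
    for a,b in zip(D1,D2):
        A=np.c_[a,-b];l=np.linalg.lstsq(A,C2-C1,rcond=None)[0]
        p,q=C1+l[0]*a,C2+l[1]*b; out.append(np.r_[(p+q)/2,np.linalg.norm(p-q)])
    return np.array(out)
E
python3 - <<'E'
from h import *
np.set_printoptions(precision=4,suppress=True)
print(get_state())
for n in ('side','top'):
    s=snap(n,n+'0'); print(n,np.array(s['camera_matrix']),s['dist_coeffs'],-np.array(s['R']).T@s['t'],s['R'])
E
```

```text
pics
{'clock': 0.0, 'q': array([ 1.2388,  0.69  , -0.1945,  1.5663,  0.1573,  0.9025, -0.2151]), 'qd': array([-0.0008,  0.0002,  0.0003, -0.0005,  0.0014, -0.0016,  0.0013]), 'joint_torque': array([ -0.0004, -52.7554,  -1.2667, -15.3429,  -0.0526,   0.0066,
         0.0002]), 'tool_pos': array([ 0.2233, -0.5831,  0.2519]), 'eef_rot': array([-0.1288,  0.6959, -0.6947,  0.1285]), 'contact_force': array([ 0.0937, -0.4461,  1.0412]), 'moment': array([ 0.0209,  0.0357, -0.0028]), 'opening': 1.0019342145913308}
side [[450.8218   0.     278.2225]
 [  0.     450.8218 211.2631]
 [  0.       0.       1.    ]] [-0.0505  0.      0.      0.      0.    ] [ 0.1383 -0.9037  0.7389] [[ 0.8519 -0.5237 -0.0069]
 [-0.2773 -0.4398 -0.8542]
 [ 0.4443  0.7296 -0.5199]]
top [[519.5353   0.     288.6799]
 [  0.     519.5353 207.5229]
 [  0.       0.       1.    ]] [0.0458 0.     0.     0.     0.    ] [0.0166 0.2793 1.0894] [[-0.5046 -0.8633 -0.0013]
 [-0.6866  0.4023 -0.6056]
 [ 0.5234 -0.3047 -0.7958]]
```

View pics/side0.png

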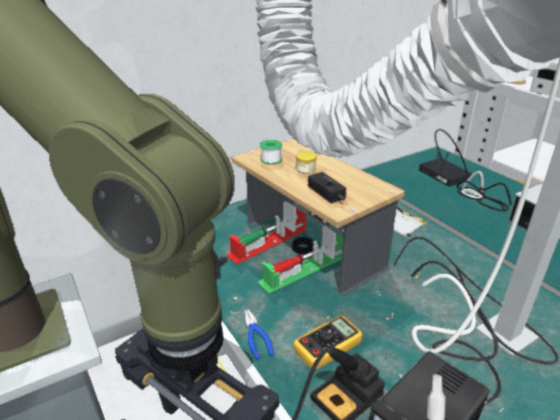

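View pics/top0.png

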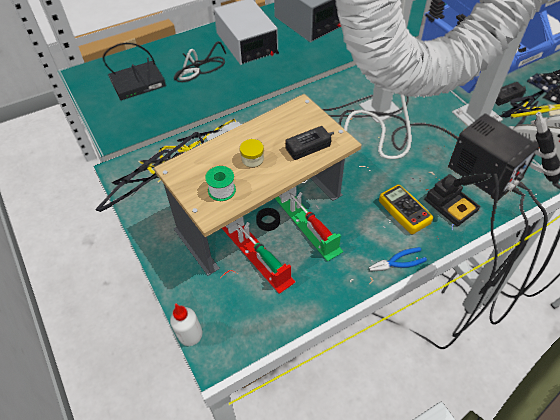

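The side view shows both cradles (red ~(265,240), green ~(300,265)). The top view shows the red cradle at (260,255) with the green driver and the green cradle at (310,225) with the red driver. I'll zoom in on both.

```bash
python3 - <<'E'
import cv2
a=cv2.imread('pics/side0.png')[190:300,210:360]; cv2.imwrite('pics/side0z.png',cv2.resize(a,None,fx=5,fy=5,interpolation=cv2.INTER_CUBIC))
a=cv2.imread('pics/top0.png')[180:300,205:355]; cv2.imwrite('pics/top0z.png',cv2.resize(a,None,fx=5,fy=5,interpolation=cv2.INTER_CUBIC))
E
```

```text
(no output)
```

View pics/side0z.png

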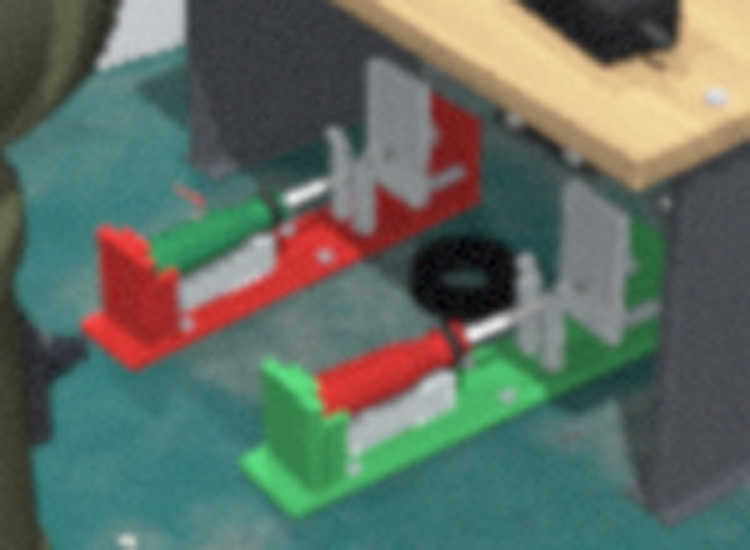

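View pics/top0z.png

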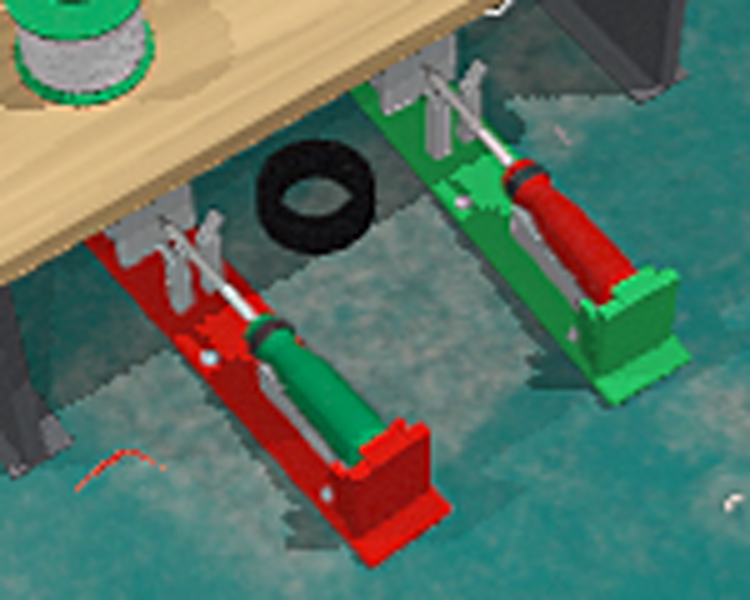

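```bash
python3 - <<'E'
from h import *
np.set_printoptions(precision=4,suppress=True)
roi={'side':(210,190,360,300),'top':(205,180,355,300)}
for n in ('side','top'):
    im=cv2.imread(f'pics/{n}0.png'); x0,y0,x1,y1=roi[n]
    hsv=cv2.cvtColor(im,cv2.COLOR_BGR2HSV)
    out=np.zeros_like(im)
    H,S,V=[hsv[:,:,i].astype(int) for i in range(3)]
    red=((H<8)|(H>172))&(S>150)&(V>60)
    grn=(H>55)&(H<80)&(S>120)&(V>60)
    out[red]=(0,0,255); out[grn]=(0,255,0)
    a=out[y0:y1,x0:x1]; cv2.imwrite(f'pics/{n}m.png',cv2.resize(np.vstack([a]),None,fx=5,fy=5,interpolation=cv2.INTER_NEAREST))
    print(n, [hsv[y,x] for x,y in ([(248,241),(300,268),(235,240),(270,275),(225,265)] if n=='side' else [(268,258),(316,227),(283,277),(333,248),(300,260)])])
E
```

```text
side [array([ 73, 167, 130], dtype=uint8), array([ 74,  33, 192], dtype=uint8), array([  1, 193, 209], dtype=uint8), array([ 68, 150, 134], dtype=uint8), array([ 89, 136, 126], dtype=uint8)]
top [array([ 78, 255, 139], dtype=uint8), array([  1, 226, 134], dtype=uint8), array([  1, 224, 147], dtype=uint8), array([ 70, 197, 124], dtype=uint8), array([ 86,  51, 125], dtype=uint8)]
```

View pics/sidem.png

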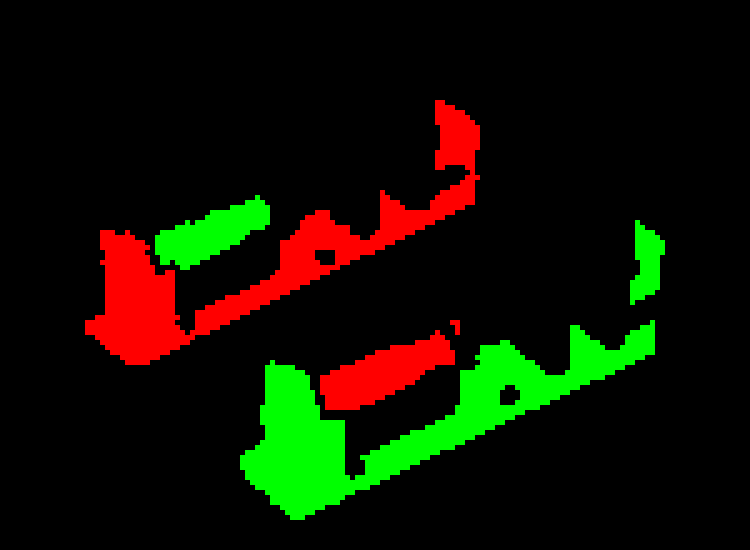

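View pics/topm.png

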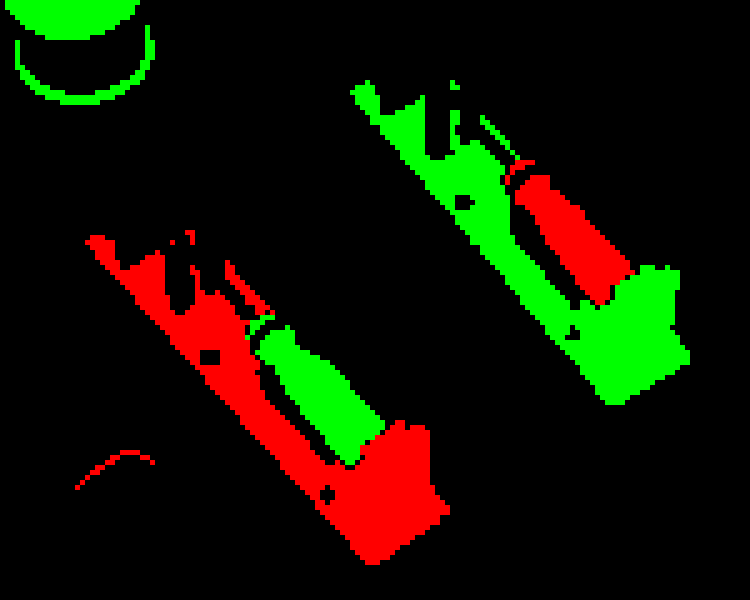

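```bash
cat > meas.py <<'E'
from h import *
def masks(im):
    hsv=cv2.cvtColor(im,cv2.COLOR_RGB2HSV); H,S,V=[hsv[:,:,i].astype(int) for i in range(3)]
    return {'red':((H<8)|(H>172))&(S>150)&(V>60),'green':(H>55)&(H<82)&(S>120)&(V>60)}
def comp(m,x0,y0,x1,y1,k=0):
    a=np.zeros(m.shape,np.uint8); a[y0:y1,x0:x1]=m[y0:y1,x0:x1]
    n,l,st,c=cv2.connectedComponentsWithStats(a,connectivity=8)
    o=np.argsort(-st[1:,4])+1
    return l==o[k]
def fit(P):
    # robust line on plane
    vx,vy,x,y=cv2.fitLine(P[:,:2].astype(np.float32),cv2.DIST_HUBER,0,0.001,0.001).ravel()
    d=np.array([vx,vy]);d*=np.sign(d[0]) if abs(d[0])>abs(d[1]) else np.sign(d[1])
    c=np.array([x,y]); r=(P[:,:2]-c)@np.array([-d[1],d[0]])
    return c,d,np.std(r)
def inter(l1,l2):
    (c1,d1,_),(c2,d2,_)=l1,l2
    a=np.linalg.solve(np.c_[d1,-d2],c2-c1); return c1+a[0]*d1
E
python3 - <<'E'
from meas import *
np.set_printoptions(precision=4,suppress=True)
S={n:snap(n) for n in('side','top')}
M={n:masks(S[n]['img']) for n in S}
box={('side','red'):(225,205,308,265),('side','green'):(255,230,345,296),('top','red'):(220,224,297,296),('top','green'):(273,194,345,264)}
for col in('red','green'):
    m=comp(M['top'][col],*box['top',col])
    ys,xs=np.nonzero(m); 
    b=ys.max(); cx=xs[ys==b].mean(); r=xs.max(); ry=ys[xs==r].mean()
    print(col,'top corner',cx,b,'right',r,ry)
    L=np.array([[xs[ys==y].min()-0.5,y] for y in range(ys.min()+4,int(b)-2)])
    F=np.array([[x,ys[xs==x].max()+0.5] for x in range(int(cx)+2,r-1)])
    lt=fit(onz(S['top'],L,0)); ft=fit(onz(S['top'],F,0))
    m=comp(M['side'][col],*box['side',col]); ys,xs=np.nonzero(m)
    b=ys.max(); cx2=xs[ys==b].mean(); l=xs.min()
    R=np.array([[x,ys[xs==x].max()+0.5] for x in range(int(cx2)+3,xs.max()-2)])
    F2=np.array([[x,ys[xs==x].max()+0.5] for x in range(l+2,int(cx2)-1)])
    rs=fit(onz(S['side'],R,0)); fs=fit(onz(S['side'],F2,0))
    print(' left edge',lt,'\n right edge',rs,'\n front top',ft,'\n front side',fs)
    for nm,f in(('top',ft),('side',fs)):
        A=inter(lt,f);B=inter(rs,f);print(nm,'corners L,R',A,B,'w',np.linalg.norm(A-B),'mid',(A+B)/2)
    print(' yaw L,R',np.degrees(np.arctan2(lt[1][1],lt[1][0])),np.degrees(np.arctan2(rs[1][1],rs[1][0])))
    # handle
    oc='green' if col=='red' else 'red'
    pl=[]
    for n in S:
        m=comp(M[n][oc],*box[n,col]); 
        ys,xs=np.nonzero(m); P=np.c_[xs,ys].astype(float)
        c=P.mean(0); C,D=ray(S[n],[c]); 
        u=np.linalg.svd(P-c,full_matrices=False)[2][0]
        C,D=ray(S[n],[c-15*u,c+15*u,c]); nn=np.cross(D[0],D[1]); nn/=np.linalg.norm(nn); pl.append((C,nn,D[2]))
        print(n,'handle centroid',c,len(P))
    d=np.cross(pl[0][1],pl[1][1]); d/=np.linalg.norm(d); d*=np.sign(d[0])
    A=np.array([pl[0][1],pl[1][1],d]); 
    X=np.linalg.solve(A,[pl[0][1]@pl[0][0],pl[1][1]@pl[1][0],d@onz(S['top'],[proj(S['top'],[[0,0,0]])[0]],0)[0]]) if 0 else None
    # point on line nearest to top ray centroid
    C,nn,D=pl[1]; Cs,ns,_=pl[0]; t=ns@(Cs-C)/(ns@D); X=C+t*D
    C2,n2,D2=pl[0]; t=pl[1][1]@(pl[1][0]-C2)/(pl[1][1]@D2); X2=C2+t*D2
    print(' handle axis dir',d,'yaw',np.degrees(np.arctan2(d[1],d[0])),'centroid pts',X,X2)
E
```

```text
red top corner 279.0 292 right 294 281.5
 left edge (array([0.5937, 0.0191], dtype=float32), array([0.9893, 0.1459], dtype=float32), np.float64(0.0005571489073857948)) 
 right edge (array([ 0.6556, -0.0166], dtype=float32), array([0.9899, 0.1415], dtype=float32), np.float64(0.0010855709773075547)) 
 front top (array([ 0.5298, -0.0111], dtype=float32), array([-0.1465,  0.9892], dtype=float32), np.float64(0.0006257333762158282)) 
 front side (array([ 0.5331, -0.0151], dtype=float32), array([-0.1526,  0.9883], dtype=float32), np.float64(0.0006338215038531944))
top corners L,R [0.5268 0.0093] [ 0.5332 -0.0341] w 0.043853022 mid [ 0.53   -0.0124]
side corners L,R [0.5292 0.0096] [ 0.5359 -0.0337] w 0.043866105 mid [ 0.5326 -0.012 ]
 yaw L,R 8.38666 8.1336775
side handle centroid [251.7168 236.3179] 173
top handle centroid [268.8414 258.5379] 290
 handle axis dir [ 0.992   0.1243 -0.0227] yaw 7.140546303356008 centroid pts [ 0.5968 -0.0042  0.0456] [ 0.6016 -0.0036  0.0455]
green top corner 327.5 260 right 343 251.0
 left edge (array([ 0.6625, -0.1276], dtype=float32), array([0.9982, 0.059
[... 169 characters left out ...]
89800143838237)) 
 front top (array([ 0.5451, -0.1597], dtype=float32), array([-0.0803,  0.9968], dtype=float32), np.float64(0.0006540602730157791)) 
 front side (array([ 0.5451, -0.1632], dtype=float32), array([-0.1176,  0.9931], dtype=float32), np.float64(0.0006254066161533569))
top corners L,R [ 0.5431 -0.1347] [ 0.547  -0.1836] w 0.04903406 mid [ 0.5451 -0.1592]
side corners L,R [ 0.5418 -0.1348] [ 0.5475 -0.1836] w 0.04910742 mid [ 0.5446 -0.1592]
 yaw L,R 3.426818 3.329884
side handle centroid [276.2461 239.511 ] 317
top handle centroid [319.3426 227.3586] 251
 handle axis dir [0.9966 0.0635 0.0529] yaw 3.6473232019787885 centroid pts [ 0.578  -0.1294  0.1057] [ 0.6046 -0.1277  0.1072]
```

```bash
python3 - <<'E'
from h import *
import pickle
S={n:snap(n) for n in('side','top')}
pickle.dump(S,open('S0.pkl','wb'))
c={'side':{'red':(225,205,305,265),'green':(257,222,345,296)},'top':{'red':(222,220,298,296),'green':(275,190,345,264)}}
for n in S:
    for k,(x0,y0,x1,y1) in c[n].items():
        a=S[n]['img'][y0:y1,x0:x1,::-1]; a=cv2.resize(a,None,fx=9,fy=8 if 0 else 9,interpolation=cv2.INTER_CUBIC)[:600*2]
        for i in range(x0,x1,10): cv2.putText(a,str(i),((i-x0)*9,8),0,0.3,(255,255,255),1); cv2.line(a,((i-x0)*9+4,10),((i-x0)*9+4,16),(255,255,255),1)
        for i in range(y0,y1,10): cv2.putText(a,str(i),(0,(i-y0)*9+8),0,0.3,(255,255,255),1); cv2.line(a,(22,(i-y0)*9+4),(28,(i-y0)*9+4),(255,255,255),1)
        s=min(1,600/a.shape[0],800/a.shape[1]); print(n,k,s,a.shape)
        cv2.imwrite(f'pics/z_{n}_{k}.png',cv2.resize(a,None,fx=s,fy=s,interpolation=cv2.INTER_AREA))
E
```

```text
side red 1 (540, 720, 3)
side green 0.9009009009009009 (666, 792, 3)
top red 0.8771929824561403 (684, 684, 3)
top green 0.9009009009009009 (666, 630, 3)
```

View pics/z_side_red.png

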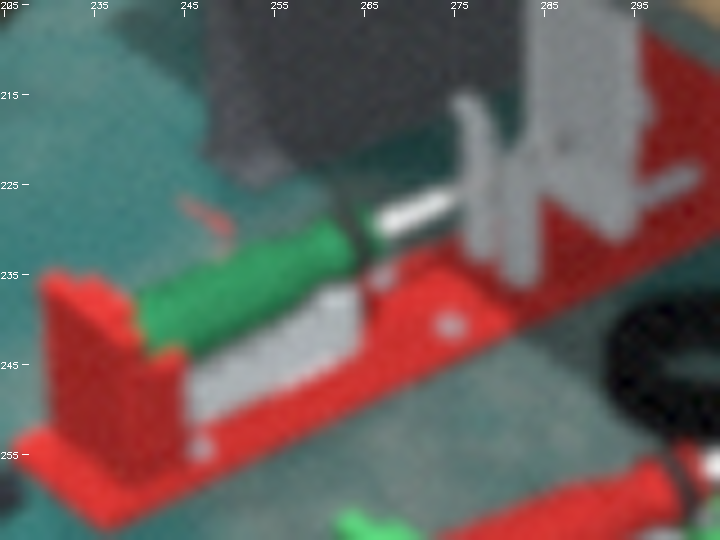

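View pics/z_side_green.png

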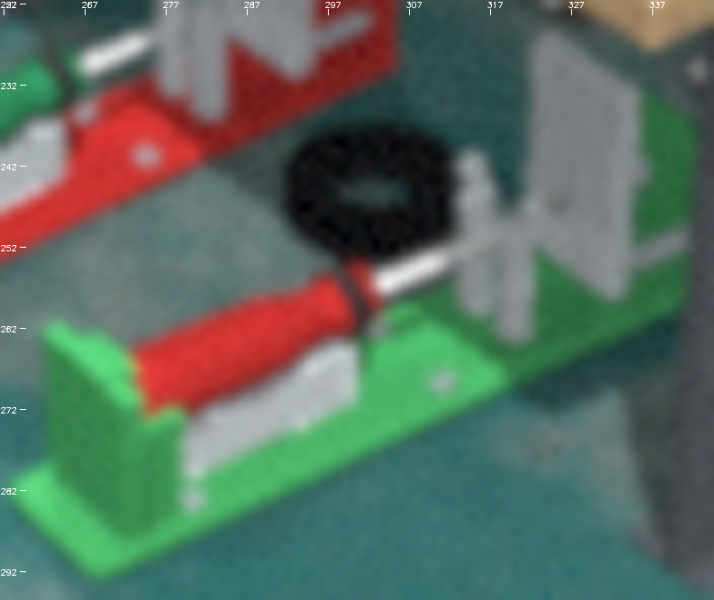

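View pics/z_top_red.png

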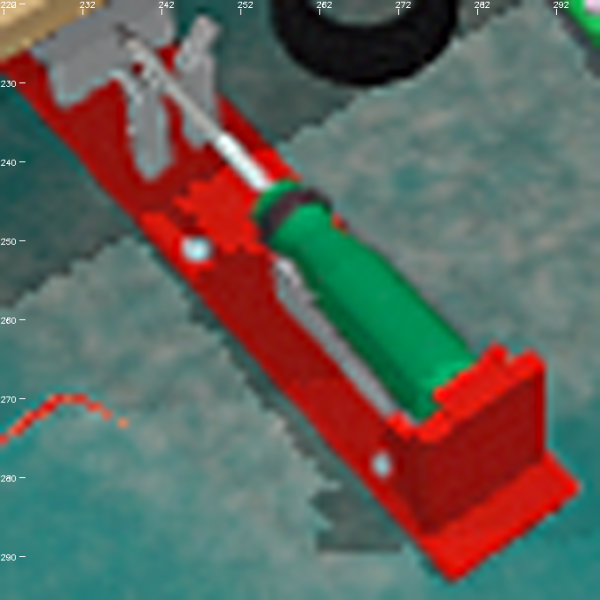

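View pics/z_top_green.png

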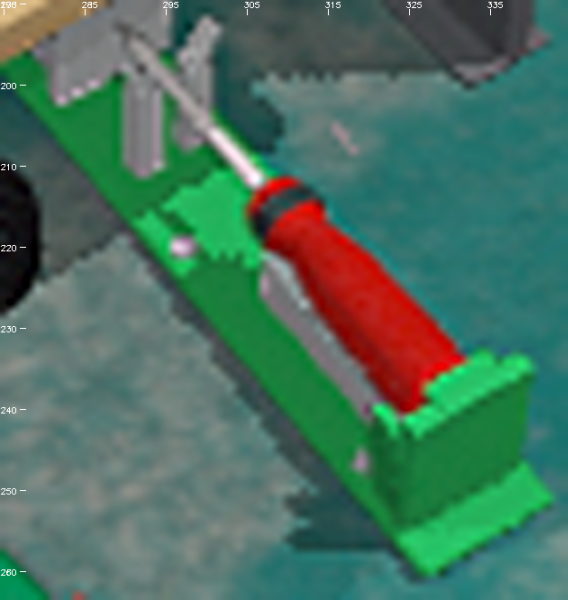

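```bash
cat > m2.py <<'E'
from meas import *
import pickle
np.set_printoptions(precision=4,suppress=True)
S=pickle.load(open('S0.pkl','rb'))
def soft(im):
    a=cv2.GaussianBlur(im,(3,3),0).astype(int); R,G,B=a[...,0],a[...,1],a[...,2]
    return {'red':R-G>25,'green':(G-B>18)&(G-R>18)}
box={('side','red'):(225,205,308,265),('side','green'):(255,222,345,296),('top','red'):(220,224,297,296),('top','green'):(273,194,345,264)}
hb={('side','red'):(238,225,264,250),('side','green'):(271,252,300,275),('top','red'):(250,240,290,275),('top','green'):(303,210,338,245)}
M={n:soft(S[n]['img']) for n in S}; MH={n:masks(S[n]['img']) for n in S}
J={'red':((266.6,229.2),(255.1,243.4)),'green':((302.8,256.1),(306.9,212.0))}
for col in('red','green'):
    m=comp(M['top'][col],*box['top',col]); ys,xs=np.nonzero(m)
    b=ys.max(); cx=xs[ys==b].mean(); r=xs.max()
    L=np.array([[xs[ys==y].min()-0.5,y] for y in range(ys.min()+6,int(b)-3)])
    F=np.array([[x,ys[xs==x].max()+0.5] for x in range(int(cx)+2,r-1)])
    m=comp(M['side'][col],*box['side',col]); ys,xs=np.nonzero(m)
    b=ys.max(); cx2=xs[ys==b].mean(); l=xs.min()
    Rr=np.array([[x,ys[xs==x].max()+0.5] for x in range(int(cx2)+3,xs.max()-2)])
    F2=np.array([[x,ys[xs==x].max()+0.5] for x in range(l+2,int(cx2)-1)])
    lt,ft=fit(onz(S['top'],L,0)),fit(onz(S['top'],F,0)); rs,fs=fit(onz(S['side'],Rr,0)),fit(onz(S['side'],F2,0))
    for nm,f in(('top',ft),('side',fs)):
        A=inter(lt,f);B=inter(rs,f);print(col,nm,'corners L,R',A,B,'w',np.linalg.norm(A-B),'mid',(A+B)/2)
    print(' yaw L,R,Ft,Fs',[np.degrees(np.arctan2(q[1][1],q[1][0])) for q in(lt,rs,ft,fs)])
    oc='green' if col=='red' else 'red'; pl=[]
    for n in S:
        m=comp(MH[n][oc],*hb[n,col]); ys,xs=np.nonzero(m); P=np.c_[xs,ys].astype(float); c=P.mean(0)
        j=np.array(J[col][0 if n=='side' else 1])
        u=np.linalg.svd(P-c,full_matrices=False)[2][0]
        print(n,c,len(P),'axis',np.degrees(np.arctan2(*u[::-1])),'c->j',np.degrees(np.arctan2(*(j-c)[::-1])))
        C,D=ray(S[n],[c,j]); nn=np.cross(D[0],D[1]); nn/=np.linalg.norm(nn); pl.append((C,nn,D))
    d=np.cross(pl[0][1],pl[1][1]); d/=np.linalg.norm(d); d*=np.sign(d[0])
    for k in(0,1):
        for a,bb in((0,1),(1,0)):
            t=pl[bb][1]@(pl[bb][0]-pl[a][0])/(pl[bb][1]@pl[a][2][k]); print('  ','centroid junction'.split()[k],'side top'.split()[a],pl[a][0]+t*pl[a][2][k])
    print('  dir',d,'yaw',np.degrees(np.arctan2(d[1],d[0])))
    print('  tri junction',tri(S['side'],[J[col][0]],S['top'],[J[col][1]]))
E
python3 m2.py
```

```text
red top corners L,R [0.5258 0.0106] [ 0.5341 -0.0376] w 0.048953854 mid [ 0.5299 -0.0135]
red side corners L,R [0.5271 0.0108] [ 0.5337 -0.0377] w 0.048939265 mid [ 0.5304 -0.0135]
 yaw L,R,Ft,Fs [np.float32(8.225258), np.float32(8.3955965), np.float32(99.790276), np.float32(97.66299)]
side [251.7895 236.3743] 171 axis 156.29574470255218 c->j -25.845704585708678
top [268.8414 258.5379] 290 axis 48.55953826514903 c->j -132.231435489039
   centroid side [ 0.6018 -0.0036  0.0452]
   centroid top [ 0.597  -0.0043  0.0451]
   junction side [0.653  0.0042 0.0461]
   junction top [0.6503 0.0038 0.046 ]
  dir [0.9884 0.1507 0.0171] yaw 8.668819377854835
  tri junction [[0.6516 0.0036 0.046  0.0023]]
green top corners L,R [ 0.5427 -0.1341] [ 0.5453 -0.1842] w 0.050139736 mid [ 0.544  -0.1592]
green side corners L,R [ 0.543  -0.1341] [ 0.5457 -0.1842] w 0.05013773 mid [ 0.5444 -0.1592]
 yaw L,R,Ft,Fs [np.float32(3.5539443), np.float32(3.6232538), np.float32(92.92396), np.float32(93.092186)]
side [286.1043 264.1517] 211 axis 157.24275776678684 c->j -25.746081004185708
top [319.3426 227.3586] 251 axis 50.439086020904355 c->j -129.01240819895833
   centroid side [ 0.6161 -0.1548  0.0443]
   centroid top [ 0.6132 -0.155   0.0442]
   junction side [ 0.668  -0.1522  0.0468]
   junction top [ 0.6672 -0.1522  0.0467]
  dir [0.9976 0.0514 0.047 ] yaw 2.9517246868371045
  tri junction [[ 0.6676 -0.1523  0.0467  0.0007]]
```

```bash
python3 - <<'E'
from meas import *
import pickle
from scipy.spatial.transform import Rotation as Ro
np.set_printoptions(precision=4,suppress=True)
S=pickle.load(open('S0.pkl','rb'))
print('shelf top front +y,-y (top cam z=.228)',onz(S['top'],[(205,232),(361,148)],.228))
print('shelf side cam',onz(S['side'],[(234,160),(340,208)],.228))
print('tape top z=.017',onz(S['top'],[(268,218)],.012), 'side',onz(S['side'],[(303,246)],.012))
print('multimeter',onz(S['top'],[(381,190),(410,235),(438,222),(400,183)],.03))
print('pliers',onz(S['top'],[(370,267),(427,258),(395,255)],0.01))
print('bottle',onz(S['top'],[(180,310)],.153), 'hose',tri(S['side'],[(315,148)],S['top'],[(385,80)]))
R=Ro.from_quat(get_state()['eef_rot']).as_matrix(); print(R)
E
```

```text
shelf top front +y,-y (top cam z=.228) [[ 0.6148  0.1258  0.228 ]
 [ 0.647  -0.2787  0.228 ]]
shelf side cam [[ 0.6132  0.1025  0.228 ]
 [ 0.6974 -0.2476  0.228 ]]
tape top z=.017 [[ 0.7229 -0.0704  0.012 ]] side [[ 0.7209 -0.0766  0.012 ]]
multimeter [[ 0.6408 -0.3646  0.03  ]
 [ 0.4895 -0.3407  0.03  ]
 [ 0.4855 -0.4253  0.03  ]
 [ 0.6348 -0.4222  0.03  ]]
pliers [[ 0.4733 -0.2118  0.01  ]
 [ 0.4246 -0.3455  0.01  ]
 [ 0.4703 -0.2841  0.01  ]]
bottle [[0.5221 0.2325 0.153 ]] hose [[ 0.6082 -0.2867  0.4213  0.0372]]
[[-0.9339 -0.0002  0.3577]
 [-0.3577  0.0005 -0.9339]
 [-0.     -1.     -0.0006]]
```

```bash
python3 - <<'E'
from meas import *
import pickle
np.set_printoptions(precision=3,suppress=True)
S=pickle.load(open('S0.pkl','rb'))
for uv in((320,150),(270,60),(400,130)):
  C,D=ray(S['side'],[uv])
  for t in np.arange(.6,1.8,.15):
    X=C+t*D[0]; print(uv,X,proj(S['top'],[X])[0])
E
```

```text
(320, 150) [ 0.471 -0.465  0.5  ] [522.095  64.526]
(320, 150) [ 0.554 -0.355  0.44 ] [435.189  85.986]
(320, 150) [ 0.637 -0.246  0.38 ] [358.894 104.645]
(320, 150) [ 0.72  -0.136  0.32 ] [290.998 121.103]
(320, 150) [ 0.803 -0.026  0.26 ] [229.901 135.792]
(320, 150) [0.886 0.083 0.2  ] [174.419 149.032]
(320, 150) [0.969 0.193 0.141] [123.654 161.065]
(320, 150) [1.052 0.302 0.081] [ 76.911 172.079]
(320, 150) [1.135 0.412 0.021] [ 33.641 182.219]
(270, 60) [ 0.435 -0.399  0.607] [533.035  32.722]
(270, 60) [ 0.509 -0.273  0.574] [431.948  51.852]
(270, 60) [ 0.584 -0.147  0.542] [338.571  69.138]
(270, 60) [ 0.658 -0.021  0.509] [251.324  84.939]
(270, 60) [0.732 0.105 0.476] [168.994  99.538]
(270, 60) [0.806 0.232 0.443] [ 90.646 113.154]
(270, 60) [0.881 0.358 0.41 ] [ 15.559 125.962]
(270, 60) [0.955 0.484 0.377] [-56.825 138.099]
(270, 60) [1.029 0.61  0.344] [-126.939  149.674]
(400, 130) [ 0.552 -0.523  0.53 ] [518.591  16.491]
(400, 130) [ 0.656 -0.428  0.477] [434.681  29.27 ]
(400, 130) [ 0.759 -0.333  0.425] [361.862  40.072]
(400, 130) [ 0.863 -0.238  0.373] [297.759  49.349]
(400, 130) [ 0.966 -0.143  0.32 ] [240.671  57.427]
(400, 130) [ 1.07  -0.048  0.268] [189.342  64.541]
(400, 130) [1.173 0.047 0.216] [142.824  70.868]
(400, 130) [1.277 0.143 0.163] [100.383  76.542]
(400, 130) [1.38  0.238 0.111] [61.442 81.669]
```

Both cradles and drivers are measured. The heights come out at about 45 mm against the stated 43.5, and the plate widths at 49 and 50 mm. First I swing in front of the shelf at a small radius, to stay away from the hanging hose.

{"op": "send_rows", "data": {
  "motion": [
    [[0,0,0,-0.82,0,-0.83,-1],[0,0,0,-0.82,0,-0.83,-1],[0,0,0,-0.82,0,-0.83,-1],[0,0,0,-0.82,0,-0.83,-1],[0,0,0,-0.82,0,-0.83,-1]]
  ],
  "force": 40
}}

```text
clock: 0.72
tool_pos: [0.2708, -0.4758, 0.2528]
eef_rot: [0.128, -0.695, 0.695, -0.129]
contact_force: [-0.1, -0.3, 0.2]
opening: 1.006
```

{"op": "send_rows", "data": {
  "motion": [
    [[0,0,0,-0.82,0,-0.83,-1],[0,0,0,-0.82,0,-0.83,-1],[0,0,0,-0.82,0,-0.83,-1],[0,0,0,-0.82,0,-0.83,-1],[0,0,0,-0.82,0,-0.83,-1]]
  ]
}}

```text
clock: 1.13
tool_pos: [0.3177, -0.369, 0.2529]
eef_rot: [0.128, -0.695, 0.695, -0.129]
contact_force: [0.7, 0.0, -0.1]
opening: 0.999
```

{"op": "send_rows", "data": {
  "motion": [
    [[0,0,0,-0.82,0,-0.83,-1],[0,0,0,-0.82,0,-0.83,-1],[0,0,0,-0.82,0,-0.83,-1],[0,0,0,-0.82,0,-0.83,-1],[0,0,0,-0.82,0,-0.83,-1]]
  ]
}}

```text
clock: 1.55
tool_pos: [0.3647, -0.2621, 0.2529]
eef_rot: [0.128, -0.695, 0.695, -0.129]
contact_force: [0.3, 0.3, 0.2]
opening: 1.0
```

```bash
cat > plan.py <<'E'
import sys
from h import *
from scipy.spatial.transform import Rotation as Ro
np.set_printoptions(precision=3,suppress=True)
def Rt(psi,th):
    p,t=np.radians(psi),np.radians(th)
    y=np.array([np.sin(t)*np.cos(p),np.sin(t)*np.sin(p),-np.cos(t)]); z=np.array([np.sin(p),-np.cos(p),0])
    return np.c_[np.cross(y,z),y,z]
def to(p,psi,th=30):
    s=get_state(); R=Ro.from_quat(s['eef_rot']).as_matrix(); T=Rt(psi,th)
    print('t',s['clock'],'pos',s['tool_pos'],'F',s['contact_force'],'M',s['moment'],'open',s['opening'],'q',s['q'])
    print('turn units (tool)',Ro.from_matrix(R.T@T).as_rotvec()/.08)
    d=np.array(p)-s['tool_pos']
    print('world d mm',d*1000,'shift units in target axes',T.T@d/.02,'in present axes',R.T@d/.02)
E
python3 -c "
from plan import *
to((.5,-.03,.2),8.3)"
```

```text
t 1.55 pos [ 0.365 -0.262  0.253] F [0.285 0.331 0.218] M [ 0.05  -0.012  0.001] open 0.9999815574755373 q [ 0.635  0.468 -0.169  2.074  0.133  0.609 -0.831]
turn units (tool) [0.719 2.699 6.515]
world d mm [135.336 232.112 -52.868] shift units in target axes [ -5.928   6.475 -10.507] in present axes [-10.469   2.643  -8.419]
```

{"op": "send_rows", "data": {
  "motion": [
    [[0,0,0,-0.82,0,-0.83,-1],[0,0,0,-0.82,0,-0.83,-1],[0,0,0,-0.82,0,-0.83,-1],[0,0,0,-0.82,0,-0.83,-1],[0,0,0,-0.82,0,-0.83,-1]]
  ]
}}

```text
clock: 1.97
tool_pos: [0.4116, -0.1552, 0.2529]
eef_rot: [0.128, -0.695, 0.695, -0.129]
contact_force: [-0.3, 0.8, 0.2]
opening: 0.998
```

{"op": "send_rows", "data": {
  "motion": [
    [[0.09,0.335,0.81,0,0,0,-1],[0.09,0.335,0.81,0,0,0,-1],[0.09,0.335,0.81,0,0,0,-1],[0.09,0.335,0.81,0,0,0,-1],[0.09,0.335,0.81,0,0,0,-0.5]]
  ]
}}

```text
clock: 2.38
tool_pos: [0.4114, -0.1564, 0.2533]
eef_rot: [0.036, 0.701, -0.685, 0.196]
contact_force: [0.0, -0.5, -0.5]
opening: 0.946
```

{"op": "send_rows", "data": {
  "motion": [
    [[0.09,0.335,0.81,0,0,0,-0.5],[0.09,0.335,0.81,0,0,0,-0.5],[0.09,0.335,0.81,0,0,0,-0.5],[0,0,0,0,0,0,-0.5],[0,0,0,0,0,0,-0.5]]
  ]
}}

```text
clock: 2.8
tool_pos: [0.4172, -0.1699, 0.2822]
eef_rot: [0.119, 0.704, -0.664, 0.221]
contact_force: [0.5, 0.7, 0.5]
opening: 0.746
```

```bash
python3 -c "
from plan import *
to((.5682,-.0079,.136),8.3)"
```

```text
t 2.8 pos [ 0.417 -0.17   0.282] F [0.52  0.719 0.467] M [-0.041  0.434  0.01 ] open 0.7463931473158651 q [ 0.969  0.411 -0.679  2.354 -0.141  0.044 -0.896]
turn units (tool) [ 0.277 -0.022  0.444]
world d mm [ 150.96   162.009 -146.222] shift units in target axes [-3.825 10.651 -6.926] in present axes [-4.192 10.659 -6.697]
```

{"op": "send_rows", "data": {
  "motion": [
    [[0,0,0,-0.28,0.71,-0.45,-0.4],[0,0,0,-0.28,0.71,-0.45,-0.4],[0,0,0,-0.28,0.71,-0.45,-0.4],[0,0,0,-0.28,0.71,-0.45,-0.4],[0,0,0,-0.28,0.71,-0.45,-0.4]]
  ]
}}

```text
clock: 3.22
tool_pos: [0.459, -0.1347, 0.2648]
eef_rot: [0.106, 0.712, -0.66, 0.215]
contact_force: [-0.6, 0.1, -0.1]
opening: 0.7
```

{"op": "send_rows", "data": {
  "motion": [
    [[0,0,0,-0.28,0.71,-0.45,-0.4],[0,0,0,-0.28,0.71,-0.45,-0.4],[0,0,0,-0.28,0.71,-0.45,-0.4],[0,0,0,-0.28,0.71,-0.45,-0.4],[0,0,0,-0.28,0.71,-0.45,-0.4]]
  ]
}}

```text
clock: 3.63
tool_pos: [0.517, -0.0861, 0.2382]
eef_rot: [0.092, 0.719, -0.658, 0.206]
contact_force: [-0.2, -0.4, -0.5]
opening: 0.696
```

```bash
python3 -c "
from plan import *
to((.5682,-.0079,.136),8.3)"
```

```text
t 3.6333 pos [ 0.517 -0.086  0.238] F [-0.249 -0.409 -0.455] M [-0.136  0.387 -0.028] open 0.6961351663636131 q [ 0.39   0.516 -0.297  2.226 -0.998  0.043 -0.256]
turn units (tool) [0.731 0.064 1.163]
world d mm [  51.219   78.161 -102.241] shift units in target axes [-0.127  5.976 -3.497] in present axes [-0.708  6.132 -3.141]
```

```bash
cat > kin.py <<'E'
import numpy as np
from scipy.spatial.transform import Rotation as Ro
from scipy.optimize import least_squares
D=[([1.2388,.69,-.1945,1.5663,.1573,.9025,-.2151],[.2233,-.5831,.2519],[-.1288,.6959,-.6947,.1285]),
([.635,.468,-.169,2.074,.133,.609,-.831],[.3647,-.2621,.2529],[.128,-.695,.695,-.129]),
([.969,.411,-.679,2.354,-.141,.044,-.896],[.4172,-.1699,.2822],[.119,.704,-.664,.221]),
([.39,.516,-.297,2.226,-.998,.043,-.256],[.517,-.0861,.2382],[.092,.719,-.658,.206])]
E
python3 - <<'E'
from kin import *
for q,p,r in D:
    print(np.degrees(np.arctan2(p[1],p[0])), q[0], 'rot z of tool y etc');print(Ro.from_quat(r).as_matrix().round(3))
from itertools import product
# search base offset & signs
best=[]
for sg in product([1,-1],repeat=7):
    s=np.array(sg)
    def rot(q,off): 
        q=s*q; return Ro.from_euler('ZYZYZYZ'[:3],[q[0]+off,q[1],q[2]])*Ro.from_euler('YZY',[q[3],q[4],q[5]])*Ro.from_euler('Z',q[6])
    for off in (0,-np.pi/2,np.pi/2,np.pi):
        T=[rot(np.array(q),off).inv()*Ro.from_quat(r) for q,p,r in D]
        e=max((T[0].inv()*t).magnitude() for t in T[1:]); best.append((e,sg,off,T[0].as_matrix().round(3).tolist()))
best.sort(key=lambda b:b[0]); 
for b in best[:4]: print(b)
E
```

```text
-69.04549954360887 1.2388 rot z of tool y etc
[[-0.934 -0.001  0.358]
 [-0.358  0.002 -0.934]
 [ 0.    -1.    -0.002]]
-35.7037778418942 0.635 rot z of tool y etc
[[-0.934  0.001  0.358]
 [-0.358  0.    -0.934]
 [-0.001 -1.     0.   ]]
-22.15805681777163 0.969 rot z of tool y etc
[[-0.874  0.461  0.153]
 [-0.126  0.089 -0.988]
 [-0.469 -0.883 -0.02 ]]
-9.455133502625857 0.39 rot z of tool y etc
[[-0.898  0.403  0.175]
 [-0.139  0.118 -0.983]
 [-0.417 -0.908 -0.05 ]]
(0.0019850139667675105, (-1, -1, -1, -1, -1, -1, -1), 3.141592653589793, [[0.0, 0.0, 1.0], [1.0, -0.0, -0.0], [0.0, 1.0, -0.0]])
(0.0019850139667678224, (-1, 1, -1, 1, -1, 1, -1), 0, [[-0.0, -0.0, -1.0], [-1.0, 0.0, 0.0], [0.0, 1.0, -0.0]])
(0.5089813892469398, (1, 1, 1, 1, 1, 1, 1), 0, [[0.668, -0.003, 0.744], [0.744, 0.001, -0.668], [0.001, 1.0, 0.003]])
(0.5089813892469409, (1, -1, 1, -1, 1, -1, 1), 3.141592653589793, [[-0.668, 0.003, -0.744], [-0.744, -0.001, 0.668], [0.001, 1.0, 0.003]])
```

```bash
cat >> kin.py <<'E'
S7=np.array([-1,1,-1,1,-1,1,-1.])
T0=Ro.from_matrix([[0,0,-1],[-1,0,0],[0,1,0]])
def frames(q):
    a=S7*np.array(q); R=Ro.identity(); out=[]
    for i in range(7):
        R=R*Ro.from_euler('ZYZYZYZ'[i],a[i]); out.append(R)
    return out
def fk(q,P):
    F=frames(q); 
    h,L1,L2,L3=P[:4]; o2,o4=(list(P[4:])+[0,0])[:2]
    p=np.array([0,0,h])+F[2].apply([o2,0,L1])+F[4].apply([o4,0,L2])+F[6].apply([0,0,L3])
    return p,F[6]*T0
def fit(n=4,D=D):
    f=lambda P: np.concatenate([fk(q,P)[0]-np.array(p) for q,p,r in D])
    return least_squares(f,[.3,.4,.4,.2,0,0][:n])
E
python3 - <<'E'
from kin import *
for n in(4,6):
    r=fit(n); print(n,r.x.round(4),(r.fun*1000).round(1))
E
```

```text
4 [0.1537 0.6632 0.2649 0.2709] [ 28.1  10.9 -22.1  17.4  29.1   4.6 -12.   -6.1  10.4   6.2  14.3   7.1]
6 [ 0.1604  0.7161  0.2939  0.3563 -0.0869 -0.0254] [22.8  3.7 -3.9  1.3 34.8  2.5 -7.2 -6.9  2.  10.2 -2.7 -0.5]
```

```bash
cat >> kin.py <<'E'
LO=np.array([-3.01,-.46,-1.47,.13,-1,.04,-2.66]);HI=np.array([3.01,2.08,1.51,2.56,4.14,2.09,2.66])
def Rt(psi,th):
    p,t=np.radians(psi),np.radians(th)
    y=np.array([np.sin(t)*np.cos(p),np.sin(t)*np.sin(p),-np.cos(t)]); z=np.array([np.sin(p),-np.cos(p),0])
    return Ro.from_matrix(np.c_[np.cross(y,z),y,z])
def ik(p,R,P,q0,reg=1e-3):
    def f(q):
        x,r=fk(q,P); return np.r_[(x-p)*10,(r.inv()*R).as_rotvec()*3,reg*(q-q0)]
    return least_squares(f,np.clip(q0,LO+1e-3,HI-1e-3),bounds=(LO,HI))
E
python3 - <<'E'
from kin import *
np.set_printoptions(precision=3,suppress=True)
P=fit(6).x
q0=[0,.8,0,1.6,.1,.5,0]
for p,psi in(((.618,0,.049),8.3),((.633,-.154,.049),3.6),((.5,-.085,.02),6),((.54,-.085,.02),6),((.568,-.008,.136),8.3),((.52,-.08,.2),6)):
  for th in(0,25,30,35):
    r=ik(np.array(p),Rt(psi,th),P,np.array(q0)); x,_=fk(r.x,P); print(p,th,r.x,'err mm',1000*np.linalg.norm(x-p),r.cost)
E
```

```text
(0.618, 0, 0.049) 0 [-0.11   0.908  0.28   1.921 -0.601  0.396 -0.797] err mm 1.6652396048216218e-05 6.715569167625654e-07
(0.618, 0, 0.049) 25 [ 0.024  0.84  -0.046  2.054 -1.     0.04  -0.425] err mm 34.285269176519854 0.248108656226553
(0.618, 0, 0.049) 30 [ 0.046  0.83  -0.072  2.045 -1.     0.04  -0.413] err mm 45.02893889870885 0.4320797765095781
(0.618, 0, 0.049) 35 [ 0.072  0.821 -0.103  2.035 -1.     0.04  -0.398] err mm 55.6664022692527 0.6664638007136452
(0.633, -0.154, 0.049) 0 [ 0.132  0.929  0.284  1.818 -0.52   0.469 -0.731] err mm 9.661082487536468e-06 5.406128684928963e-07
(0.633, -0.154, 0.049) 25 [ 0.338  0.867 -0.143  2.005 -1.     0.04  -0.242] err mm 26.200568191614824 0.15205370186884
(0.633, -0.154, 0.049) 30 [ 0.379  0.863 -0.194  1.996 -1.     0.04  -0.219] err mm 36.25707154958351 0.293713455899912
(0.633, -0.154, 0.049) 35 [ 0.426  0.862 -0.251  1.987 -1.     0.04  -0.191] err mm 46.142892797026114 0.4796927742594426
(0.5, -0.085, 0.02) 0 [ 0.115  0.901  0.042  2.245 -1.     0.04  -0.324] err mm 5.086153251511105 0.0043274499698319185
(0.5, -0.085, 0.02) 2
[... 1083 characters left out ...]
6) 30 [ 0.071  0.659 -0.087  2.151 -1.     0.04  -0.411] err mm 37.04558203948321 0.25960517188539617
(0.568, -0.008, 0.136) 35 [ 0.101  0.647 -0.121  2.143 -1.     0.04  -0.399] err mm 48.13295241913317 0.44287522635636617
(0.52, -0.08, 0.2) 0 [-0.015  0.649  0.414  1.95  -0.426  0.629 -0.793] err mm 1.673400324633824e-05 6.193638353562228e-07
(0.52, -0.08, 0.2) 25 [ 0.253  0.544 -0.143  2.235 -1.     0.04  -0.324] err mm 15.282436796777702 0.03961439517897851
(0.52, -0.08, 0.2) 30 [ 0.299  0.532 -0.196  2.226 -1.     0.04  -0.315] err mm 26.61755102677912 0.12159879909445802
(0.52, -0.08, 0.2) 35 [ 0.352  0.522 -0.256  2.218 -1.     0.04  -0.302] err mm 37.81839511368746 0.2482559910168738
```

```bash
python3 - <<'E'
from kin import *
from plant import get_state
import json
s=get_state(); 
L=[(list(map(float,q)),list(map(float,p)),list(map(float,r))) for q,p,r in D[:3]]+[(s['q'].tolist(),s['tool_pos'].tolist(),s['eef_rot'].tolist())]
json.dump(L,open('log.json','w'))
np.set_printoptions(precision=3,suppress=True)
P=fit(6).x
fl=Ro.from_euler('y',np.pi)
rng=np.random.default_rng(0)
for p,psi in(((.618,0,.049),8.3),((.633,-.154,.049),3.6),((.5,-.085,.02),6),((.52,-.08,.2),6)):
  for F,nm in((Ro.identity(),'as is'),(fl,'flip')):
    sols=[]
    for k in range(40):
        q0=rng.uniform(LO,HI); r=ik(np.array(p),Rt(psi,30)*F,P,q0,1e-4)
        if r.cost<1e-4: sols.append(r.x)
    sols=np.array(sols); print(p,nm,len(sols)); 
    if len(sols): print(sols[np.argsort(np.abs(sols[:,2]))][:6])
E
```

```text
(0.618, 0, 0.049) as is 14
[[ 0.036  0.975  0.054  2.433  3.344  0.793  1.589]
 [ 0.072  0.974 -0.081  2.431  3.18   0.778  1.725]
 [ 0.093  0.976 -0.161  2.431  3.081  0.779  1.807]
 [ 0.094  0.977 -0.166  2.431  3.074  0.779  1.813]
 [ 0.005  0.98   0.176  2.437  3.486  0.822  1.474]
 [ 0.122  0.983 -0.275  2.433  2.941  0.792  1.923]]
(0.618, 0, 0.049) flip 26
[[ 0.082  0.975 -0.122  2.431  3.129  0.778 -1.374]
 [ 0.113  0.981 -0.242  2.432  2.981  0.787 -1.252]
 [-0.026  0.989  0.31   2.443  3.632  0.869 -1.78 ]
 [-0.032  0.992  0.335  2.444  3.659  0.879 -1.8  ]
 [-0.041  0.996  0.379  2.446  3.704  0.899 -1.833]
 [ 0.16   0.998 -0.44   2.439  2.748  0.836 -1.064]]
(0.633, -0.154, 0.049) as is 13
[[ 0.336  0.948 -0.019  2.271  3.463  0.591  1.649]
 [ 0.369  0.948 -0.119  2.268  3.315  0.567  1.787]
 [ 0.273  0.956  0.185  2.282  3.722  0.675  1.414]
 [ 0.407  0.953 -0.235  2.266  3.134  0.557  1.959]
 [ 0.422  0.957 -0.28   2.267  3.062  0.559  2.027]
 [ 0.228  0.971  0.349  2.291  3.89   0.767  1.272]]
(0.633, -0.154, 0.049) flip 28
[[ 0.384  0.95  -0.165  2.267  3.244  0.56  -
[... 302 characters left out ...]
-0.085, 0.02) flip 0
(0.52, -0.08, 0.2) as is 9
[[ 0.267  0.594 -0.052  2.375  3.547  0.352  1.488]
 [ 0.305  0.595 -0.146  2.37   3.366  0.327  1.65 ]
 [ 0.177  0.604  0.197  2.394  3.912  0.461  1.192]
 [ 0.131  0.617  0.347  2.405  4.07   0.545  1.085]
 [ 0.391  0.607 -0.35   2.37   2.923  0.326  2.053]
 [ 0.458  0.63  -0.54   2.383  2.563  0.392  2.366]]
(0.52, -0.08, 0.2) flip 27
[[ 0.214  0.598  0.087  2.386  3.77   0.407 -1.84 ]
 [ 0.294  0.595 -0.119  2.371  3.421  0.333 -1.541]
 [ 0.307  0.595 -0.149  2.37   3.36   0.326 -1.487]
 [ 0.331  0.597 -0.207  2.368  3.236  0.318 -1.374]
 [ 0.351  0.6   -0.253  2.367  3.135  0.317 -1.282]
 [ 0.369  0.603 -0.296  2.368  3.041  0.319 -1.195]]
```

```bash
cat > log.py <<'E'
import json
from plan import *
def log():
    s=get_state(); L=json.load(open('log.json')); L.append((s['q'].tolist(),s['tool_pos'].tolist(),s['eef_rot'].tolist())); json.dump(L,open('log.json','w'))
    print(len(L),'t',s['clock'],'q',s['q'],s['tool_pos'],s['contact_force'])
E
python3 -c "
from plan import *
to((.45,-.15,.25),8.3,0); to((.45,-.15,.25),20,0)"
```

```text
t 3.6333 pos [ 0.517 -0.086  0.238] F [-0.249 -0.409 -0.455] M [-0.136  0.387 -0.028] open 0.6961351663636131 q [ 0.39   0.516 -0.297  2.226 -0.998  0.043 -0.256]
turn units (tool) [ 0.695  0.253 -5.38 ]
world d mm [-66.981 -63.939  11.759] shift units in target axes [ 3.775 -0.588  2.68 ] in present axes [ 3.206 -2.262  2.528]
t 3.6333 pos [ 0.517 -0.086  0.238] F [-0.249 -0.409 -0.455] M [-0.136  0.387 -0.028] open 0.6961351663636131 q [ 0.39   0.516 -0.297  2.226 -0.998  0.043 -0.256]
turn units (tool) [ 0.143 -2.26  -5.431]
world d mm [-66.981 -63.939  11.759] shift units in target axes [ 4.241 -0.588  1.859] in present axes [ 3.206 -2.262  2.528]
```

```bash
cat > circ.py <<'E'
from kin import *
from log import log
from plant import get_state
np.set_printoptions(precision=3,suppress=True)
def step(p,q5,q6,q7,n):
    s=get_state(); q=s['q']; R=Ro.from_quat(s['eef_rot']); Ff=frames(q)[3]
    T=Ff*Ro.from_euler('ZYZ',[-q5,q6,-q7])*T0
    rv=(R.inv()*T).as_rotvec(); 
    mid=R*Ro.from_rotvec(rv/2)
    d=mid.inv().apply(np.array(p)-s['tool_pos'])
    print('tool dir now',R.as_matrix()[:,1],'target',T.as_matrix()[:,1],'zaxis',T.as_matrix()[:,2])
    print('per row of',n,': turn',rv/.08/n,'shift',d/.02/n)
E
python3 - <<'E'
from circ import *
log(); F=frames(get_state()['q']); print(F[3].as_matrix())
step((.44,-.1,.30),-1,.45,-.256,5)
step((.44,-.1,.30),-.6,.45,-.256,5)
E
```

```text
5 t 3.6333 q [ 0.39   0.516 -0.297  2.226 -0.998  0.043 -0.256] [ 0.517 -0.086  0.238] [-0.249 -0.409 -0.455]
[[-0.898  0.129  0.421]
 [ 0.177  0.981  0.078]
 [-0.403  0.144 -0.904]]
tool dir now [ 0.404  0.118 -0.907] target [ 0.215  0.471 -0.856] zaxis [ 0.297 -0.866 -0.402]
per row of 5 : turn [-0.984  0.005 -0.256] shift [ 0.497 -0.841 -0.198]
tool dir now [ 0.404  0.118 -0.907] target [ 0.088  0.374 -0.923] zaxis [ 0.604 -0.757 -0.249]
per row of 5 : turn [-0.908 -0.971 -0.491] shift [ 0.507 -0.812 -0.278]
```

```bash
python3 - <<'E'
from circ import *
step((.44,-.1,.30),-.3,.4,-.8,5)
step((.44,-.1,.30),-.2,.4,-1.056,5)
E
```

```text
tool dir now [ 0.404  0.118 -0.907] target [ 0.068  0.25  -0.966] zaxis [ 0.362 -0.908 -0.21 ]
per row of 5 : turn [-0.534 -0.366 -0.749] shift [ 0.573 -0.8   -0.156]
tool dir now [ 0.404  0.118 -0.907] target [ 0.055  0.215 -0.975] zaxis [ 0.203 -0.958 -0.2  ]
per row of 5 : turn [-0.389  0.021 -0.842] shift [ 0.595 -0.794 -0.092]
```

{"op": "send_rows", "data": {
  "motion": [
    [[-0.39,0,-0.84,0.6,-0.8,-0.1,-0.4],[-0.39,0,-0.84,0.6,-0.8,-0.1,-0.4],[-0.39,0,-0.84,0.6,-0.8,-0.1,-0.4],[-0.39,0,-0.84,0.6,-0.8,-0.1,-0.4],[-0.39,0,-0.84,0.6,-0.8,-0.1,-0.4]]
  ]
}}

```text
clock: 4.05
tool_pos: [0.4444, -0.0969, 0.2881]
eef_rot: [-0.032, 0.767, -0.63, 0.112]
contact_force: [0.4, 0.7, -1.0]
opening: 0.701
```

```bash
python3 - <<'E'
from circ import *
log(); q=get_state()['q']
step((.44,-.1,.30),.5,.4,-1.1,8)
step((.44,-.1,.30),.5,.45,q[6],8)
E
```

```text
6 t 4.05 q [ 0.02   0.44   0.362  2.062 -0.578  0.735 -0.569] [ 0.444 -0.097  0.288] [ 0.351  0.742 -1.023]
tool dir now [ 0.091  0.203 -0.975] target [ 0.169 -0.409 -0.897] zaxis [ 0.51  -0.742  0.435]
per row of 8 : turn [ 0.962 -0.626 -0.254] shift [ 0.029 -0.074  0.018]
tool dir now [ 0.091  0.203 -0.975] target [ 0.12  -0.415 -0.902] zaxis [ 0.873 -0.389  0.295]
per row of 8 : turn [ 0.846 -1.402 -0.579] shift [ 0.036 -0.073  0.007]
```

{"op": "send_rows", "data": {
  "motion": [
    [[0.96,-0.62,-0.25,0,0,0,-0.4],[0.96,-0.62,-0.25,0,0,0,-0.4],[0.96,-0.62,-0.25,0,0,0,-0.4],[0.96,-0.62,-0.25,0,0,0,-0.4],[0.96,-0.62,-0.25,0,0,0,-0.4]]
  ]
}}

```text
clock: 4.47
tool_pos: [0.4465, -0.0968, 0.2883]
eef_rot: [0.123, -0.61, 0.762, -0.181]
contact_force: [0.7, -0.5, -0.2]
opening: 0.701
```

```bash
python3 - <<'E'
from circ import *
log(); q=get_state()['q']
step((.44,-.1,.30),1.2,.45,-1.1,10)
step((.44,-.1,.30),1.2,.45,q[6],10)
E
```

```text
7 t 4.4667 q [-0.453  0.439  0.641  2.164 -0.178  0.473 -0.86 ] [ 0.446 -0.097  0.288] [ 0.677 -0.482 -0.168]
tool dir now [ 0.125 -0.191 -0.973] target [ 0.305 -0.651 -0.695] zaxis [0.925 0.029 0.379]
per row of 10 : turn [ 0.636 -1.252 -0.398] shift [ 0.048 -0.048  0.007]
tool dir now [ 0.125 -0.191 -0.973] target [ 0.305 -0.651 -0.695] zaxis [0.952 0.209 0.223]
per row of 10 : turn [ 0.597 -1.542 -0.482] shift [ 0.05  -0.047  0.   ]
```

```bash
cat >> circ.py <<'E'
def wstep(q5,q6,q7,n,L3=.3,dp=(0,0,0)):
    s=get_state(); q=s['q']; R=Ro.from_quat(s['eef_rot']); Ff=frames(q)[3]
    T=Ff*Ro.from_euler('ZYZ',[-q5,q6,-q7])*T0
    p=s['tool_pos']+L3*(T.as_matrix()[:,1]-R.as_matrix()[:,1])+np.array(dp)
    print('q',q,'-> tcp',p); step(p,q5,q6,q7,n)
E
python3 - <<'E'
from circ import *
wstep(.6,.45,-1.3,10)
wstep(1.0,.45,-1.7,10)
wstep(1.0,.45,-1.2,10)
E
```

```text
q [-0.453  0.439  0.641  2.164 -0.178  0.473 -0.86 ] -> tcp [ 0.457 -0.191  0.326]
tool dir now [ 0.125 -0.191 -0.973] target [ 0.16  -0.504 -0.849] zaxis [ 0.588 -0.641  0.492]
per row of 10 : turn [ 0.388 -0.327 -0.177] shift [ 0.211 -0.     0.462]
q [-0.453  0.439  0.641  2.164 -0.178  0.473 -0.86 ] -> tcp [ 0.483 -0.224  0.356]
tool dir now [ 0.125 -0.191 -0.973] target [ 0.246 -0.616 -0.749] zaxis [ 0.522 -0.567  0.638]
per row of 10 : turn [ 0.607 -0.292 -0.156] shift [ 0.185 -0.     0.719]
q [-0.453  0.439  0.641  2.164 -0.178  0.473 -0.86 ] -> tcp [ 0.483 -0.224  0.356]
tool dir now [ 0.125 -0.191 -0.973] target [ 0.246 -0.616 -0.749] zaxis [ 0.85  -0.235  0.473]
per row of 10 : turn [ 0.561 -0.904 -0.308] shift [ 0.357 -0.     0.651]
```

```bash
python3 - <<'E'
from circ import *
wstep(1.0,.4,-1.2,10,dp=(-.05,.08,0))
E
```

```text
q [-0.453  0.439  0.641  2.164 -0.178  0.473 -0.86 ] -> tcp [ 0.444 -0.135  0.352]
tool dir now [ 0.125 -0.191 -0.973] target [ 0.283 -0.584 -0.761] zaxis [ 0.845 -0.224  0.486]
per row of 10 : turn [ 0.561 -0.919 -0.245] shift [ 0.194 -0.209  0.238]
```

{"op": "send_rows", "data": {
  "motion": [
    [[0.56,-0.92,-0.25,0.2,-0.2,0.24,-0.4],[0.56,-0.92,-0.25,0.2,-0.2,0.24,-0.4],[0.56,-0.92,-0.25,0.2,-0.2,0.24,-0.4],[0.56,-0.92,-0.25,0.2,-0.2,0.24,-0.4],[0.56,-0.92,-0.25,0.2,-0.2,0.24,-0.4]]
  ]
}}

```text
clock: 4.88
tool_pos: [0.4393, -0.1206, 0.3156]
eef_rot: [0.271, -0.471, 0.797, -0.264]
contact_force: [-0.4, -0.3, -0.7]
opening: 0.702
```

```bash
python3 - <<'E'
from circ import *
log()
wstep(1.4,.4,-1.3,10,dp=(-.03,.05,0))
E
```

```text
8 t 4.8833 q [-0.718  0.468  0.879  2.218  0.157  0.406 -0.845] [ 0.439 -0.121  0.316] [-0.39  -0.327 -0.731]
q [-0.718  0.468  0.879  2.218  0.157  0.406 -0.845] -> tcp [ 0.481 -0.15   0.401]
tool dir now [ 0.165 -0.416 -0.894] target [ 0.406 -0.681 -0.61 ] zaxis [0.892 0.15  0.426]
per row of 10 : turn [ 0.52  -0.871 -0.275] shift [ 0.199 -0.186  0.417]
```

```bash
cat > kin2.py <<'E'
from kin import *
import json
def load(): return json.load(open('log.json'))
def fk2(q,P):
    F=frames(q); h,a1,b1,L1,a2,b2,L2,a3,L3=P
    # offsets
    p=np.array([0,0,h])+F[0].apply([a1,b1,0])+F[2].apply([a2,b2,L1])+F[4].apply([a3,0,L2])+F[6].apply([0,0,L3])
    return p,F[6]*T0
def gen(q,P):
    F=frames(q); V=np.array(P).reshape(8,3); p=V[0].copy()
    for i in range(7): p=p+F[i].apply(V[i+1])
    return p
def fitgen(D,reg=1e-4):
    # linear ridge
    A=[];b=[]
    for q,p,r in D:
        F=frames(q); A.append(np.hstack([np.eye(3)]+[f.as_matrix() for f in F])); b.append(p)
    A=np.vstack(A); b=np.hstack(b)
    x0=np.zeros(24); 
    x=np.linalg.solve(A.T@A+reg*np.eye(24),A.T@b); return x,(A@x-b)
def fitsub(D,idx):
    A=[];b=[]
    for q,p,r in D:
        F=frames(q); A.append(np.hstack([np.eye(3)]+[f.as_matrix() for f in F])[:,idx]); b.append(p)
    A=np.vstack(A); b=np.hstack(b); x,_,rk,sv=np.linalg.lstsq(A,b,rcond=None); return x,A@x-b,sv
E
python3 - <<'E'
from kin2 import *
np.set_printoptions(precision=4,suppress=True)
D=load(); print(len(D))
x,e=fitgen(D,1e-5); print(x.reshape(8,3)); print((e*1000).round(2))
# indices: 3*k + axis; base z=2, after q3: 9..11 , after q5: 15..17, after q7: 21..23
for idx in([2,11,17,23],[2,11,17,23,0,1],[2,11,17,23,9,15],[2,11,17,23,9,15,12],[2,11,17,23,9,10,15,16],[2,11,17,23,3,4],[2,7,11,10,13,14+0,17,19,23]):
    x,e,sv=fitsub(D,idx); print(idx,x,'rms mm',1000*np.sqrt((e**2).mean()),sv[-1])
E
```

```text
8
[[-0.0012 -0.0001  0.1756]
 [ 0.0011 -0.0094  0.1756]
 [ 0.0005 -0.0094  0.2808]
 [ 0.0008 -0.0132  0.2808]
 [ 0.0017 -0.0132  0.1726]
 [-0.0011 -0.0002  0.1726]
 [ 0.0008 -0.0002  0.1567]
 [-0.0004  0.0006  0.1567]]
[ 0.02  0.03 -0.02 -0.02 -0.17  0.    0.06  0.12 -0.05 -0.02 -0.02  0.03
 -0.02 -0.02  0.03 -0.03  0.02  0.01  0.05 -0.02 -0.01 -0.04  0.06  0.  ]
[2, 11, 17, 23] [0.3372 0.5556 0.3607 0.2807] rms mm 25.29467046115857 0.49867791252144816
[2, 11, 17, 23, 0, 1] [ 0.3471  0.5575  0.3341  0.3159 -0.0068 -0.0414] rms mm 10.31180289792597 0.46860367778811646
[2, 11, 17, 23, 9, 15] [ 0.3546  0.5295  0.3407  0.3183 -0.0142 -0.0416] rms mm 22.349986001579612 0.3220861295595191
[2, 11, 17, 23, 9, 15, 12] [ 0.3811  0.5735  0.3494  0.3466 -0.0019 -0.0563  0.0617] rms mm 21.446078134900432 0.2842156873784779
[2, 11, 17, 23, 9, 10, 15, 16] [ 0.3438  0.5508  0.3436  0.2918  0.0124 -0.0438  0.0016  0.0004] rms mm 4.626917852908768 0.3180836164329681
[2, 11, 17, 23, 3, 4] [ 0.3181  0.6031  0.3365  0.3255 -0.0172 -0.0437] rms mm 7.020915042369789 0.1592381688533503
[2, 7, 11, 10, 13, 14, 17, 19, 23] [ 0.3469 -0.0187  0.5636 -0.0134 -0.0134  0.1723  0.1723 -0.0004  0.3123] rms mm 0.10889490400011563 1.2911858157150026e-16
```

```bash
cat >> kin2.py <<'E'
IDX=[2,4,10,11,17,23]
PX,_E,_=fitsub(load(),IDX)
def FK(q):
    F=frames(q)
    p=np.array([0,0,PX[0]])+F[0].apply([0,PX[1],0])+F[2].apply([0,PX[2],PX[3]])+F[4].apply([0,0,PX[4]])
    w=p.copy(); return p+F[6].apply([0,0,PX[5]]),F[6]*T0,w
def IK(p,R,q0,reg=1e-3):
    p=np.array(p)
    def f(q):
        x,r,_=FK(q); return np.r_[(x-p)*10,(r.inv()*R).as_rotvec()*3,reg*(q-q0)]
    return least_squares(f,np.clip(q0,LO+1e-3,HI-1e-3),bounds=(LO,HI))
FL=Ro.from_euler('y',np.pi)
E
python3 - <<'E'
from kin2 import *
np.set_printoptions(precision=3,suppress=True)
print(PX,np.abs(_E).max())
rng=np.random.default_rng(0)
for p,psi in(((.618,0,.049),8.3),((.633,-.154,.049),3.6),((.51,-.085,.02),6),((.53,-.085,.02),6),((.52,-.08,.2),6)):
 for th in(25,30,35):
  for F,nm in((Ro.identity(),'as is'),(FL,'flip')):
    sols=[]
    for k in range(30):
        q0=rng.uniform(LO,HI); r=IK(p,Rt(psi,th)*F,q0,1e-4)
        if r.cost<1e-4: sols.append(r.x)
    sols=np.array(sols); print(p,th,nm,len(sols)); 
    if len(sols): print(sols[np.argsort(np.abs(sols[:,2]))][:3])
E
```

```text
Traceback (most recent call last):
NameError: name '_E' is not defined
```

```bash
cat > t.py <<'E'
from kin2 import *
import kin2
np.set_printoptions(precision=3,suppress=True)
print(PX,np.abs(kin2._E).max())
rng=np.random.default_rng(0)
for p,psi in(((.618,0,.049),8.3),((.633,-.154,.049),3.6),((.51,-.085,.02),6),((.53,-.085,.02),6),((.52,-.08,.2),6)):
 for th in(25,30,35):
  for F,nm in((Ro.identity(),'as is'),(FL,'flip')):
    sols=[]
    for k in range(30):
        q0=rng.uniform(LO,HI); r=IK(p,Rt(psi,th)*F,q0,1e-4)
        if r.cost<1e-4: sols.append(r.x)
    sols=np.array(sols); print(p,th,nm,len(sols)); 
    if len(sols): print(sols[np.argsort(np.abs(sols[:,2]))][:3])
E
python3 t.py
```

```text
Still running in the background as job /tmp/bash_jobs.1000/16b73c980c53 (pid 1224). You'll get a notice when it ends.
```

```bash
cat /tmp/bash_jobs.1000/16b73c980c53/stdout; kill -- -$(cat /tmp/bash_jobs.1000/16b73c980c53/pid)
cat > fast.py <<'E'
import numpy as np, json
from kin import LO,HI,S7,Rt
from scipy.spatial.transform import Rotation as Ro
import kin2
PX=kin2.PX
T0m=np.array([[0,0,-1],[-1,0,0],[0,1,0.]])
FLm=np.diag([-1,1,-1.])
def rot(ax,a):
    c,s=np.cos(a),np.sin(a)
    return np.array([[c,-s,0],[s,c,0],[0,0,1]]) if ax=='Z' else np.array([[c,0,s],[0,1,0],[-s,0,c]])
OFF=[np.array(v,float) for v in([0,PX[1],0],[0,0,0],[0,PX[2],PX[3]],[0,0,0],[0,0,PX[4]],[0,0,0],[0,0,PX[5]])]
def fkj(q):
    R=np.eye(3); p=np.array([0,0,PX[0]]); ax=[];org=[]
    pts=[]
    for i in range(7):
        a=R[:,2] if i%2==0 else R[:,1]
        ax.append(S7[i]*a); org.append(p)
        R=R@rot('ZYZYZYZ'[i],S7[i]*q[i]); p=p+R@OFF[i]; pts.append(p)
    J=np.array([np.r_[np.cross(a,p-o),a] for a,o in zip(ax,org)]).T
    return p,R@T0m,J,pts
def err(p,R,pt,Rt_): return np.r_[pt-p,Ro.from_matrix(Rt_@R.T).as_rotvec()]
def dls(q,pt,Rt_,it=60,lam=1e-4,tol=1e-5,null=None):
    q=np.array(q,float)
    for k in range(it):
        p,R,J,_=fkj(q); e=err(p,R,np.array(pt),Rt_)
        if np.abs(e).max()<tol: break
        dq=J.T@np.linalg.solve(J@J.T+lam*np.eye(6),e)
        m=np.abs(dq).max(); dq*=min(1,.3/m)
        q=np.clip(q+dq,LO,HI)
    return q,np.linalg.norm(e)
E
cat > t.py <<'E'
from fast import *
np.set_printoptions(precision=3,suppress=True)
print(PX)
rng=np.random.default_rng(0)
for p,psi in(((.618,0,.049),8.3),((.633,-.154,.049),3.6),((.51,-.085,.02),6),((.53,-.085,.02),6),((.52,-.08,.2),6)):
 for th in(25,30,35):
  for F,nm in((np.eye(3),'as is'),(FLm,'flip')):
    sols=[]
    for k in range(40):
        q0=rng.uniform(LO,HI); q,e=dls(q0,p,Rt(psi,th).as_matrix()@F)
        if e<1e-3: sols.append(q)
    sols=np.array(sols); print(p,th,nm,len(sols),flush=True) 
    if len(sols): print(sols[np.argsort(np.abs(sols[:,2]))][:2])
E
timeout 300 python3 t.py
```

```text
[ 0.347 -0.019 -0.027  0.563  0.345  0.312]
(0.618, 0, 0.049) 25 as is 7
[[-0.094  0.952  0.063  2.114  3.376  0.369  1.409]
 [ 0.096  0.953 -0.247  2.103  2.735  0.366  2.124]]
(0.618, 0, 0.049) 25 flip 19
[[-0.033  0.947 -0.036  2.11   3.176  0.35  -1.508]
 [-0.019  0.947 -0.06   2.11   3.125  0.348 -1.453]]
(0.618, 0, 0.049) 30 as is 17
[[-0.087  0.977  0.059  2.181  3.312  0.545  1.479]
 [-0.005  0.971 -0.074  2.177  3.133  0.526  1.693]]
(0.618, 0, 0.049) 30 flip 17
[[ 0.007  0.971 -0.094  2.176  3.106  0.524 -1.416]
 [ 0.008  0.971 -0.095  2.176  3.104  0.524 -1.413]]
(0.618, 0, 0.049) 35 as is 15
[[-0.039  1.008 -0.011  2.241  3.217  0.717  1.601]
 [ 0.036  1.006 -0.132  2.237  3.097  0.704  1.758]]
(0.618, 0, 0.049) 35 flip 14
[[ 0.105  1.01  -0.243  2.233  2.985  0.704 -1.237]
 [ 0.141  1.016 -0.302  2.231  2.926  0.708 -1.159]]
(0.633, -0.154, 0.049) 25 as is 6
[[ 0.273  0.957 -0.079  1.994  3.415  0.234  1.595]
 [ 0.159  0.966  0.111  2.     3.838  0.319  1.121]]
(0.633, -0.154, 0.049) 25 flip 18
[[ 0.186  0.962  0.066  1.998  3.762  0.294 -1.931]
 [ 0.27   0.957 -0.074  1
[... 2330 characters left out ...]
1  3.434  0.175  1.493]]
(0.52, -0.08, 0.2) 25 flip 20
[[ 0.075  0.588  0.072  2.306  3.802  0.225 -2.018]
 [ 0.182  0.584 -0.094  2.3    3.38   0.172 -1.595]]
(0.52, -0.08, 0.2) 30 as is 9
[[ 0.143  0.603 -0.011  2.378  3.46   0.368  1.483]
 [ 0.177  0.602 -0.065  2.376  3.377  0.355  1.566]]
(0.52, -0.08, 0.2) 30 flip 17
[[ 0.126  0.604  0.015  2.379  3.499  0.375 -1.698]
 [ 0.177  0.602 -0.064  2.376  3.379  0.356 -1.577]]
(0.52, -0.08, 0.2) 35 as is 13
[[ 0.171  0.635 -0.031  2.451  3.386  0.553  1.579]
 [ 0.086  0.643  0.106  2.456  3.525  0.589  1.439]]
(0.52, -0.08, 0.2) 35 flip 13
[[ 0.106  0.641  0.073  2.455  3.493  0.579 -1.671]
 [ 0.224  0.634 -0.116  2.448  3.294  0.536 -1.469]]
```

```bash
cat > path.py <<'E'
from fast import *
np.set_printoptions(precision=3,suppress=True)
L=json.load(open('log.json'))
# replay check: from log[5] (t=4.05) with rows
def replay(q,rows):
    p,R,_,_=fkj(q)
    for r in rows:
        r=np.array(r); p=p+R@(r[3:6]*.02); R=R@Ro.from_rotvec(r[:3]*.08).as_matrix()
        q,e=dls(q,p,R,it=3,lam=1e-4)
    return q
print('replay', replay(np.array(L[5][0]),[[.96,-.62,-.25,0,0,0]]*5), 'real',np.array(L[6][0]))
print('replay2',replay(np.array(L[6][0]),[[.56,-.92,-.25,.2,-.2,.24]]*5),'real',np.array(L[7][0]))
q0=np.array(L[-1][0]); qg,e=dls([.15,.58,-.03,2.4,3.42,.36,-1.6],(.48,-.08,.28),Rt(6,30).as_matrix()@FLm); print('goal',qg,e)
N=45
def path(k):
    s=k/N; q=q0+(qg-q0)*s; q[5]+=.12*np.sin(np.pi*s); return q
q=q0.copy(); pr,Rr,_,_=fkj(q0)
for k in range(1,N+1):
    p,R,_,pts=fkj(path(k)); rv=Ro.from_matrix(Rr.T@R).as_rotvec()/.08; d=Rr.T@(p-pr)/.02
    pr,Rr=p,R
    q,e=dls(q,p,R,it=4)
    if k%5==0: print(k,'turn',rv,'shift',d,'tcp',p,'wrist',pts[4],'\n     qsim',q,'qpath',path(k),'e',e)
E
python3 path.py
```

```text
replay [-0.45   0.439  0.64   2.161 -0.177  0.483 -0.859] real [-0.453  0.439  0.641  2.164 -0.178  0.473 -0.86 ]
replay2 [-0.719  0.469  0.881  2.218  0.158  0.405 -0.847] real [-0.718  0.468  0.879  2.218  0.157  0.406 -0.845]
goal [ 0.29   0.38  -0.194  2.377  3.495  0.128 -1.701] 2.244298653936751e-06
5 turn [ 0.133 -0.619 -0.191] shift [0.32  0.164 0.185] tcp [ 0.431 -0.163  0.317] wrist [ 0.387 -0.006  0.583] 
     qsim [-0.682  0.505  0.907  2.239  0.321  0.368 -0.713] qpath [-0.606  0.458  0.76   2.236  0.528  0.416 -0.94 ] e 7.76448575469211e-07
10 turn [ 0.198 -0.615 -0.107] shift [0.211 0.147 0.219] tcp [ 0.44  -0.198  0.322] wrist [ 0.384 -0.021  0.573] 
     qsim [-0.658  0.545  0.953  2.26   0.493  0.27  -0.594] qpath [-0.494  0.448  0.64   2.254  0.899  0.422 -1.035] e 8.776713001424779e-07
15 turn [ 0.265 -0.602 -0.021] shift [0.092 0.121 0.257] tcp [ 0.462 -0.219  0.326] wrist [ 0.38  -0.035  0.564] 
     qsim [-0.645  0.592  1.021  2.282  0.661  0.109 -0.484] qpath [-0.382  0.438  0.521  2.271  1.27   0.417 -1.13 ] e 1.0884721642614006e-06
20 turn [ 0.321 -0.586  0.
[... 820 characters left out ...]
0.135  0.302] wrist [ 0.347 -0.08   0.549] 
     qsim [ 0.068  0.399  0.042  2.342  2.749  0.267 -1.506] qpath [ 0.066  0.399  0.045  2.342  2.753  0.267 -1.51 ] e 6.012417465348238e-07
40 turn [ 0.275 -0.604  0.2  ] shift [-0.328 -0.068  0.233] tcp [ 0.511 -0.101  0.29 ] wrist [ 0.337 -0.089  0.549] 
     qsim [ 0.227  0.39  -0.145  2.357  2.968  0.199 -1.45 ] qpath [ 0.178  0.389 -0.075  2.36   3.124  0.2   -1.605] e 4.66783942522757e-07
45 turn [ 0.191 -0.629  0.177] shift [-0.325 -0.083  0.168] tcp [ 0.48 -0.08  0.28] wrist [ 0.325 -0.096  0.55 ] 
     qsim [ 0.36   0.384 -0.293  2.374  3.15   0.115 -1.359] qpath [ 0.29   0.38  -0.194  2.377  3.495  0.128 -1.701] e 3.0370029674023026e-07
```

```bash
cat > path2.py <<'E'
from fast import *
np.set_printoptions(precision=3,suppress=True)
L=json.load(open('log.json'))
q0=np.array(L[-1][0])
def run(A,N,off,pw,show=False):
    qg,e=dls([.15,.58,-.03,2.4,3.42,.36,-1.6],(.50,-.06,.26),Rt(6,33).as_matrix()@FLm)
    q=q0.copy(); pr,Rr,_,_=fkj(q0); mt=0; out=[]; m6=9; me=0
    for k in range(1,N+1):
        s=k/N; qq=q0+(qg-q0)*s; b=np.sin(np.pi*s**pw); qq[5]+=A*b
        p,R,_,pts=fkj(qq); p=p+b*np.array(off)
        rv=Ro.from_matrix(Rr.T@R).as_rotvec()/.08; d=Rr.T@(p-pr)/.02; mt=max(mt,np.abs(rv).max(),np.abs(d).max()); pr,Rr=p,R
        q,e=dls(q,p,R,it=4); m6=min(m6,q[5]); me=max(me,e); out.append((rv,d,p,pts[4],q))
    return m6,me,mt,q,out
if __name__=='__main__':
  for A in(.2,.4,.6,.8):
    for pw in(.5,.7,1):
      for off in((0,0,0),(-.06,.08,0),(-.06,.15,.0)):
        m6,me,mt,q,o=run(A,45,off,pw); print(A,pw,off,'minq6 %.2f maxerr %.3f maxunit %.2f'%(m6,me,mt),q)
E
python3 path2.py
```

```text
0.2 0.5 (0, 0, 0) minq6 0.04 maxerr 0.631 maxunit 1.45 [ 0.215  0.45  -0.176  2.416  3.222  0.288 -1.472]
0.2 0.5 (-0.06, 0.08, 0) minq6 0.04 maxerr 0.443 maxunit 2.71 [ 0.176  0.449 -0.119  2.418  3.317  0.294 -1.565]
0.2 0.5 (-0.06, 0.15, 0.0) minq6 0.04 maxerr 0.346 maxunit 3.67 [ 0.177  0.449 -0.121  2.418  3.313  0.294 -1.562]
0.2 0.7 (0, 0, 0) minq6 0.04 maxerr 0.616 maxunit 0.87 [ 0.198  0.45  -0.151  2.417  3.263  0.29  -1.512]
0.2 0.7 (-0.06, 0.08, 0) minq6 0.04 maxerr 0.387 maxunit 1.21 [ 0.158  0.449 -0.093  2.419  3.357  0.298 -1.605]
0.2 0.7 (-0.06, 0.15, 0.0) minq6 0.04 maxerr 0.334 maxunit 1.67 [ 0.162  0.449 -0.098  2.419  3.35   0.298 -1.598]
0.2 1 (0, 0, 0) minq6 0.04 maxerr 0.566 maxunit 0.62 [ 0.186  0.45  -0.135  2.418  3.291  0.292 -1.54 ]
0.2 1 (-0.06, 0.08, 0) minq6 0.04 maxerr 0.437 maxunit 0.62 [ 0.141  0.449 -0.067  2.42   3.397  0.303 -1.644]
0.2 1 (-0.06, 0.15, 0.0) minq6 0.04 maxerr 0.450 maxunit 0.62 [ 0.144  0.449 -0.072  2.42   3.391  0.302 -1.638]
0.4 0.5 (0, 0, 0) minq6 0.04 maxerr 0.423 maxunit 2.55 [ 0.163  0.449 -0.1    2.419  3.347  0.297 -1.595
[... 2183 characters left out ...]
49 -0.06   2.42   3.408  0.304 -1.655]
0.8 0.7 (0, 0, 0) minq6 0.33 maxerr 0.000 maxunit 2.46 [ 0.047  0.453  0.071  2.424  3.593  0.334 -1.835]
0.8 0.7 (-0.06, 0.08, 0) minq6 0.33 maxerr 0.000 maxunit 2.45 [ 0.06   0.452  0.052  2.424  3.568  0.329 -1.811]
0.8 0.7 (-0.06, 0.15, 0.0) minq6 0.32 maxerr 0.000 maxunit 2.91 [ 0.087  0.451  0.012  2.422  3.514  0.319 -1.758]
0.8 1 (0, 0, 0) minq6 0.17 maxerr 0.070 maxunit 1.07 [-0.032  0.461  0.191  2.428  3.736  0.369 -1.973]
0.8 1 (-0.06, 0.08, 0) minq6 0.37 maxerr 0.000 maxunit 0.99 [-0.03   0.461  0.188  2.428  3.732  0.368 -1.97 ]
0.8 1 (-0.06, 0.15, 0.0) minq6 0.35 maxerr 0.000 maxunit 0.92 [ 0.009  0.456  0.129  2.426  3.664  0.35  -1.904]
```

```bash
python3 - <<'E'
from path2 import *
m6,me,mt,qq,o=run(.8,45,(-.06,.15,0.02),1)
q=q0.copy(); p,R,_,_=fkj(q)
for b in range(9):
    blk=o[5*b:5*b+5]; rv=np.mean([x[0] for x in blk],0).round(2); d=np.mean([x[1] for x in blk],0).round(2)
    for k in range(5):
        p=p+R@(d*.02); R=R@Ro.from_rotvec(rv*.08).as_matrix(); q,e=dls(q,p,R,it=4)
    _,_,_,pts=fkj(q)
    print(b,'turn',rv,'shift',d,'tcp',p,'dir',R[:,1],'wrist',pts[4],'elbow',pts[2],'\n   q',q,'e %.4f'%e)
E
```

```text
0 turn [-0.21 -0.59 -0.8 ] shift [ 0.85 -0.17 -0.65] tcp [ 0.334 -0.133  0.335] dir [-0.103 -0.584 -0.805] wrist [0.366 0.049 0.587] elbow [0.185 0.178 0.85 ] 
   q [-0.897  0.509  1.01   2.277  0.331  0.678 -0.814] e 0.0000
1 turn [ 0.08 -0.49 -0.79] shift [ 0.83 -0.18 -0.22] tcp [ 0.28  -0.161  0.398] dir [-0.213 -0.782 -0.585] wrist [0.346 0.083 0.58 ] elbow [0.166 0.229 0.836] 
   q [-1.051  0.566  1.139  2.322  0.559  0.858 -0.796] e 0.0000
2 turn [ 0.37 -0.37 -0.65] shift [ 0.69 -0.15  0.24] tcp [ 0.288 -0.185  0.467] dir [-0.129 -0.931 -0.341] wrist [0.329 0.105 0.574] elbow [0.152 0.274 0.817] 
   q [-1.153  0.632  1.249  2.36   0.848  0.889 -0.821] e 0.0000
3 turn [ 0.61 -0.26 -0.41] shift [ 0.42 -0.07  0.63] tcp [ 0.348 -0.194  0.514] dir [ 0.101 -0.981 -0.167] wrist [0.316 0.112 0.566] elbow [0.149 0.302 0.8  ] 
   q [-1.19   0.685  1.314  2.397  1.221  0.791 -0.97 ] e 0.0000
4 turn [ 0.76 -0.19 -0.1 ] shift [0.05 0.06 0.86] tcp [ 0.432 -0.182  0.52 ] dir [ 0.394 -0.911 -0.119] wrist [0.309 0.103 0.558] elbow [0.158 0.284 0.808] 
   q [-1.149  0.658  1.247  2.433  1.703  0
[... 230 characters left out ...]
-1.543] e 0.0000
6 turn [ 0.8  -0.25  0.48] shift [-0.62  0.27  0.69] tcp [ 0.564 -0.103  0.418] dir [ 0.81  -0.436 -0.391] wrist [0.312 0.033 0.54 ] elbow [0.21  0.124 0.857] 
   q [-0.698  0.472  0.696  2.485  2.623  0.777 -1.691] e 0.0000
7 turn [ 0.67 -0.37  0.68] shift [-0.82  0.23  0.36] tcp [ 0.558 -0.064  0.335] dir [ 0.766 -0.143 -0.627] wrist [ 0.319 -0.019  0.53 ] elbow [0.235 0.04  0.859] 
   q [-0.355  0.448  0.411  2.476  3.112  0.626 -1.785] e 0.0000
8 turn [ 0.45 -0.51  0.77] shift [-0.94  0.12 -0.04] tcp [ 0.499 -0.064  0.261] dir [ 0.548  0.044 -0.835] wrist [ 0.328 -0.078  0.522] elbow [ 0.243 -0.049  0.855] 
   q [ 0.015  0.454  0.122  2.434  3.609  0.355 -1.862] e 0.0000
```

```bash
cat > path3.py <<'E'
from path2 import *
import pickle
from h import ray,proj
def blocks(A,off,N=45,show=True,nb=5):
    m6,me,mt,qq,o=run(A,N,off,1)
    q=q0.copy(); p,R,_,_=fkj(q); worst=0
    for b in range(N//nb):
        blk=o[nb*b:nb*b+nb]; rv=np.mean([x[0] for x in blk],0).round(2); d=np.mean([x[1] for x in blk],0).round(2)
        for k in range(nb):
            p=p+R@(d*.02); R=R@Ro.from_rotvec(rv*.08).as_matrix(); q,e=dls(q,p,R,it=4); worst=max(worst,e)
        if show: print(b,'turn',rv,'shift',d,'tcp',p,'dir',R[:,1],'\n   q',q,'e %.4f'%e)
    print('A',A,off,'worst',worst,m6,mt)
E
python3 - <<'E'
from path3 import *
S=pickle.load(open('S0.pkl','rb'))
C,D=ray(S['side'],[(285,30)])
for t in np.arange(.7,1.2,.07): X=C+t*D[0]; print(X,proj(S['top'],[X])[0])
for A in(.6,.7):
  for off in((-.12,.15,-.02),(-.15,.18,-.03),(-.15,.1,-.03)): blocks(A,off,show=False)
blocks(.6,(-.15,.15,-.03))
E
```

```text
[ 0.508 -0.32   0.626] [464.235  13.917]
[ 0.545 -0.262  0.615] [417.339  20.075]
[ 0.582 -0.203  0.604] [371.93   25.921]
[ 0.619 -0.145  0.592] [327.852  31.484]
[ 0.656 -0.086  0.581] [284.966  36.788]
[ 0.693 -0.028  0.57 ] [243.145  41.858]
[0.73  0.03  0.559] [202.281  46.714]
[0.767 0.089 0.547] [162.272  51.376]
A 0.6 (-0.12, 0.15, -0.02) worst 0.11683131410139891 0.2546773584180748 0.8566581420663321
A 0.6 (-0.15, 0.18, -0.03) worst 0.18099350357272037 0.2767251989089164 1.0057431819187879
A 0.6 (-0.15, 0.1, -0.03) worst 0.2666022988987374 0.04 0.9714755584396186
A 0.7 (-0.12, 0.15, -0.02) worst 0.11979774647670108 0.3690631506545147 0.9232293246269094
A 0.7 (-0.15, 0.18, -0.03) worst 0.1778128440784499 0.3758186314739048 1.0723143644793636
A 0.7 (-0.15, 0.1, -0.03) worst 0.24952313470664525 0.19187814279562687 1.0573602741825876
0 turn [-0.12 -0.6  -0.65] shift [ 0.81 -0.04 -0.83] tcp [ 0.324 -0.128  0.314] dir [-0.037 -0.568 -0.822] 
   q [-0.921  0.521  1.033  2.378  0.339  0.513 -0.841] e 0.0000
1 turn [ 0.11 -0.54 -0.62] shift [ 0.65 -0.03 -0.46] tcp [ 0.253 -0.15   0.3
[... 695 characters left out ...]
r [ 0.658 -0.657 -0.367] 
   q [-0.974  0.611  0.918  2.56   2.404  0.84  -1.945] e 0.2092
6 turn [ 0.7  -0.35  0.39] shift [-0.29  0.37  0.68] tcp [ 0.492 -0.091  0.349] dir [ 0.767 -0.392 -0.508] 
   q [-0.694  0.544  0.692  2.56   2.802  0.882 -1.937] e 0.1573
7 turn [ 0.6  -0.43  0.53] shift [-0.34  0.35  0.36] tcp [ 0.513 -0.06   0.301] dir [ 0.724 -0.127 -0.679] 
   q [-0.39   0.5    0.493  2.56   3.243  0.719 -1.904] e 0.0357
8 turn [ 0.43 -0.53  0.6 ] shift [-0.37  0.21 -0.04] tcp [ 0.499 -0.064  0.261] dir [ 0.549  0.05  -0.834] 
   q [-0.051  0.463  0.229  2.437  3.75   0.393 -1.988] e 0.0000
A 0.6 (-0.15, 0.15, -0.03) worst 0.2097873106525053 0.19294242203422454 0.9420663561291802
```

```bash
python3 - <<'E'
from path3 import *
for A in(.6,.7,.8):
  for off in((-.06,.22,-.03),(-.09,.22,-.02),(-.09,.18,-.0),(-.09,.25,0)): blocks(A,off,show=False)
E
```

```text
A 0.6 (-0.06, 0.22, -0.03) worst 1.0703288500534495e-05 0.34157009355187684 0.8772399501026275
A 0.6 (-0.09, 0.22, -0.02) worst 1.534439683640762e-05 0.3397376316629956 0.9341021801746486
A 0.6 (-0.09, 0.18, -0.0) worst 1.2902884624777447e-05 0.33723932487761527 0.8206537617976786
A 0.6 (-0.09, 0.25, 0) worst 1.350099927978174e-05 0.3255498036450977 0.9692330219734299
A 0.7 (-0.06, 0.22, -0.03) worst 1.2949806780121748e-05 0.3452052701748057 0.9438111326632047
A 0.7 (-0.09, 0.22, -0.02) worst 1.6470916246674275e-05 0.343102506679478 1.000673362735226
A 0.7 (-0.09, 0.18, -0.0) worst 1.1239136364710846e-05 0.3417824724605935 0.8872249443582559
A 0.7 (-0.09, 0.25, 0) worst 1.3425307401603756e-05 0.32932332661334346 1.0358042045340072
A 0.8 (-0.06, 0.22, -0.03) worst 1.5506026439124985e-05 0.3488566131674975 1.0103676765672842
A 0.8 (-0.09, 0.22, -0.02) worst 0.001575362682866936 0.34650476641164674 1.0672299066393056
A 0.8 (-0.09, 0.18, -0.0) worst 1.2955604881695813e-05 0.3463570076792807 0.9537814882623353
A 0.8 (-0.09, 0.25, 0) worst 1.4439304556527697e-05 0.3329948351969843 1.1023607484380866
```

```bash
python3 - <<'E'
from path3 import *
blocks(.6,(-.09,.22,-.02))
E
```

```text
0 turn [-0.12 -0.6  -0.65] shift [ 0.52 -0.17 -0.8 ] tcp [ 0.344 -0.104  0.317] dir [-0.037 -0.568 -0.822] 
   q [-0.951  0.529  0.996  2.313  0.299  0.593 -0.859] e 0.0000
1 turn [ 0.11 -0.54 -0.62] shift [ 0.44 -0.2  -0.38] tcp [ 0.292 -0.104  0.349] dir [-0.109 -0.744 -0.659] 
   q [-1.139  0.607  1.078  2.377  0.454  0.728 -0.862] e 0.0000
2 turn [ 0.34 -0.46 -0.5 ] shift [ 0.35 -0.21  0.09] tcp [ 0.293 -0.109  0.39 ] dir [-0.025 -0.879 -0.477] 
   q [-1.27   0.685  1.145  2.417  0.653  0.762 -0.868] e 0.0000
3 turn [ 0.54 -0.39 -0.31] shift [ 0.21 -0.12  0.5 ] tcp [ 0.34  -0.106  0.419] dir [ 0.181 -0.921 -0.345] 
   q [-1.337  0.763  1.217  2.452  0.945  0.65  -0.94 ] e 0.0000
4 turn [ 0.67 -0.33 -0.07] shift [0.03 0.07 0.74] tcp [ 0.413 -0.092  0.423] dir [ 0.436 -0.846 -0.306] 
   q [-1.324  0.824  1.284  2.492  1.522  0.443 -1.299] e 0.0000
5 turn [ 0.73 -0.32  0.17] shift [-0.16  0.27  0.73] tcp [ 0.484 -0.068  0.4  ] dir [ 0.658 -0.657 -0.367] 
   q [-1.142  0.659  0.978  2.535  2.101  0.638 -1.692] e 0.0000
6 turn [ 0.7  -0.35  0.39] shift [-0.31  0.37  0.48] tcp [ 0.53  -0.043  0.357] dir [ 0.767 -0.392 -0.508] 
   q [-0.822  0.542  0.672  2.556  2.568  0.727 -1.799] e 0.0000
7 turn [ 0.6  -0.43  0.53] shift [-0.42  0.29  0.1 ] tcp [ 0.532 -0.034  0.306] dir [ 0.724 -0.127 -0.679] 
   q [-0.432  0.481  0.414  2.531  3.071  0.633 -1.816] e 0.0000
8 turn [ 0.43 -0.53  0.6 ] shift [-0.54  0.11 -0.29] tcp [ 0.497 -0.061  0.262] dir [ 0.549  0.05  -0.834] 
   q [ 0.009  0.452  0.126  2.439  3.619  0.362 -1.87 ] e 0.0000
A 0.6 (-0.09, 0.22, -0.02) worst 1.534439683640762e-05 0.3397376316629956 0.9341021801746486
```

```bash
python3 - <<'E'
from path3 import *
blocks(.6,(-.06,.21,-.01))
E
```

```text
0 turn [-0.12 -0.6  -0.65] shift [ 0.49 -0.17 -0.69] tcp [ 0.354 -0.108  0.32 ] dir [-0.037 -0.568 -0.822] 
   q [-0.927  0.53   0.985  2.285  0.299  0.609 -0.844] e 0.0000
1 turn [ 0.11 -0.54 -0.62] shift [ 0.44 -0.22 -0.28] tcp [ 0.311 -0.111  0.356] dir [-0.109 -0.744 -0.659] 
   q [-1.098  0.6    1.067  2.327  0.462  0.756 -0.834] e 0.0000
2 turn [ 0.34 -0.46 -0.5 ] shift [ 0.36 -0.21  0.17] tcp [ 0.319 -0.118  0.4  ] dir [-0.025 -0.879 -0.477] 
   q [-1.214  0.673  1.136  2.354  0.669  0.787 -0.83 ] e 0.0000
3 turn [ 0.54 -0.39 -0.31] shift [ 0.23 -0.11  0.54] tcp [ 0.37  -0.117  0.43 ] dir [ 0.181 -0.921 -0.345] 
   q [-1.273  0.743  1.208  2.383  0.96   0.671 -0.894] e 0.0000
4 turn [ 0.67 -0.33 -0.07] shift [0.03 0.07 0.74] tcp [ 0.443 -0.103  0.434] dir [ 0.436 -0.846 -0.306] 
   q [-1.265  0.804  1.28   2.421  1.497  0.446 -1.217] e 0.0000
5 turn [ 0.73 -0.32  0.17] shift [-0.19  0.25  0.7 ] tcp [ 0.511 -0.078  0.409] dir [ 0.658 -0.657 -0.367] 
   q [-1.092  0.645  0.984  2.47   2.101  0.609 -1.626] e 0.0000
6 turn [ 0.7  -0.35  0.39] shift [-0.36  0.31  0.46] tcp [ 0.549 -0.05   0.363] dir [ 0.767 -0.392 -0.508] 
   q [-0.785  0.528  0.667  2.5    2.563  0.683 -1.747] e 0.0000
7 turn [ 0.6  -0.43  0.53] shift [-0.5   0.23  0.1 ] tcp [ 0.542 -0.038  0.309] dir [ 0.724 -0.127 -0.679] 
   q [-0.403  0.471  0.389  2.497  3.059  0.596 -1.789] e 0.0000
8 turn [ 0.43 -0.53  0.6 ] shift [-0.64  0.06 -0.26] tcp [ 0.497 -0.061  0.262] dir [ 0.549  0.05  -0.834] 
   q [ 0.027  0.448  0.098  2.438  3.588  0.351 -1.84 ] e 0.0000
A 0.6 (-0.06, 0.21, -0.01) worst 1.2205780838692849e-05 0.3325614257897378 0.827468357515265
```

The simulated IK matches the controller exactly. This wrist flip (joint 5 to about π, joint 6 away from its limit) keeps every joint in range, so I'm executing it.

{"op": "send_rows", "data": {
  "motion": [
    [[-0.12,-0.6,-0.65,0.49,-0.17,-0.69,-0.4],[-0.12,-0.6,-0.65,0.49,-0.17,-0.69,-0.4],[-0.12,-0.6,-0.65,0.49,-0.17,-0.69,-0.4],[-0.12,-0.6,-0.65,0.49,-0.17,-0.69,-0.4],[-0.12,-0.6,-0.65,0.49,-0.17,-0.69,-0.4]]
  ]
}}

```text
clock: 5.3
tool_pos: [0.3537, -0.1074, 0.3204]
eef_rot: [0.429, -0.417, 0.775, -0.205]
contact_force: [0.6, 0.2, 0.1]
opening: 0.701
```

{"op": "send_rows", "data": {
  "motion": [
    [[0.11,-0.54,-0.62,0.44,-0.22,-0.28,-0.4],[0.11,-0.54,-0.62,0.44,-0.22,-0.28,-0.4],[0.11,-0.54,-0.62,0.44,-0.22,-0.28,-0.4],[0.11,-0.54,-0.62,0.44,-0.22,-0.28,-0.4],[0.11,-0.54,-0.62,0.44,-0.22,-0.28,-0.4]]
  ]
}}

```text
clock: 5.72
tool_pos: [0.3107, -0.1107, 0.3565]
eef_rot: [0.553, -0.319, 0.753, -0.162]
contact_force: [0.9, 0.5, 0.1]
opening: 0.7
```

{"op": "send_rows", "data": {
  "motion": [
    [[0.34,-0.46,-0.5,0.36,-0.21,0.17,-0.4],[0.34,-0.46,-0.5,0.36,-0.21,0.17,-0.4],[0.34,-0.46,-0.5,0.36,-0.21,0.17,-0.4],[0.34,-0.46,-0.5,0.36,-0.21,0.17,-0.4],[0.34,-0.46,-0.5,0.36,-0.21,0.17,-0.4]]
  ]
}}

```text
clock: 6.13
tool_pos: [0.3198, -0.1174, 0.4001]
eef_rot: [0.636, -0.194, 0.731, -0.152]
contact_force: [0.2, -0.3, 0.3]
opening: 0.702
```

{"op": "send_rows", "data": {
  "motion": [
    [[0.54,-0.39,-0.31,0.23,-0.11,0.54,-0.4],[0.54,-0.39,-0.31,0.23,-0.11,0.54,-0.4],[0.54,-0.39,-0.31,0.23,-0.11,0.54,-0.4],[0.54,-0.39,-0.31,0.23,-0.11,0.54,-0.4],[0.54,-0.39,-0.31,0.23,-0.11,0.54,-0.4]]
  ]
}}

```text
clock: 6.55
tool_pos: [0.3712, -0.1165, 0.4305]
eef_rot: [0.681, -0.063, 0.704, -0.19]
contact_force: [-0.0, 0.4, 0.7]
opening: 0.699
```

```bash
python3 -c "
from log import *
log()"
```

```text
9 t 6.55 q [-1.273  0.739  1.206  2.381  0.96   0.673 -0.895] [ 0.371 -0.116  0.431] [-0.016  0.369  0.724]
```

Tracking exactly as predicted.

{"op": "send_rows", "data": {
  "motion": [
    [[0.67,-0.33,-0.07,0.03,0.07,0.74,-0.4],[0.67,-0.33,-0.07,0.03,0.07,0.74,-0.4],[0.67,-0.33,-0.07,0.03,0.07,0.74,-0.4],[0.67,-0.33,-0.07,0.03,0.07,0.74,-0.4],[0.67,-0.33,-0.07,0.03,0.07,0.74,-0.4]]
  ]
}}

```text
clock: 6.97
tool_pos: [0.4439, -0.1026, 0.4344]
eef_rot: [0.695, 0.054, 0.663, -0.273]
contact_force: [0.6, 0.0, 0.4]
opening: 0.701
```

{"op": "send_rows", "data": {
  "motion": [
    [[0.73,-0.32,0.17,-0.19,0.25,0.7,-0.4],[0.73,-0.32,0.17,-0.19,0.25,0.7,-0.4],[0.73,-0.32,0.17,-0.19,0.25,0.7,-0.4],[0.73,-0.32,0.17,-0.19,0.25,0.7,-0.4],[0.73,-0.32,0.17,-0.19,0.25,0.7,-0.4]]
  ]
}}

```text
clock: 7.38
tool_pos: [0.5118, -0.0775, 0.4091]
eef_rot: [0.69, 0.143, 0.592, -0.39]
contact_force: [0.9, -1.4, -0.2]
opening: 0.703
```

{"op": "send_rows", "data": {
  "motion": [
    [[0.7,-0.35,0.39,-0.36,0.31,0.46,-0.4],[0.7,-0.35,0.39,-0.36,0.31,0.46,-0.4],[0.7,-0.35,0.39,-0.36,0.31,0.46,-0.4],[0.7,-0.35,0.39,-0.36,0.31,0.46,-0.4],[0.7,-0.35,0.39,-0.36,0.31,0.46,-0.4]]
  ]
}}

```text
clock: 7.8
tool_pos: [0.5493, -0.0497, 0.363]
eef_rot: [0.678, 0.196, 0.485, -0.517]
contact_force: [0.1, -0.2, -0.1]
opening: 0.7
```

{"op": "send_rows", "data": {
  "motion": [
    [[0.6,-0.43,0.53,-0.5,0.23,0.1,-0.4],[0.6,-0.43,0.53,-0.5,0.23,0.1,-0.4],[0.6,-0.43,0.53,-0.5,0.23,0.1,-0.4],[0.6,-0.43,0.53,-0.5,0.23,0.1,-0.4],[0.6,-0.43,0.53,-0.5,0.23,0.1,-0.4]]
  ]
}}

```text
clock: 8.22
tool_pos: [0.5426, -0.0375, 0.3086]
eef_rot: [0.668, 0.223, 0.341, -0.623]
contact_force: [-0.6, 1.0, 0.9]
opening: 0.703
```

```bash
python3 - <<'E'
from log import *
log()
E
cat > go.py <<'E'
# remaining move to a grasp-frame target (flipped hand), with IK prediction
from fast import *
from plant import get_state
np.set_printoptions(precision=3,suppress=True)
CR={'red':((.6157,-.0010),8.3),'green':((.6305,-.1538),3.58)}
def tgt(c,dx=0,dz=0,dy=0,lean=30,h=.0095):
    (x,y),psi=CR[c]; t=np.radians(psi); u=np.array([np.cos(t),np.sin(t),0]); v=np.array([-np.sin(t),np.cos(t),0])
    R=Rt(psi,lean).as_matrix()@FLm
    return np.array([x,y,.0435+h])+u*dx+v*dy+np.array([0,0,dz])+.005*R[:,1],R
def move(p,T):
    s=get_state(); R=Ro.from_quat(s['eef_rot']).as_matrix(); p=np.array(p)
    rv=Ro.from_matrix(R.T@T).as_rotvec()/.08
    d=(p-s['tool_pos'])
    print('t %.2f'%s['clock'],'pos',s['tool_pos'],'F',s['contact_force'],'open %.3f'%s['opening'],'q',s['q'])
    print('turn units',rv,'world d mm',d*1000,'| shift units: target axes',T.T@d/.02,'present axes',R.T@d/.02)
    q,e=dls(s['q'],p,T); print('q at target',q,'e %.5f'%e)
E
python3 - <<'E'
from go import *
move(*tgt('red',dx=-.05,dz=.087))
E
```

```text
10 t 8.2167 q [-0.395  0.471  0.384  2.496  3.066  0.595 -1.794] [ 0.543 -0.038  0.309] [-0.585  0.997  0.871]
t 8.22 pos [ 0.543 -0.038  0.309] F [-0.585  0.997  0.871] open 0.703 q [-0.395  0.471  0.384  2.496  3.066  0.595 -1.794]
turn units [ 2.445 -3.234  3.723] world d mm [  26.111   29.683 -172.919] | shift units: target axes [-3.019  8.241  1.28 ] present axes [-5.653  6.64   1.619]
q at target [-0.129  0.785  0.15   2.317  3.463  0.502 -1.802] e 0.00000
```

{"op": "send_rows", "data": {
  "motion": [
    [[0.49,-0.65,0.74,0,0,0,-0.4],[0.49,-0.65,0.74,0,0,0,-0.4],[0.49,-0.65,0.74,0,0,0,-0.4],[0.49,-0.65,0.74,0,0,0,-0.4],[0.49,-0.65,0.74,0,0,0,-0.4]]
  ]
}}

```text
clock: 8.63
tool_pos: [0.5435, -0.0379, 0.3079]
eef_rot: [-0.668, -0.233, -0.169, 0.686]
contact_force: [0.6, -0.1, 1.2]
opening: 0.698
```

{"op": "send_rows", "data": {
  "motion": [
    [[0,0,0,-0.3,0.82,0.13,-0.4],[0,0,0,-0.3,0.82,0.13,-0.4],[0,0,0,-0.3,0.82,0.13,-0.4],[0,0,0,-0.3,0.82,0.13,-0.4],[0,0,0,-0.3,0.82,0.13,-0.4]]
  ]
}}

```text
clock: 9.05
tool_pos: [0.5596, -0.0202, 0.2198]
eef_rot: [-0.668, -0.233, -0.167, 0.686]
contact_force: [0.8, 0.6, -0.7]
opening: 0.7
```

```bash
python3 - <<'E'
from go import *
from log import log
log()
move(*tgt('red',dx=-.05,dz=.087))
E
```

```text
11 t 9.05 q [-0.157  0.597  0.209  2.332  3.571  0.388 -1.939] [ 0.56 -0.02  0.22] [ 0.792  0.57  -0.686]
t 9.05 pos [ 0.56 -0.02  0.22] F [ 0.792  0.57  -0.686] open 0.700 q [-0.157  0.597  0.209  2.332  3.571  0.388 -1.939]
turn units [ 0.335 -0.505  0.633] world d mm [  9.093  12.327 -84.117] | shift units: target axes [-1.636  3.912  0.544] present axes [-1.855  3.808  0.577]
q at target [-0.173  0.794  0.223  2.319  3.552  0.527 -1.898] e 0.00000
```

{"op": "send_rows", "data": {
  "motion": [
    [[0.33,-0.5,0.63,0,0,0,-0.4],[0,0,0,-0.41,0.98,0.14,-0.4],[0,0,0,-0.41,0.98,0.14,-0.4],[0,0,0,-0.41,0.98,0.14,-0.4],[0,0,0,-0.41,0.98,0.14,-0.4]]
  ]
}}

```text
clock: 9.47
tool_pos: [0.5688, -0.0074, 0.1354]
eef_rot: [-0.668, -0.232, -0.133, 0.694]
contact_force: [0.5, 0.0, 0.2]
opening: 0.701
```

```bash
python3 - <<'E'
from go import *
from h import snap
move(*tgt('red'))
s=snap('top','t1'); s2=snap('side','s1')
import cv2
for n,a in(('t1z',s['img'][150:300,180:380]),('s1z',s2['img'][150:300,180:380])):
    cv2.imwrite(f'pics/{n}.png',cv2.resize(a[:,:,::-1],None,fx=4,fy=4,interpolation=cv2.INTER_CUBIC))
E
```

```text
t 9.47 pos [ 0.569 -0.007  0.135] F [0.53  0.02  0.208] open 0.701 q [-0.174  0.795  0.225  2.319  3.553  0.529 -1.9  ]
turn units [0.004 0.    0.008] world d mm [ 49.347   6.746 -86.716] | shift units: target axes [-0.011  5.    -0.022] present axes [-0.014  5.    -0.021]
q at target [-0.183  0.997  0.222  2.186  3.509  0.596 -1.901] e 0.00000
```

View pics/t1z.png

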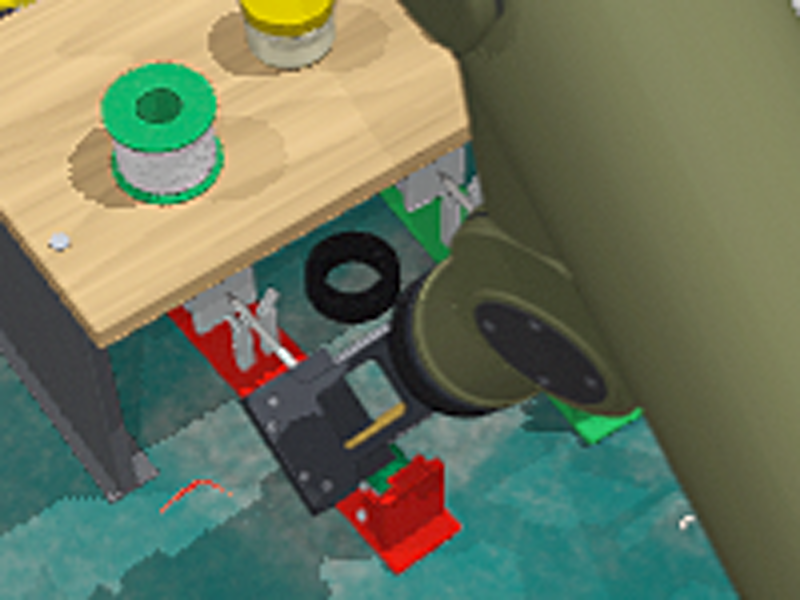

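View pics/s1.png

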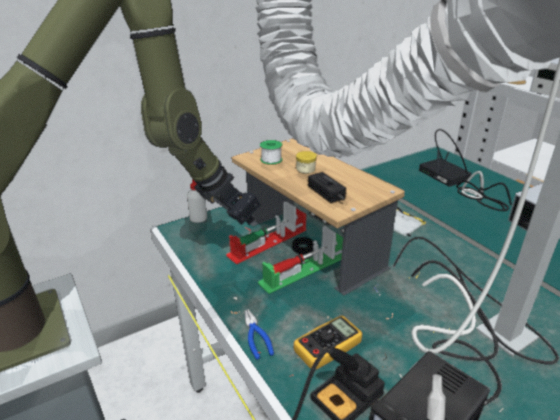

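The hand is over the red cradle, lined up with the green driver. I'm descending along the tool axis.

{"op": "send_rows", "data": {
  "motion": [
    [[0,0,0,0,0.7,0,-0.4],[0,0,0,0,0.7,0,-0.4],[0,0,0,0,0.7,0,-0.4],[0,0,0,0,0.7,0,-0.4],[0,0,0,0,0.7,0,-0.4]]
  ]
}}

```text
clock: 9.98
tool_pos: [0.6038, -0.0035, 0.0764]
eef_rot: [-0.668, -0.232, -0.134, 0.694]
contact_force: [-0.4, 0.3, 0.0]
opening: 0.7
```

{"op": "send_rows", "data": {
  "motion": [
    [[0,0,0,0,0.3,0,-0.4],[0,0,0,0,0.3,0,-0.4],[0,0,0,0,0.3,0,-0.4],[0,0,0,0,0.3,0,-0.4],[0,0,0,0,0.3,0,-0.4]]
  ]
}}

```text
clock: 10.4
tool_pos: [0.6181, -0.0027, 0.0497]
eef_rot: [-0.668, -0.23, -0.135, 0.695]
contact_force: [0.7, -0.6, 0.6]
opening: 0.701
```

```bash
python3 - <<'E'
from go import *
from h import snap
move(*tgt('red'))
s=snap('top'); s2=snap('side')
import cv2
a=np.hstack([s['img'][200:300,210:310],s2['img'][180:280,200:300]])
cv2.imwrite('pics/g1.png',cv2.resize(a[:,:,::-1],None,fx=4,fy=4,interpolation=cv2.INTER_CUBIC))
E
```

```text
t 10.40 pos [ 0.618 -0.003  0.05 ] F [ 0.69  -0.608  0.628] open 0.701 q [-0.176  0.994  0.218  2.186  3.507  0.593 -1.898]
turn units [ 0.014 -0.068  0.007] world d mm [ 0.104  2.1   -1.008] | shift units: target axes [-0.008  0.054  0.103] present axes [-0.008  0.054  0.103]
q at target [-0.181  0.997  0.219  2.186  3.505  0.595 -1.896] e 0.00001
```

View pics/g1.png

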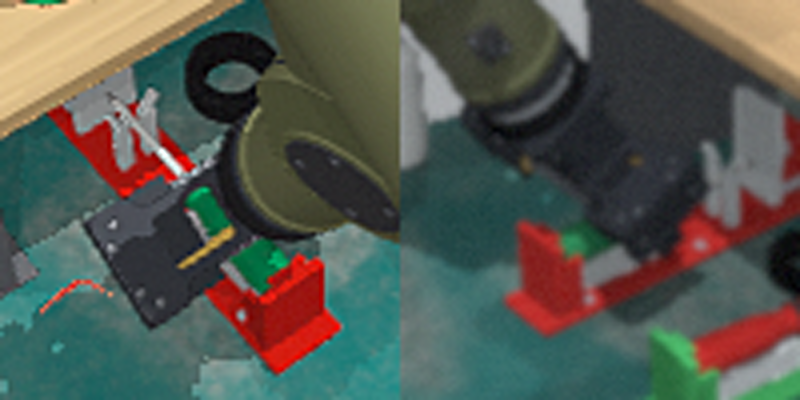

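{"op": "send_rows", "data": {
  "motion": [
    [[0,-0.07,0,0,0.05,0.1,-0.4],[0,0,0,0,0,0,0.5],[0,0,0,0,0,0,1],[0,0,0,0,0,0,1],[0,0,0,0,0,0,1]]
  ],
  "force": 40
}}

```text
clock: 10.92
tool_pos: [0.6179, -0.0009, 0.0488]
eef_rot: [-0.668, -0.232, -0.133, 0.694]
contact_force: [-0.5, 0.1, -1.0]
opening: 0.42
```

{"op": "send_rows", "data": {
  "motion": [
    [[0,0,0,0,0,0,1],[0,0,0,0,0,0,1],[0,0,0,0,0,0,1],[0,0,0,0,0,0,1],[0,0,0,0,0,0,1]]
  ]
}}

```text
clock: 11.33
tool_pos: [0.6181, -0.0022, 0.0488]
eef_rot: [-0.669, -0.231, -0.134, 0.694]
contact_force: [0.2, -3.7, 1.3]
opening: 0.303
```

```bash
python3 - <<'E'
from go import *
move(*tgt('red')); s=get_state(); print(repr(s['tool_pos']),repr(s['eef_rot']))
E
```

```text
t 11.33 pos [ 0.618 -0.002  0.049] F [ 0.214 -3.708  1.295] open 0.303 q [-0.18   0.997  0.221  2.186  3.504  0.595 -1.896]
turn units [ 0.041 -0.016  0.002] world d mm [ 0.039  1.534 -0.154] | shift units: target axes [0.007 0.013 0.076] present axes [0.007 0.013 0.076]
q at target [-0.181  0.997  0.219  2.186  3.505  0.594 -1.896] e 0.00000
array([ 0.618, -0.002,  0.049]) array([-0.669, -0.231, -0.134,  0.694])
```

{"op": "send_rows", "data": {
  "motion": [
    [[0,0,0,0.13,0.075,-0.08,1],[0,0,0,0.13,0.075,0,1],[0,0,0,0.13,0.075,0,1],[0,0,0,0.13,0.075,0,1],[0,0,0,0,0,0,1]]
  ]
}}

```text
clock: 11.75
tool_pos: [0.6266, -0.0011, 0.0488]
eef_rot: [-0.669, -0.23, -0.131, 0.695]
contact_force: [-11.4, -2.7, 13.0]
opening: 0.301
```

```bash
cat >> go.py <<'E'
def rel(c,h=.0095,lean=30):
    s=get_state(); p,R=tgt(c,lean=lean,h=h); psi=np.radians(CR[c][1]); d=s['tool_pos']-p
    print('t %.2f'%s['clock'],'rel to seat-grasp: along %.1f lat %.1f up %.1f mm'%tuple(1000*np.array([d[0]*np.cos(psi)+d[1]*np.sin(psi),-d[0]*np.sin(psi)+d[1]*np.cos(psi),d[2]])),'F',s['contact_force'],'turn',Ro.from_matrix(R.T@Ro.from_quat(s['eef_rot']).as_matrix()).as_rotvec(),'open %.3f'%s['opening'])
E
python3 - <<'E'
from go import *
rel('red')
E
```

```text
t 11.75 rel to seat-grasp: along 8.2 lat -1.6 up 0.1 mm F [-11.427  -2.655  12.967] turn [-0.001  0.001  0.006] open 0.301
```

{"op": "send_rows", "data": {
  "motion": [
    [[0,0,0,0.14,0,-0.03,1],[0,0,0,0.1,-0.05,0,1],[0,0,0,0.1,-0.17,0,1],[0,0,0,0.1,-0.17,0,1],[0,0,0,0,0,0,1]]
  ]
}}

```text
clock: 12.17
tool_pos: [0.6275, -0.0008, 0.0571]
eef_rot: [-0.67, -0.227, -0.128, 0.695]
contact_force: [-7.2, -1.8, -3.2]
opening: 0.301
```

```bash
python3 - <<'E'
from go import *
from h import snap
rel('red')
s=snap('top'); s2=snap('side')
import cv2
a=np.hstack([s['img'][200:300,210:310],s2['img'][180:280,200:300]])
cv2.imwrite('pics/g2.png',cv2.resize(a[:,:,::-1],None,fx=4,fy=4,interpolation=cv2.INTER_CUBIC))
E
```

```text
t 12.17 rel to seat-grasp: along 9.2 lat -1.5 up 8.4 mm F [-7.218 -1.76  -3.174] turn [-0.    -0.     0.014] open 0.301
```

View pics/g2.png

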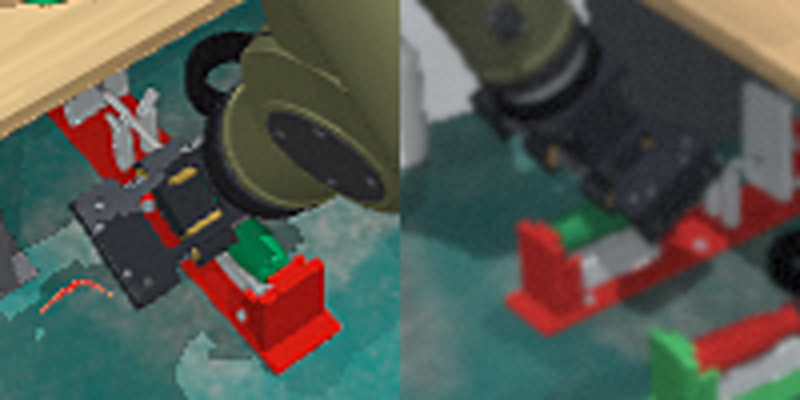

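{"op": "send_rows", "data": {
  "motion": [
    [[0,0,0,0.2,-0.35,0,1],[0,0,0,0.2,-0.35,0,1],[0,0,0,0.2,-0.35,0,1],[0,0,0,0.2,-0.35,0,1],[0,0,0,0,0,0,1]]
  ]
}}

```text
clock: 12.68
tool_pos: [0.6303, -0.0004, 0.0912]
eef_rot: [-0.669, -0.23, -0.131, 0.695]
contact_force: [-5.3, -1.0, -2.6]
opening: 0.303
```

```bash
python3 - <<'E'
from go import *
rel('red')
E
```

```text
t 12.68 rel to seat-grasp: along 12.0 lat -1.5 up 42.5 mm F [-5.262 -1.049 -2.582] turn [-0.    -0.001  0.007] open 0.303
```

{"op": "send_rows", "data": {
  "motion": [
    [[0,0,0,0.13,-0.22,0,1],[0,0,0,0.13,-0.22,0,1],[0,0,0,0,0,0,1],[0,0,0,0,0,0,1],[0,0,0,0,0,0,1]]
  ]
}}

```text
clock: 13.1
tool_pos: [0.6337, -0.0001, 0.1022]
eef_rot: [-0.668, -0.232, -0.133, 0.694]
contact_force: [-4.6, 1.0, -2.1]
opening: 0.305
```

```bash
python3 - <<'E'
from go import *
from h import snap
rel('red')
s=snap('top'); s2=snap('side')
import cv2
a=np.hstack([s['img'][200:300,210:310],s2['img'][180:280,200:300]])
cv2.imwrite('pics/g3.png',cv2.resize(a[:,:,::-1],None,fx=4,fy=4,interpolation=cv2.INTER_CUBIC))
E
```

```text
t 13.10 rel to seat-grasp: along 15.4 lat -1.7 up 53.5 mm F [-4.587  0.994 -2.079] turn [-0.    -0.001  0.   ] open 0.305
```

View pics/g3.png

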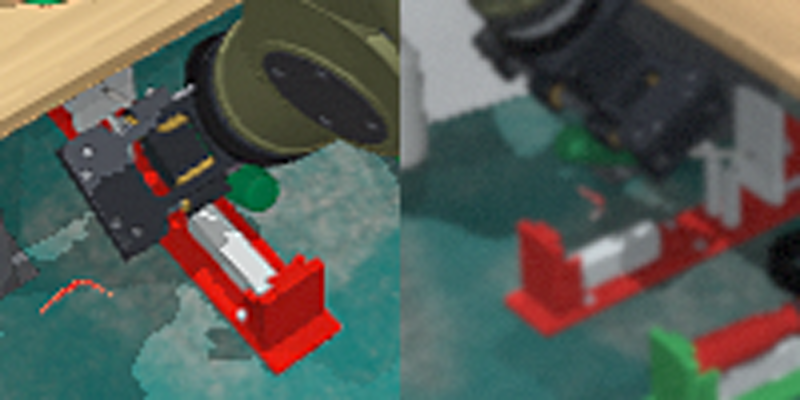

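```bash
python3 - <<'E'
from h import *
s2=snap('side'); s=snap('top')
cv2.imwrite('pics/g3s.png',cv2.resize(s2['img'][195:255,225:305,::-1],None,fx=9,fy=9,interpolation=cv2.INTER_CUBIC))
cv2.imwrite('pics/g3t.png',cv2.resize(s['img'][205:275,215:295,::-1],None,fx=8,fy=8,interpolation=cv2.INTER_CUBIC))
E
```

```text
(no output)
```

View pics/g3s.png

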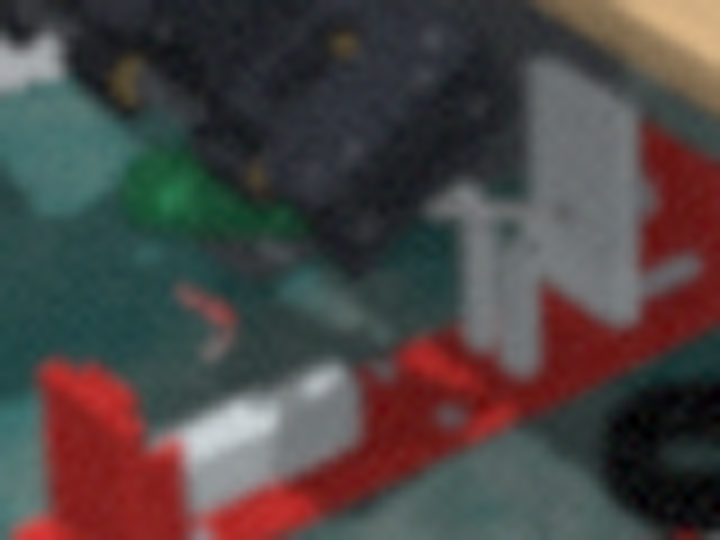

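View pics/g3t.png

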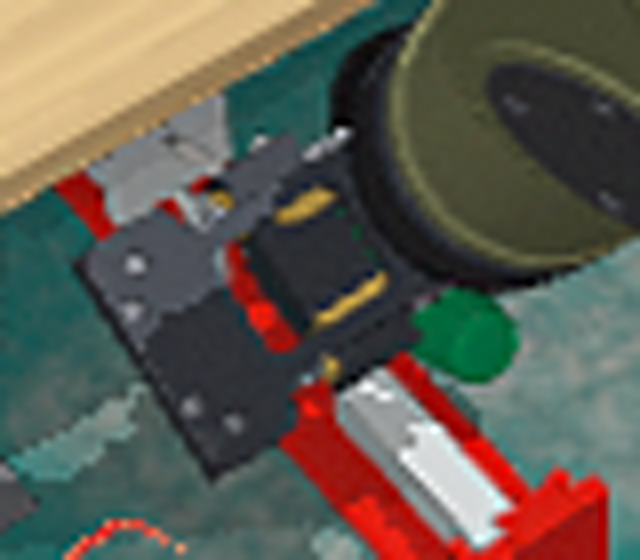

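The green driver is out of the hook, but it has pitched in the grip: butt up (side zoom (160,190)), with the shaft tip still low in the fork near (540,210). I'll retreat along the cradle away from the shelf, then lift.

{"op": "send_rows", "data": {
  "motion": [
    [[0,0,0,-0.35,-0.2,0,1],[0,0,0,-0.52,-0.3,0,1],[0,0,0,-0.52,-0.3,0,1],[0,0,0,-0.52,-0.3,0,1],[0,0,0,-0.35,-0.4,0,1]]
  ],
  "force": 50
}}

```text
clock: 13.72
tool_pos: [0.5822, -0.0085, 0.1067]
eef_rot: [-0.668, -0.234, -0.136, 0.694]
contact_force: [0.5, -0.7, -0.7]
opening: 0.3
```

```bash
python3 - <<'E'
from go import *
rel('red')
from h import *
s2=snap('side'); s=snap('top')
cv2.imwrite('pics/g4s.png',cv2.resize(s2['img'][175:255,205:305,::-1],None,fx=7,fy=7,interpolation=cv2.INTER_CUBIC))
cv2.imwrite('pics/g4t.png',cv2.resize(s['img'][205:295,215:315,::-1],None,fx=6,fy=6,interpolation=cv2.INTER_CUBIC))
E
```

```text
t 13.72 rel to seat-grasp: along -36.7 lat -2.6 up 58.1 mm F [ 0.458 -0.722 -0.73 ] turn [-0.001  0.    -0.006] open 0.300
```

View pics/g4s.png

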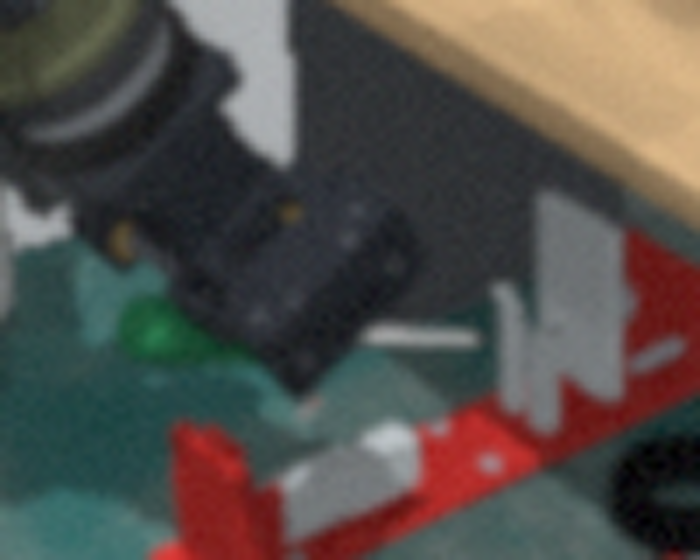

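View pics/g4t.png

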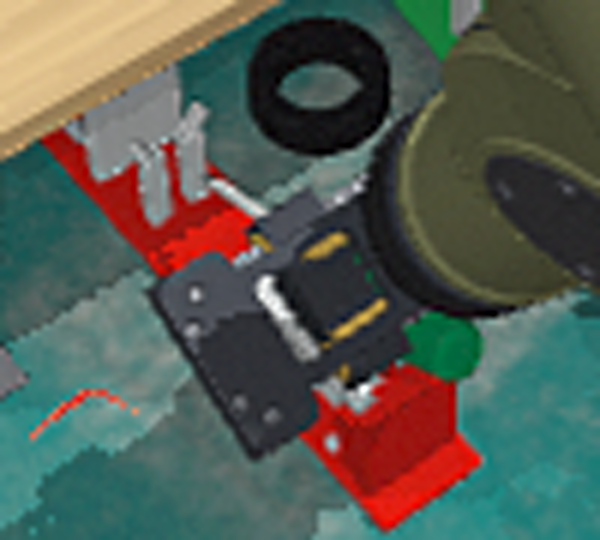

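```bash
python3 - <<'E'
from meas import *
import pickle
from go import *
S=pickle.load(open('S0.pkl','rb'))
t=tri(S['side'],[(273.1,222.9)],S['top'],[(249.6,234.6)])[0]; print('tip',t)
s=get_state(); R=Ro.from_quat(s['eef_rot']).as_matrix(); G=s['tool_pos']-.005*R[:,1]; print('grasp',G)
u=np.array([np.cos(np.radians(8.3)),np.sin(np.radians(8.3)),0])
d=t[:3]-G; a=d@u; dz=d[2]; print('along',a,'dz',dz)
# axis offset from grasp: driver frame, axis point is at (sx along, -h) in driver frame
h=.0095
for al in np.radians(np.arange(0,40,2)):
    # tip in driver frame (L,-h): x=L cos - (-h)(-sin).. rotate tip-down by al
    L=(a+h*np.sin(al))/np.cos(al); z=-h*np.cos(al)-L*np.sin(al); print(np.degrees(al).round(),'L %.4f'%L,'z %.4f'%z, 'vs',dz)
E
```

```text
tip [0.674 0.006 0.057 0.003]
grasp [ 0.579 -0.009  0.111]
along 0.09661196529645745 dz -0.05360230994123509
0.0 L 0.0966 z -0.0095 vs -0.05360230994123509
2.0 L 0.0970 z -0.0129 vs -0.05360230994123509
4.0 L 0.0975 z -0.0163 vs -0.05360230994123509
6.0 L 0.0981 z -0.0197 vs -0.05360230994123509
8.0 L 0.0989 z -0.0232 vs -0.05360230994123509
10.0 L 0.0998 z -0.0267 vs -0.05360230994123509
12.0 L 0.1008 z -0.0302 vs -0.05360230994123509
14.0 L 0.1019 z -0.0339 vs -0.05360230994123509
16.0 L 0.1032 z -0.0376 vs -0.05360230994123509
18.0 L 0.1047 z -0.0414 vs -0.05360230994123509
20.0 L 0.1063 z -0.0453 vs -0.05360230994123509
22.0 L 0.1080 z -0.0493 vs -0.05360230994123509
24.0 L 0.1100 z -0.0534 vs -0.05360230994123509
26.0 L 0.1121 z -0.0577 vs -0.05360230994123509
28.0 L 0.1145 z -0.0621 vs -0.05360230994123509
30.0 L 0.1170 z -0.0667 vs -0.05360230994123509
32.0 L 0.1199 z -0.0716 vs -0.05360230994123509
34.0 L 0.1229 z -0.0766 vs -0.05360230994123509
36.0 L 0.1263 z -0.0819 vs -0.05360230994123509
38.0 L 0.1300 z -0.0875 vs -0.05360230994123509
```

```bash
python3 - <<'E'
from go import *
R=Rt(8.3,30).as_matrix()@FLm
move((.5025,-.0195,.130),R)
q,e=dls(get_state()['q'],(.5025,-.09,.130),R); print(q,e)
q,e=dls(q,(.5025,-.09,.0187),R); print(q,e)
E
```

```text
t 13.82 pos [ 0.581 -0.009  0.107] F [-0.214 -0.332 -0.644] open 0.300 q [-0.172  0.867  0.229  2.295  3.532  0.579 -1.886]
turn units [ 0.025 -0.013  0.048] world d mm [-78.612 -10.472  23.226] | shift units: target axes [-2.853 -2.988  0.049] present axes [-2.842 -2.999  0.04 ]
q at target [-0.167  0.83   0.273  2.515  3.519  0.756 -1.811] e 0.00000
[ 0.029  0.823  0.27   2.469  3.682  0.728 -1.775] 1.0425546335490004e-06
[ 0.029  1.136  0.271  2.467  3.562  1.025 -1.671] 3.2195075486179356e-06
```

{"op": "send_rows", "data": {
  "motion": [
    [[0,0,0,-0.57,-0.6,0,1],[0,0,0,-0.57,-0.6,0,1],[0,0,0,-0.57,-0.6,0,1],[0,0,0,-0.57,-0.6,0,1],[0,0,0,-0.57,-0.6,0,1]]
  ]
}}

```text
clock: 14.23
tool_pos: [0.5042, -0.0198, 0.1304]
eef_rot: [-0.668, -0.234, -0.136, 0.694]
contact_force: [-0.7, 0.4, -0.1]
opening: 0.302
```

{"op": "send_rows", "data": {
  "motion": [
    [[0,0,0,-0.09,-0.05,-0.7,1],[0,0,0,-0.09,-0.05,-0.7,1],[0,0,0,-0.09,-0.05,-0.7,1],[0,0,0,-0.09,-0.05,-0.7,1],[0,0,0,-0.09,-0.05,-0.7,1]]
  ]
}}

```text
clock: 14.65
tool_pos: [0.5046, -0.0918, 0.1299]
eef_rot: [-0.668, -0.234, -0.135, 0.693]
contact_force: [-0.6, 0.5, -0.2]
opening: 0.298
```

{"op": "send_rows", "data": {
  "motion": [
    [[0,0,0,-0.4,0.69,0,1],[0,0,0,-0.4,0.69,0,1],[0,0,0,-0.4,0.69,0,1],[0,0,0,-0.3,0.52,0,1],[0,0,0,0,0,0,1]]
  ]
}}

```text
clock: 15.07
tool_pos: [0.5039, -0.0909, 0.0676]
eef_rot: [-0.668, -0.233, -0.134, 0.694]
contact_force: [-0.5, -1.2, -0.8]
opening: 0.302
```

```bash
python3 - <<'E'
from go import *
R=Rt(8.3,30).as_matrix()@FLm
move((.5025,-.09,.0187),R)
E
```

```text
t 15.07 pos [ 0.504 -0.091  0.068] F [-0.541 -1.172 -0.808] open 0.302 q [ 0.031  1.004  0.277  2.478  3.608  0.912 -1.703]
turn units [0.014 0.01  0.039] world d mm [ -1.365   0.929 -48.897] | shift units: target axes [-1.275  2.087  0.056] present axes [-1.282  2.083  0.059]
q at target [ 0.031  1.135  0.266  2.467  3.559  1.023 -1.668] e 0.00000
```

{"op": "send_rows", "data": {
  "motion": [
    [[0,0,0,-0.13,0.22,0,1],[0,0,0,-0.13,0.22,0,1],[0,0,0,-0.13,0.22,0,1],[0,0,0,-0.13,0.22,0,1],[0,0,0,-0.13,0.22,0,1]]
  ],
  "force": 12
}}

```text
clock: 15.48
tool_pos: [0.5017, -0.0908, 0.0437]
eef_rot: [-0.668, -0.232, -0.134, 0.694]
contact_force: [-0.3, 0.4, 0.2]
opening: 0.303
```

{"op": "send_rows", "data": {
  "motion": [
    [[0,0,0,-0.12,0.2,0,1],[0,0,0,-0.12,0.2,0,1],[0,0,0,-0.12,0.2,0,1],[0,0,0,-0.1,0.17,0,1],[0,0,0,-0.1,0.17,0,1]]
  ]
}}

```text
clock: 15.9
tool_pos: [0.5005, -0.0909, 0.0215]
eef_rot: [-0.668, -0.232, -0.133, 0.694]
contact_force: [-3.3, -0.3, 5.7]
opening: 0.301
```

```bash
python3 - <<'E'
from go import *
from h import *
R=Rt(8.3,30).as_matrix()@FLm
move((.5025,-.09,.0187),R)
s2=snap('side'); s=snap('top')
a=np.hstack([s['img'][200:320,230:350],s2['img'][200:320,200:320]])
cv2.imwrite('pics/b1.png',cv2.resize(a[:,:,::-1],None,fx=3.3,fy=3.3,interpolation=cv2.INTER_CUBIC))
E
```

```text
t 15.90 pos [ 0.5   -0.091  0.021] F [-3.312 -0.292  5.651] open 0.301 q [ 0.034  1.13   0.268  2.472  3.561  1.023 -1.665]
turn units [ 0.016 -0.007 -0.006] world d mm [ 2.017  0.921 -2.761] | shift units: target axes [0.023 0.173 0.031] present axes [0.023 0.173 0.031]
q at target [ 0.031  1.135  0.266  2.467  3.558  1.023 -1.667] e 0.00000
```

View pics/b1.png

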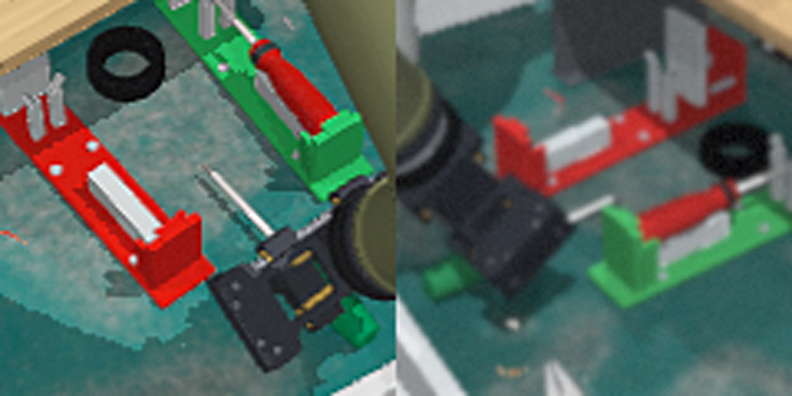

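{"op": "send_rows", "data": {
  "motion": [
    [[0,0,0,-0.04,0.07,0,1],[0,0,0,0,0,0,0.3],[0,0,0,0,0,0,0],[0,0,0,0,0,0,-0.2],[0,0,0,0,0,0,-0.4]]
  ]
}}

```text
clock: 16.42
tool_pos: [0.5012, -0.0907, 0.02]
eef_rot: [-0.668, -0.232, -0.133, 0.694]
contact_force: [-0.6, -0.2, -1.2]
opening: 0.55
```

```bash
python3 - <<'E'
from go import *
s=get_state(); np.set_printoptions(precision=4); print(s['tool_pos'],s['eef_rot'],s['contact_force'],s['opening'])
E
```

```text
[ 0.5012 -0.0907  0.02  ] [-0.6682 -0.232  -0.1334  0.6941] [-0.5934 -0.1774 -1.1763] 0.5497874977199476
```

{"op": "send_rows", "data": {
  "motion": [
    [[0,0,0,0,-0.4,0,-0.4],[0,0,0,0.2,-0.9,0,-0.4],[0,0,0,0.2,-0.9,0,-0.4],[0,0,0,0.2,-0.9,0,-0.4],[0,0,0,0.2,-0.9,0,-0.4]]
  ],
  "force": 60
}}

```text
clock: 16.83
tool_pos: [0.4742, -0.0945, 0.0983]
eef_rot: [-0.668, -0.232, -0.133, 0.694]
contact_force: [1.2, -0.5, 0.9]
opening: 0.705
```

```bash
python3 - <<'E'
from go import *
move(*tgt('green',dx=-.05,dz=.087))
E
```

```text
t 16.83 pos [ 0.474 -0.095  0.098] F [ 1.158 -0.462  0.871] open 0.705 q [ 0.061  0.938  0.281  2.556  3.627  0.917 -1.667]
turn units [-0.501  0.89  -0.008] world d mm [108.915 -62.236  37.387] | shift units: target axes [ 5.473  1.001 -3.446] present axes [ 5.214  0.851 -3.863]
q at target [ 0.171  0.796  0.164  2.192  3.828  0.442 -1.961] e 0.00000
```

```bash
python3 - <<'E'
from go import *
move(*tgt('green',dx=-.05,dz=.087,h=.003))
E
```

```text
t 16.83 pos [ 0.474 -0.095  0.098] F [ 1.158 -0.462  0.871] open 0.705 q [ 0.061  0.938  0.281  2.556  3.627  0.917 -1.667]
turn units [-0.501  0.89  -0.008] world d mm [108.915 -62.236  30.887] | shift units: target axes [ 5.311  1.283 -3.446] present axes [ 5.051  1.133 -3.863]
q at target [ 0.166  0.812  0.172  2.195  3.816  0.459 -1.95 ] e 0.00000
```

{"op": "send_rows", "data": {
  "motion": [
    [[-0.5,0.89,0,0,0,0,-0.4],[0,0,0,0.66,-0.2,-0.38,-0.4],[0,0,0,0.66,-0.2,-0.38,-0.4],[0,0,0,0.59,0.14,-0.38,-0.4],[0,0,0,0.59,0.14,-0.38,-0.4]]
  ]
}}

```text
clock: 17.25
tool_pos: [0.521, -0.1228, 0.1257]
eef_rot: [-0.676, -0.209, -0.158, 0.689]
contact_force: [-1.0, 1.1, 0.1]
opening: 0.702
```

{"op": "send_rows", "data": {
  "motion": [
    [[0,0,0,0.56,0.28,-0.38,-0.4],[0,0,0,0.56,0.28,-0.38,-0.4],[0,0,0,0.56,0.28,-0.38,-0.4],[0,0,0,0.56,0.28,-0.38,-0.4],[0,0,0,0.56,0.28,-0.38,-0.4]]
  ]
}}

```text
clock: 17.67
tool_pos: [0.586, -0.1561, 0.1287]
eef_rot: [-0.676, -0.208, -0.157, 0.689]
contact_force: [-0.3, -0.3, 0.1]
opening: 0.701
```

```bash
python3 - <<'E'
from go import *
rel('green',h=.003)
move(*tgt('green',h=.003))
E
```

```text
t 17.67 rel to seat-grasp: along -47.1 lat 0.5 up 86.5 mm F [-0.342 -0.302  0.12 ] turn [ 0.005 -0.011  0.   ] open 0.701
t 17.67 pos [ 0.586 -0.156  0.129] F [-0.342 -0.302  0.12 ] open 0.701 q [ 0.259  0.801  0.022  2.18   3.656  0.384 -1.756]
turn units [-0.066  0.132 -0.006] world d mm [ 47.029   2.469 -86.484] | shift units: target axes [-0.123  4.922 -0.024] present axes [-0.121  4.922 -0.048]
q at target [ 0.199  0.994  0.066  2.063  3.59   0.464 -1.745] e 0.00000
```

{"op": "send_rows", "data": {
  "motion": [
    [[-0.07,0.13,0,-0.05,0.7,0,-0.4],[0,0,0,-0.05,0.7,0,-0.4],[0,0,0,-0.05,0.7,0,-0.4],[0,0,0,-0.05,0.7,0,-0.4],[0,0,0,-0.05,0.7,0,-0.4]]
  ]
}}

```text
clock: 18.08
tool_pos: [0.6163, -0.1537, 0.0648]
eef_rot: [-0.677, -0.204, -0.161, 0.688]
contact_force: [-0.0, 0.3, 0.6]
opening: 0.697
```

{"op": "send_rows", "data": {
  "motion": [
    [[0,0,0,0,0.4,0,-0.4],[0,0,0,0,0.4,0,-0.4],[0,0,0,0,0.4,0,-0.4],[0,0,0,0,0.15,0,-0.4],[0,0,0,0,0,0,-0.4]]
  ]
}}

```text
clock: 18.5
tool_pos: [0.6305, -0.1526, 0.0414]
eef_rot: [-0.677, -0.204, -0.161, 0.688]
contact_force: [-0.4, 0.4, 0.5]
opening: 0.702
```

```bash
python3 - <<'E'
from go import *
rel('green',h=.003)
from h import *
s2=snap('side'); s=snap('top')
a=np.hstack([s['img'][170:290,250:370],s2['img'][200:320,230:350]])
cv2.imwrite('pics/c1.png',cv2.resize(a[:,:,::-1],None,fx=3.3,fy=3.3,interpolation=cv2.INTER_CUBIC))
E
```

```text
t 18.50 rel to seat-grasp: along -2.5 lat 1.2 up -0.7 mm F [-0.387  0.419  0.48 ] turn [ 0. -0. -0.] open 0.702
```

View pics/c1.png

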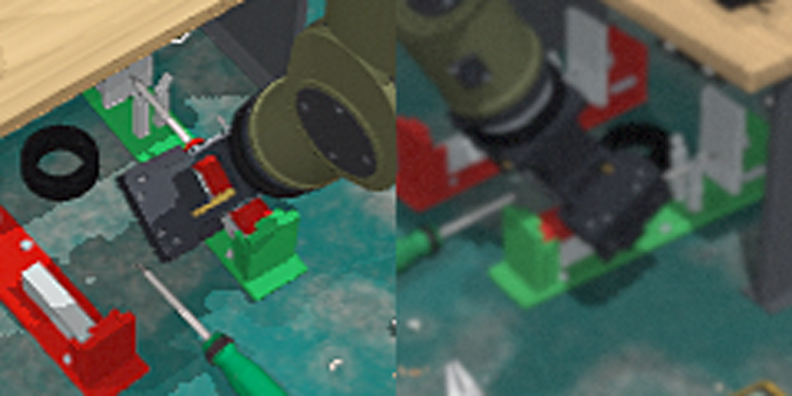

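{"op": "send_rows", "data": {
  "motion": [
    [[0,0,0,0.02,-0.03,-0.07,-0.2],[0,0,0,0,0,0,0.3],[0,0,0,0,0,0,1],[0,0,0,0,0,0,1],[0,0,0,0,0,0,1]]
  ],
  "force": 60
}}

```text
clock: 19.02
tool_pos: [0.6305, -0.1543, 0.0427]
eef_rot: [-0.677, -0.204, -0.162, 0.688]
contact_force: [-0.6, -2.4, -0.2]
opening: 0.344
```

{"op": "send_rows", "data": {
  "motion": [
    [[0,0,0,0,0,0,1],[0,0,0,0,0,0,1],[0,0,0,0,0,0,1],[0,0,0,0,0,0,1],[0,0,0,0,0,0,1]]
  ]
}}

```text
clock: 19.43
tool_pos: [0.6305, -0.1553, 0.0426]
eef_rot: [-0.677, -0.204, -0.162, 0.688]
contact_force: [-0.6, -3.6, 1.8]
opening: 0.3
```

```bash
python3 - <<'E'
from go import *
rel('green',h=.003); print(get_state()['tool_pos']*1000)
E
```

```text
t 19.43 rel to seat-grasp: along -2.6 lat -1.5 up 0.5 mm F [-0.635 -3.55   1.786] turn [-0.002  0.001 -0.001] open 0.300
[ 630.507 -155.29    42.643]
```

{"op": "send_rows", "data": {
  "motion": [
    [[0,0,0,0.13,0.07,-0.08,1],[0,0,0,0.13,0.07,0,1],[0,0,0,0.13,0.07,0,1],[0,0,0,0.12,0.06,0,1],[0,0,0,0,0,0,1]]
  ]
}}

```text
clock: 19.85
tool_pos: [0.6386, -0.155, 0.0426]
eef_rot: [-0.677, -0.202, -0.16, 0.689]
contact_force: [-10.2, -1.1, 11.6]
opening: 0.304
```

```bash
python3 - <<'E'
from go import *
rel('green',h=.003)
E
```

```text
t 19.85 rel to seat-grasp: along 5.5 lat -1.7 up 0.5 mm F [-10.163  -1.145  11.591] turn [0.    0.    0.006] open 0.304
```

{"op": "send_rows", "data": {
  "motion": [
    [[0,0,0,0.14,0,0,1],[0,0,0,0.1,-0.08,0,1],[0,0,0,0.1,-0.17,0,1],[0,0,0,0.1,-0.17,0,1],[0,0,0,0,0,0,1]]
  ]
}}

```text
clock: 20.27
tool_pos: [0.6389, -0.1541, 0.0514]
eef_rot: [-0.678, -0.199, -0.157, 0.69]
contact_force: [-8.2, -0.6, -3.8]
opening: 0.298
```

```bash
python3 - <<'E'
from go import *
rel('green',h=.003)
from h import *
s2=snap('side'); s=snap('top')
a=np.hstack([s['img'][180:260,280:360],s2['img'][220:300,250:330]])
cv2.imwrite('pics/c2.png',cv2.resize(a[:,:,::-1],None,fx=5,fy=5,interpolation=cv2.INTER_CUBIC))
E
```

```text
t 20.27 rel to seat-grasp: along 5.9 lat -0.8 up 9.2 mm F [-8.195 -0.586 -3.759] turn [0.002 0.    0.014] open 0.298
```

View pics/c2.png

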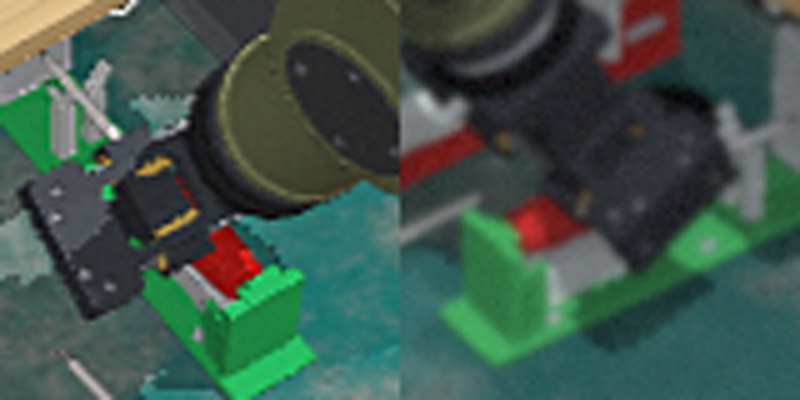

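{"op": "send_rows", "data": {
  "motion": [
    [[0,0,0,0.19,-0.37,0,1],[0,0,0,0.19,-0.37,0,1],[0,0,0,0.19,-0.37,0,1],[0,0,0,0.19,-0.37,0,1],[0,0,0,0,0,0,1]]
  ]
}}

```text
clock: 20.78
tool_pos: [0.6382, -0.1538, 0.0856]
eef_rot: [-0.678, -0.201, -0.157, 0.69]
contact_force: [-7.5, 0.2, -2.3]
opening: 0.299
```

```bash
python3 - <<'E'
from go import *
rel('green',h=.003)
from h import *
s2=snap('side'); s=snap('top')
a=np.hstack([s['img'][180:260,280:360],s2['img'][220:300,250:330]])
cv2.imwrite('pics/c3.png',cv2.resize(a[:,:,::-1],None,fx=5,fy=5,interpolation=cv2.INTER_CUBIC))
E
```

```text
t 20.78 rel to seat-grasp: along 5.2 lat -0.5 up 43.5 mm F [-7.46   0.22  -2.252] turn [ 0.002 -0.001  0.012] open 0.299
```

View pics/c3.png

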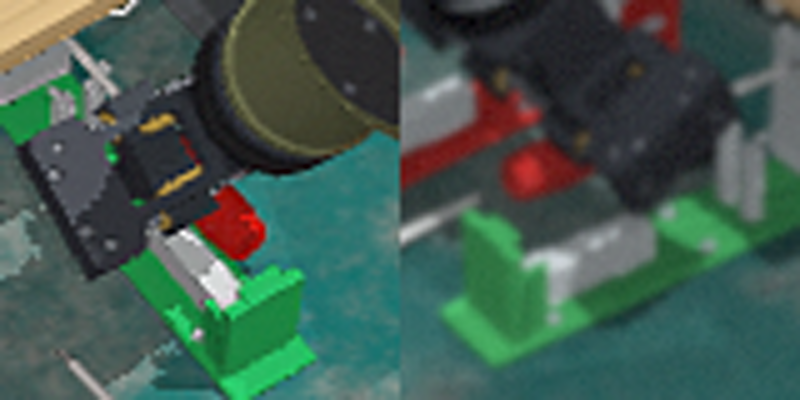

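{"op": "send_rows", "data": {
  "motion": [
    [[0,0,0,-0.3,-0.34,0,1],[0,0,0,-0.38,-0.34,0,1],[0,0,0,-0.4,-0.34,0,1],[0,0,0,-0.4,-0.34,0,1],[0,0,0,-0.4,-0.34,0,1]]
  ]
}}

```text
clock: 21.3
tool_pos: [0.5944, -0.1566, 0.099]
eef_rot: [-0.676, -0.206, -0.161, 0.689]
contact_force: [0.4, 0.2, -1.8]
opening: 0.3
```

```bash
python3 - <<'E'
from go import *
rel('green',h=.003)
from h import *
s2=snap('side'); s=snap('top')
a=np.hstack([s['img'][180:280,270:370],s2['img'][200:300,230:330]])
cv2.imwrite('pics/c4.png',cv2.resize(a[:,:,::-1],None,fx=4,fy=4,interpolation=cv2.INTER_CUBIC))
E
```

```text
t 21.30 rel to seat-grasp: along -38.7 lat -0.6 up 56.8 mm F [ 0.411  0.229 -1.821] turn [ 0.002 -0.002 -0.002] open 0.300
```

View pics/c4.png

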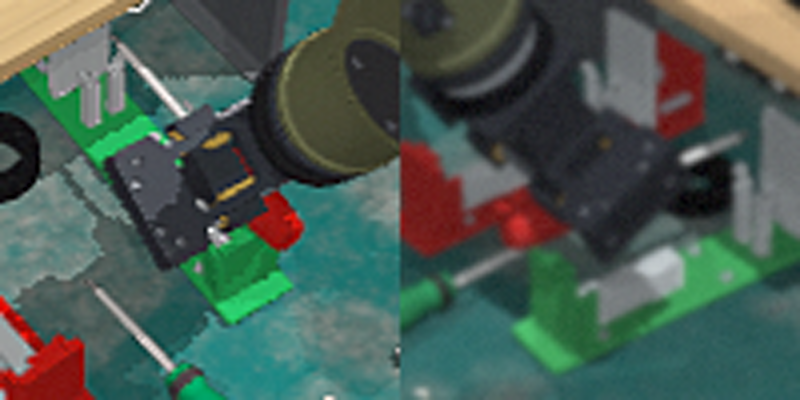

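```bash
python3 - <<'E'
from meas import *
import pickle
from go import *
S=pickle.load(open('S0.pkl','rb'))
t=tri(S['side'],[(315.1,233.8)],S['top'],[(299.7,190.8)])[0]; print('tip',t)
s=get_state(); R=Ro.from_quat(s['eef_rot']).as_matrix(); G=s['tool_pos']-.005*R[:,1]; print('grasp',G)
p=np.radians(CR['green'][1]); u=np.array([np.cos(p),np.sin(p),0])
d=t[:3]-G; print('along',d@u,'lat',-d[0]*np.sin(p)+d[1]*np.cos(p),'dz',d[2])
p,T=tgt('red',dx=-.06,dz=.075,dy=-.0018,h=.003); move((p[0],p[1],p[2]),T)
p,T=tgt('red',dx=.007,dz=.055,dy=-.0018,h=.003); print(dls(get_state()['q'],p,T))
E
```

```text
tip [ 0.703 -0.15   0.099  0.006]
grasp [ 0.59  -0.157  0.103]
along 0.11231866931646105 lat 4.682402247167643e-05 dz -0.0037779700829632112
t 21.40 pos [ 0.593 -0.157  0.099] F [ 0.767 -0.424  0.008] open 0.303 q [ 0.238  0.869  0.051  2.169  3.622  0.442 -1.739]
turn units [ 0.496 -0.886 -0.013] world d mm [-33.851 146.159  18.634] | shift units: target axes [-0.071 -1.117  7.476] present axes [-0.6   -1.412  7.402]
q at target [-0.101  0.827  0.116  2.35   3.394  0.571 -1.721] e 0.00000
(array([-0.101,  0.876,  0.09 ,  2.162,  3.408,  0.432, -1.76 ]), np.float64(4.149076278105549e-06))
```

{"op": "send_rows", "data": {
  "motion": [
    [[0.25,-0.44,0,-0.1,-0.3,0,1],[0.25,-0.44,0,-0.1,-0.4,0,1],[0,0,0,0,-0.1,0.9,1],[0,0,0,0,-0.1,0.9,1],[0,0,0,0,-0.1,0.9,1]]
  ]
}}

```text
clock: 21.82
tool_pos: [0.5744, -0.1051, 0.1143]
eef_rot: [-0.668, -0.233, -0.135, 0.694]
contact_force: [-0.0, -0.2, -0.6]
opening: 0.302
```

{"op": "send_rows", "data": {
  "motion": [
    [[0,0,0,0,0,0.95,1],[0,0,0,0,0,0.95,1],[0,0,0,0,0,0.95,1],[0,0,0,0,0,0.95,1],[0,0,0,0,0,0.95,1]]
  ]
}}

```text
clock: 22.23
tool_pos: [0.5606, -0.0097, 0.114]
eef_rot: [-0.667, -0.233, -0.134, 0.695]
contact_force: [0.1, 0.0, -0.6]
opening: 0.301
```

```bash
python3 - <<'E'
from go import *
rel('red',h=.003)
p,T=tgt('red',dx=-.026,dz=.06,dy=-.0018,h=.003); move((p[0],p[1],p[2]),T)
E
```

```text
t 22.23 rel to seat-grasp: along -58.2 lat -0.7 up 71.8 mm F [ 0.076  0.025 -0.618] turn [ 0.001 -0.001 -0.003] open 0.301
t 22.23 pos [ 0.561 -0.01   0.114] F [ 0.076  0.025 -0.618] open 0.301 q [-0.098  0.835  0.11   2.348  3.385  0.579 -1.711]
turn units [-0.011  0.006  0.032] world d mm [ 32.064   3.519 -11.791] | shift units: target axes [ 1.101  1.316 -0.057] present axes [ 1.098  1.319 -0.059]
q at target [-0.099  0.861  0.099  2.256  3.389  0.51  -1.73 ] e 0.00000
```

{"op": "send_rows", "data": {
  "motion": [
    [[0,0,0,0.28,0.47,-0.01,1],[0,0,0,0.28,0.47,-0.01,1],[0,0,0,0.28,0.47,-0.01,1],[0,0,0,0.28,0.47,-0.01,1],[0,0,0,0.28,0.47,-0.01,1]]
  ]
}}

```text
clock: 22.65
tool_pos: [0.6086, -0.0045, 0.087]
eef_rot: [-0.667, -0.233, -0.134, 0.695]
contact_force: [-1.9, 0.1, 0.7]
opening: 0.302
```

```bash
python3 - <<'E'
from go import *
rel('red',h=.003)
from h import *
s2=snap('side'); s=snap('top')
a=np.hstack([s['img'][200:300,210:310],s2['img'][180:280,215:315]])
cv2.imwrite('pics/d1.png',cv2.resize(a[:,:,::-1],None,fx=4,fy=4,interpolation=cv2.INTER_CUBIC))
E
```

```text
t 22.65 rel to seat-grasp: along -10.1 lat -2.4 up 44.8 mm F [-1.949  0.11   0.726] turn [ 0.001 -0.001 -0.002] open 0.302
```

View pics/d1.png

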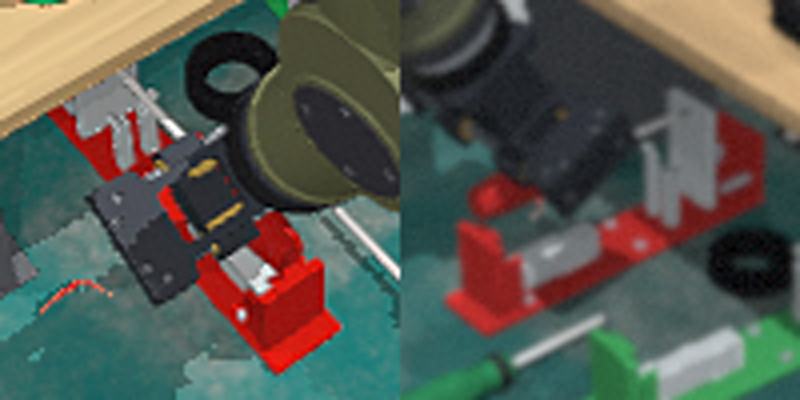

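{"op": "send_rows", "data": {
  "motion": [
    [[0,0,0,0.22,0.12,0.01,1],[0,0,0,0.22,0.12,0.01,1],[0,0,0,0.22,0.12,0.01,1],[0,0,0,0.22,0.12,0,1],[0,0,0,0,0,0,1]]
  ]
}}

```text
clock: 23.17
tool_pos: [0.6248, -0.0024, 0.0867]
eef_rot: [-0.669, -0.23, -0.132, 0.695]
contact_force: [-8.6, 0.8, -0.2]
opening: 0.303
```

```bash
python3 - <<'E'
from go import *
rel('red',h=.003)
from h import *
s2=snap('side'); s=snap('top')
a=np.hstack([s['img'][200:300,210:310],s2['img'][180:280,215:315]])
cv2.imwrite('pics/d2.png',cv2.resize(a[:,:,::-1],None,fx=4,fy=4,interpolation=cv2.INTER_CUBIC))
E
```

```text
t 23.17 rel to seat-grasp: along 6.3 lat -2.7 up 44.6 mm F [-8.581  0.751 -0.239] turn [-0.001  0.     0.005] open 0.303
```

View pics/d2.png

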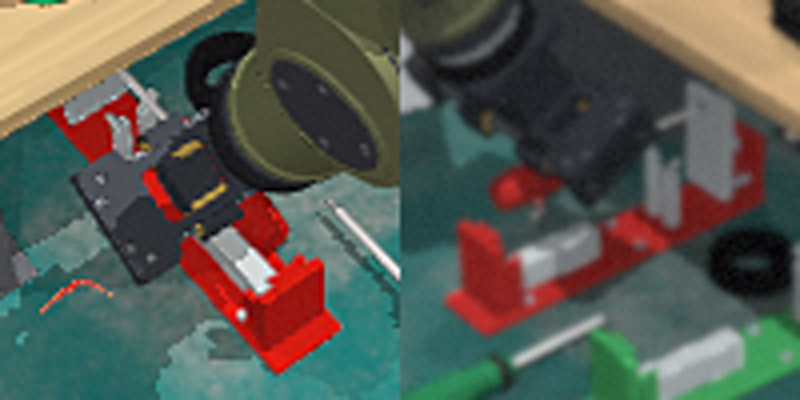

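{"op": "send_rows", "data": {
  "motion": [
    [[0,0,0,-0.12,0.22,0.05,1],[0,0,0,-0.12,0.22,0,1],[0,0,0,-0.12,0.22,0,1],[0,0,0,-0.12,0.22,0,1],[0,0,0,0,0,0,1]]
  ]
}}

```text
clock: 23.68
tool_pos: [0.6244, -0.0023, 0.0662]
eef_rot: [-0.669, -0.229, -0.132, 0.694]
contact_force: [-7.2, -2.2, 1.1]
opening: 0.301
```

```bash
python3 - <<'E'
from go import *
rel('red',h=.003)
from h import *
s2=snap('side'); s=snap('top')
a=np.hstack([s['img'][200:280,220:300],s2['img'][190:270,225:305]])
cv2.imwrite('pics/d3.png',cv2.resize(a[:,:,::-1],None,fx=5,fy=5,interpolation=cv2.INTER_CUBIC))
E
```

```text
t 23.68 rel to seat-grasp: along 6.0 lat -2.5 up 24.0 mm F [-7.154 -2.15   1.124] turn [-0.002  0.002  0.006] open 0.301
```

View pics/d3.png

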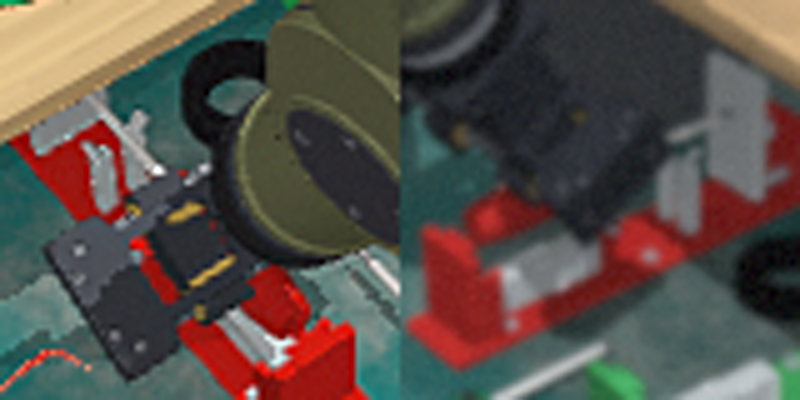

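{"op": "send_rows", "data": {
  "motion": [
    [[0,0,0,-0.08,0.14,0,1],[0,0,0,-0.08,0.14,0,1],[0,0,0,-0.08,0.14,0,1],[0,0,0,0,0,0,1],[0,0,0,0,0,0,1]]
  ]
}}

```text
clock: 24.2
tool_pos: [0.6246, -0.0023, 0.0571]
eef_rot: [-0.669, -0.23, -0.132, 0.694]
contact_force: [-8.2, -1.5, 1.7]
opening: 0.302
```

```bash
python3 - <<'E'
from go import *
rel('red',h=.003); print(get_state()['moment'])
from h import *
s2=snap('side'); s=snap('top')
a=np.hstack([s['img'][200:280,220:300],s2['img'][190:270,225:305]])
cv2.imwrite('pics/d4.png',cv2.resize(a[:,:,::-1],None,fx=5,fy=5,interpolation=cv2.INTER_CUBIC))
E
```

```text
t 24.20 rel to seat-grasp: along 6.1 lat -2.6 up 14.9 mm F [-8.245 -1.544  1.664] turn [-0.002  0.002  0.005] open 0.302
[-0.118  1.189 -0.062]
```

View pics/d4.png

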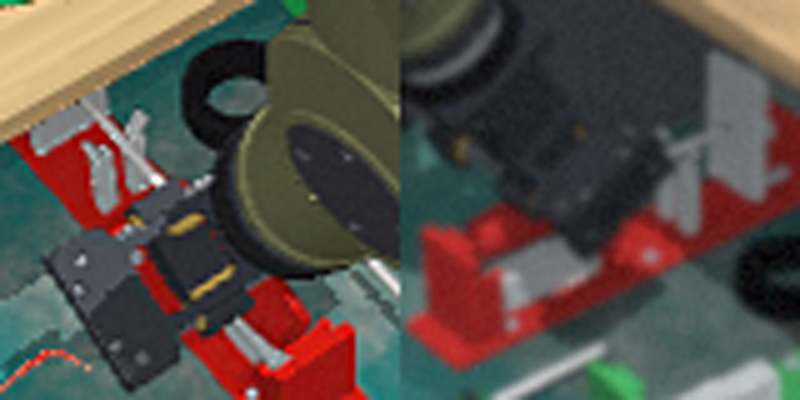

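{"op": "send_rows", "data": {
  "motion": [
    [[0,0,0,-0.08,0.14,0,1],[0,0,0,-0.08,0.14,0,1],[0,0,0,-0.08,0.14,0,1],[0,0,0,-0.06,0.1,0,1],[0,0,0,0,0,0,1]]
  ]
}}

```text
clock: 24.72
tool_pos: [0.6248, -0.0023, 0.045]
eef_rot: [-0.669, -0.23, -0.132, 0.694]
contact_force: [-7.7, -2.3, 2.9]
opening: 0.299
```

```bash
python3 - <<'E'
from go import *
rel('red',h=.003); print(get_state()['moment'])
from h import *
s2=snap('side'); s=snap('top')
a=np.hstack([s['img'][200:280,220:300],s2['img'][190:270,225:305]])
cv2.imwrite('pics/d5.png',cv2.resize(a[:,:,::-1],None,fx=5,fy=5,interpolation=cv2.INTER_CUBIC))
E
```

```text
t 24.72 rel to seat-grasp: along 6.3 lat -2.6 up 2.9 mm F [-7.748 -2.326  2.854] turn [-0.002  0.002  0.005] open 0.299
[-0.127  1.134  0.012]
```

View pics/d5.png

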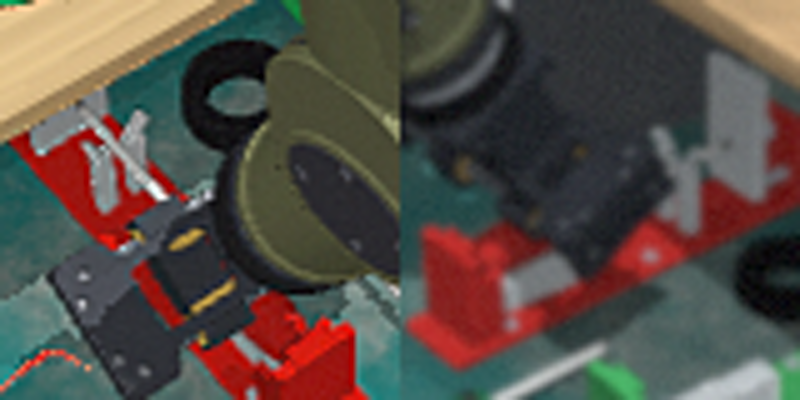

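{"op": "send_rows", "data": {
  "motion": [
    [[0,0,0,-0.05,0.09,0,1],[0,0,0,-0.05,0.09,0,1],[0,0,0,0,0,0,1],[0,0,0,0,0,0,1],[0,0,0,0,0,0,1]]
  ]
}}

```text
clock: 25.23
tool_pos: [0.6252, -0.0022, 0.0426]
eef_rot: [-0.669, -0.23, -0.133, 0.694]
contact_force: [-10.7, -0.4, 13.5]
opening: 0.3
```

```bash
python3 - <<'E'
from go import *
rel('red',h=.003); print(get_state()['moment'])
E
```

```text
t 25.23 rel to seat-grasp: along 6.8 lat -2.6 up 0.4 mm F [-10.734  -0.422  13.495] turn [-0.002  0.001  0.002] open 0.300
[0.016 1.054 0.072]
```

{"op": "send_rows", "data": {
  "motion": [
    [[0,0,0,-0.13,-0.1,0,1],[0,0,0,-0.13,-0.07,0,1],[0,0,0,-0.13,-0.07,0,1],[0,0,0,-0.13,-0.07,0,1],[0,0,0,0,0,0,1]]
  ]
}}

```text
clock: 25.65
tool_pos: [0.6158, -0.0035, 0.0426]
eef_rot: [-0.668, -0.232, -0.135, 0.694]
contact_force: [-4.7, -1.3, 8.4]
opening: 0.299
```

```bash
python3 - <<'E'
from go import *
rel('red',h=.003); print(get_state()['moment'])
E
```

```text
t 25.65 rel to seat-grasp: along -2.7 lat -2.5 up 0.4 mm F [-4.657 -1.34   8.436] turn [-0.001  0.001 -0.003] open 0.299
[-0.154  0.323 -0.07 ]
```

{"op": "send_rows", "data": {
  "motion": [
    [[0,0,0,0,0,0,0.3],[0,0,0,0,0,0,0],[0,0,0,0,0,0,-0.3],[0,0,0,0,0,0,-0.4],[0,0,0,0,0,0,-0.4]]
  ]
}}

```text
clock: 26.07
tool_pos: [0.6156, -0.003, 0.0417]
eef_rot: [-0.668, -0.232, -0.134, 0.694]
contact_force: [0.3, 0.3, 0.3]
opening: 0.627
```

{"op": "send_rows", "data": {
  "motion": [
    [[0,0,0,0,-0.5,0,-0.4],[0,0,0,0,-0.9,0,-0.4],[0,0,0,0,-0.9,0,-0.4],[0,0,0,0,-0.9,0,-0.4],[0,0,0,0,-0.9,0,-0.4]]
  ]
}}

```text
clock: 26.48
tool_pos: [0.5738, -0.0092, 0.1139]
eef_rot: [-0.668, -0.232, -0.134, 0.694]
contact_force: [-0.5, 0.1, 0.4]
opening: 0.701
```

```bash
python3 - <<'E'
from go import *
rel('red',h=.003)
from h import *
s2=snap('side'); s=snap('top'); import pickle; pickle.dump({'side':s2,'top':s},open('S1.pkl','wb'))
a=np.hstack([s['img'][200:300,210:310],s2['img'][190:290,215:315]])
cv2.imwrite('pics/d6.png',cv2.resize(a[:,:,::-1],None,fx=4,fy=4,interpolation=cv2.INTER_CUBIC))
E
```

```text
t 26.48 rel to seat-grasp: along -45.2 lat -2.1 up 71.7 mm F [-0.483  0.086  0.415] turn [-0.001  0.001 -0.   ] open 0.701
```

View pics/d6.png

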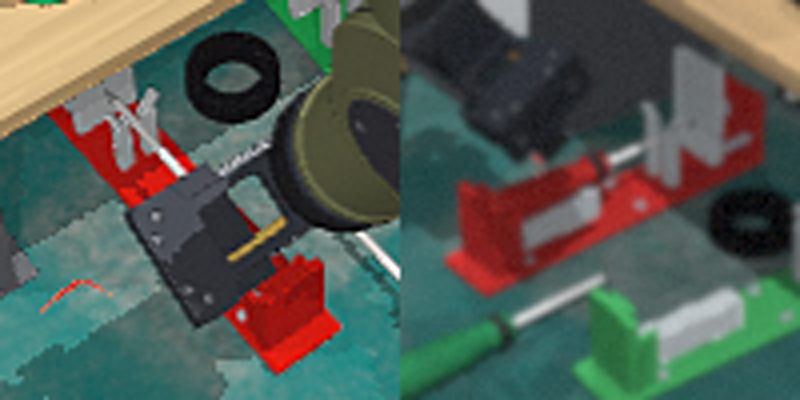

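The red driver lies in the red cradle: collar at side zoom (600,165), shaft in the fork, handle under the hook. Now I need the green driver's pose on the bench.

```bash
python3 - <<'E'
import pickle,cv2,numpy as np
S=pickle.load(open('S1.pkl','rb'))
cv2.imwrite('pics/e1.png',cv2.resize(S['top']['img'][215:315,255:375,::-1],None,fx=6,fy=6,interpolation=cv2.INTER_CUBIC))
cv2.imwrite('pics/e2.png',cv2.resize(S['side']['img'][235:335,215:335,::-1],None,fx=6,fy=6,interpolation=cv2.INTER_CUBIC))
E
```

```text
(no output)
```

View pics/e1.png

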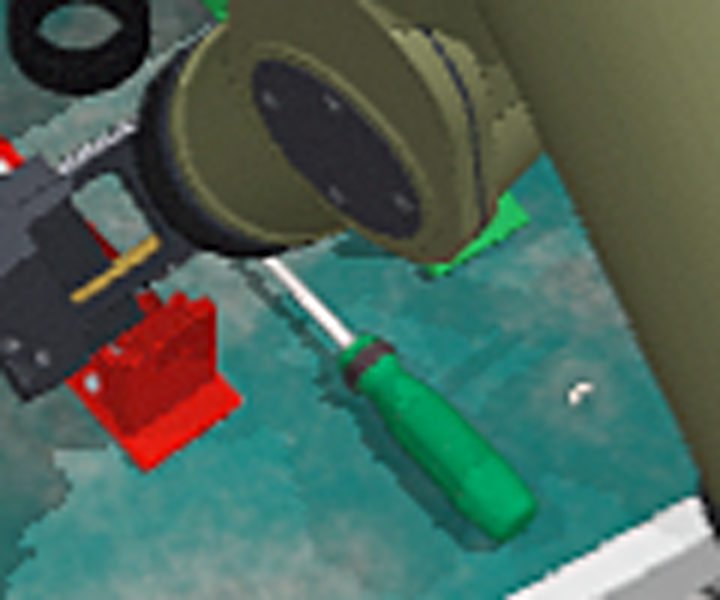

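View pics/e2.png

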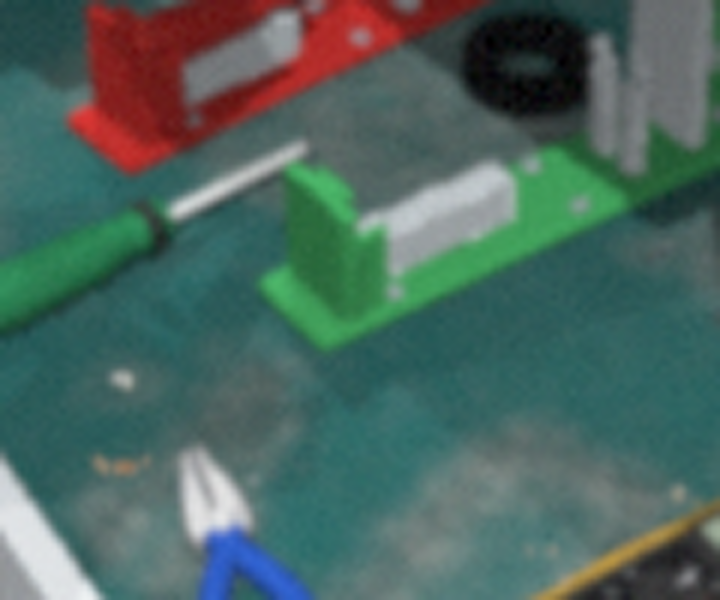

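```bash
python3 - <<'E'
from meas import *
import pickle
np.set_printoptions(precision=4,suppress=True)
S=pickle.load(open('S1.pkl','rb'))
tip=onz(S['side'],[(265.4,259.1)],.0135)[0]; print('tip side',tip)
j=tri(S['side'],[(243.25,270.75)],S['top'],[(312.9,272.1)])[0]; print('junction tri',j, 'top z',onz(S['top'],[(312.9,272.1)],.0135))
res={}
for n,b in(('top',(308,268,350,310)),('side',(195,262,245,300))):
    m=comp(masks(S[n]['img'])['green'],*b); ys,xs=np.nonzero(m); P=np.c_[xs,ys].astype(float); c=P.mean(0)
    u=np.linalg.svd(P-c,full_matrices=False)[2][0]; e=(P-c)@u
    A=onz(S[n],[c+u*e.min(),c,c+u*e.max()],.0135); print(n,len(P),c,A, np.linalg.norm(A[2]-A[0])); res[n]=(c,u)
    d=A[2]-A[0]; print('  yaw',np.degrees(np.arctan(d[1]/d[0])))
E
```

```text
tip side [ 0.6026 -0.0744  0.0135]
junction tri [ 0.5301 -0.0855  0.0123  0.0014] top z [[ 0.5287 -0.085   0.0135]]
top 370 [329.5514 289.6676] [[ 0.5164 -0.0869  0.0135]
 [ 0.4696 -0.0936  0.0135]
 [ 0.4284 -0.0996  0.0135]] 0.08895627988321757
  yaw 8.192847575144695
side 340 [223.1118 280.1294] [[ 0.5186 -0.0857  0.0135]
 [ 0.4705 -0.0927  0.0135]
 [ 0.4276 -0.099   0.0135]] 0.09194093372096847
  yaw 8.324001298814958
```

```bash
python3 - <<'E'
from go import *
R=Rt(8.25,30).as_matrix()@FLm
p0=np.array([.495,-.0917,.0193])
a=R[:,1]
pre=p0-.085*a
for p in((.52,-.088,.13),pre,p0):
    print(p); move(p,R)
E
```

```text
(0.52, -0.088, 0.13)
t 26.58 pos [ 0.574 -0.01   0.115] F [-0.002 -0.709  0.003] open 0.700 q [-0.097  0.831  0.107  2.309  3.39   0.535 -1.724]
turn units [ 0.019 -0.01   0.016] world d mm [-53.545 -78.231  14.931] | shift units: target axes [-2.407 -2.252 -3.487] present axes [-2.402 -2.25  -3.492]
q at target [ 0.108  0.796  0.108  2.416  3.547  0.614 -1.66 ] e 0.00000
[ 0.453 -0.098  0.093]
t 26.58 pos [ 0.574 -0.01   0.115] F [-0.002 -0.709  0.003] open 0.700 q [-0.097  0.831  0.107  2.309  3.39   0.535 -1.724]
turn units [ 0.019 -0.01   0.016] world d mm [-120.605  -88.029  -22.157] | shift units: target axes [-6.269 -2.34  -3.491] present axes [-6.263 -2.343 -3.499]
q at target [ 0.165  0.951  0.138  2.56   3.499  0.953 -1.498] e 0.06111
[ 0.495 -0.092  0.019]
t 26.58 pos [ 0.574 -0.01   0.115] F [-0.002 -0.709  0.003] open 0.700 q [-0.097  0.831  0.107  2.309  3.39   0.535 -1.724]
turn units [ 0.019 -0.01   0.016] world d mm [-78.545 -81.931 -95.769] | shift units: target axes [-6.269  1.91  -3.491] present axes [-6.269  1.907 -3.493]
q at target [ 0.101  1.121  0.161  2.483  3.478  1.002 -1.554] e 0.00000
```

{"op": "send_rows", "data": {
  "motion": [
    [[0,0,0,-0.48,-0.45,-0.7,-0.4],[0,0,0,-0.48,-0.45,-0.7,-0.4],[0,0,0,-0.48,-0.45,-0.7,-0.4],[0,0,0,-0.48,-0.45,-0.7,-0.4],[0,0,0,-0.48,-0.45,-0.7,-0.4]]
  ]
}}

```text
clock: 27.0
tool_pos: [0.5211, -0.088, 0.1277]
eef_rot: [-0.668, -0.232, -0.134, 0.694]
contact_force: [-0.4, -0.3, 0.1]
opening: 0.696
```

```bash
python3 - <<'E'
from go import *
R=Rt(8.25,30).as_matrix()@FLm
for p in((.497,-.0914,.09),(.495,-.0917,.0193)):
    print(p); move(p,R)
E
```

```text
(0.497, -0.0914, 0.09)
t 27.00 pos [ 0.521 -0.088  0.128] F [-0.389 -0.295  0.116] open 0.696 q [ 0.108  0.802  0.109  2.414  3.546  0.619 -1.658]
turn units [0.003 0.004 0.008] world d mm [-24.134  -3.402 -37.7  ] | shift units: target axes [-1.998  1.023  0.005] present axes [-1.999  1.022  0.006]
q at target [ 0.113  0.92   0.139  2.49   3.512  0.81  -1.589] e 0.00000
(0.495, -0.0917, 0.0193)
t 27.00 pos [ 0.521 -0.088  0.128] F [-0.389 -0.295  0.116] open 0.696 q [ 0.108  0.802  0.109  2.414  3.546  0.619 -1.658]
turn units [0.003 0.004 0.008] world d mm [ -26.134   -3.702 -108.4  ] | shift units: target axes [-3.853  4.034  0.004] present axes [-3.855  4.032  0.007]
q at target [ 0.11   1.119  0.144  2.483  3.465  0.996 -1.538] e 0.00000
```

{"op": "send_rows", "data": {
  "motion": [
    [[0,0,0,-0.67,0.34,0,-0.4],[0,0,0,-0.67,0.34,0,-0.4],[0,0,0,-0.66,0.34,0,-0.4],[0,0,0,-0.4,0.6,0,-0.4],[0,0,0,-0.4,0.6,0,-0.4]]
  ]
}}

```text
clock: 27.42
tool_pos: [0.4952, -0.0916, 0.0605]
eef_rot: [-0.668, -0.232, -0.134, 0.694]
contact_force: [0.4, 0.4, 0.2]
opening: 0.699
```

{"op": "send_rows", "data": {
  "motion": [
    [[0,0,0,-0.4,0.6,0,-0.4],[0,0,0,-0.31,0.5,0,-0.4],[0,0,0,-0.21,0.4,0,-0.4],[0,0,0,-0.12,0.22,0,-0.4],[0,0,0,0,0,0,-0.4]]
  ]
}}

```text
clock: 27.83
tool_pos: [0.4946, -0.0913, 0.0201]
eef_rot: [-0.668, -0.232, -0.133, 0.694]
contact_force: [0.1, -0.2, -0.2]
opening: 0.698
```

```bash
python3 - <<'E'
from go import *
R=Rt(8.25,30).as_matrix()@FLm
move((.495,-.0917,.0193),R)
E
```

```text
t 27.83 pos [ 0.495 -0.091  0.02 ] F [ 0.089 -0.237 -0.174] open 0.698 q [ 0.116  1.115  0.136  2.484  3.459  0.991 -1.53 ]
turn units [ 0.002  0.001 -0.004] world d mm [ 0.406 -0.389 -0.803] | shift units: target axes [-0.005  0.043 -0.022] present axes [-0.005  0.043 -0.022]
q at target [ 0.115  1.117  0.135  2.483  3.458  0.992 -1.53 ] e 0.00000
```

{"op": "send_rows", "data": {
  "motion": [
    [[0,0,0,-0.04,0.07,-0.02,-0.3],[0,0,0,0,0,0,0.2],[0,0,0,0,0,0,1],[0,0,0,0,0,0,1],[0,0,0,0,0,0,1]]
  ],
  "force": 60
}}

```text
clock: 28.25
tool_pos: [0.4948, -0.0919, 0.02]
eef_rot: [-0.668, -0.232, -0.134, 0.694]
contact_force: [0.1, -0.3, -0.2]
opening: 0.37
```

{"op": "send_rows", "data": {
  "motion": [
    [[0,0,0,0,0,0,1],[0,0,0,0,0,0,1],[0,0,0,0,0,0,1],[0,0,0,0,0,0,1],[0,0,0,0,0,0,1]]
  ]
}}

```text
clock: 28.67
tool_pos: [0.4947, -0.0919, 0.0199]
eef_rot: [-0.668, -0.232, -0.134, 0.694]
contact_force: [-0.6, -0.4, 4.7]
opening: 0.301
```

```bash
python3 - <<'E'
from go import *
np.set_printoptions(precision=4,suppress=True)
s=get_state(); print(s['tool_pos'],s['contact_force'],s['opening']); s0=s['tool_pos']; print('h',s0[2]+.00433-.0135)
p,T=tgt('green',dx=-.075,dz=.075,dy=-.0015,h=s0[2]+.00433-.0135)
R=Ro.from_quat(s['eef_rot']).as_matrix()
for w in((.515,-.09,.135),(p[0],p[1],p[2])): print(w); move(w,T)
E
```

```text
[ 0.4947 -0.0919  0.0199] [-0.5976 -0.438   4.7387] 0.3007762030618554
h 0.010752765044432908
(0.515, -0.09, 0.135)
t 28.67 pos [ 0.4947 -0.0919  0.0199] F [-0.5976 -0.438   4.7387] open 0.301 q [ 0.1167  1.1167  0.1361  2.4841  3.4589  0.9945 -1.5289]
turn units [-0.5008  0.8815  0.0142] world d mm [ 20.2776   1.8553 115.0772] | shift units: target axes [ 3.7583 -4.4741  0.0293] present axes [ 3.7624 -4.4704 -0.0567]
q at target [ 0.0707  0.786   0.1285  2.4411  3.47    0.6268 -1.6905] e 0.00001
(np.float64(0.5582351407483207), np.float64(-0.1598241279314921), np.float64(0.1249226380255107))
t 28.67 pos [ 0.4947 -0.0919  0.0199] F [-0.5976 -0.438   4.7387] open 0.301 q [ 0.1167  1.1167  0.1361  2.4841  3.4589  0.9945 -1.5289]
turn units [-0.5008  0.8815  0.0142] world d mm [ 63.5127 -67.9688 104.9999] | shift units: target axes [ 5.186  -3.068  -3.5901] present axes [ 4.9281 -3.2108 -3.8211]
q at target [ 0.2474  0.8063  0.0752  2.2566  3.6541  0.4738 -1.7445] e 0.00000
```

{"op": "send_rows", "data": {
  "motion": [
    [[0,0,0,0.2,-0.35,0,1],[0,0,0,0.3,-0.52,0,1],[0,0,0,0.3,-0.52,0,1],[0,0,0,0.4,-0.52,0,1],[0,0,0,0.45,-0.45,0,1]]
  ]
}}

```text
clock: 29.08
tool_pos: [0.4985, -0.0912, 0.0774]
eef_rot: [-0.669, -0.231, -0.133, 0.694]
contact_force: [0.2, -0.2, -0.5]
opening: 0.3
```

{"op": "send_rows", "data": {
  "motion": [
    [[0,0,0,0.45,-0.45,0,1],[0,0,0,0.45,-0.45,0,1],[0,0,0,0.45,-0.45,0,1],[-0.25,0.44,0,0.4,-0.4,0,1],[-0.25,0.44,0,0.3,-0.3,0,1]]
  ]
}}

```text
clock: 29.5
tool_pos: [0.5141, -0.0896, 0.1342]
eef_rot: [-0.677, -0.203, -0.163, 0.688]
contact_force: [0.3, 0.1, -0.5]
opening: 0.302
```

```bash
python3 - <<'E'
from go import *
p,T=tgt('green',dx=-.07,dz=.075,dy=-.0015,h=.0107); move(p,T)
from h import *
s2=snap('side'); s=snap('top'); import pickle; pickle.dump({'side':s2,'top':s},open('S2.pkl','wb'))
a=np.hstack([s['img'][190:300,250:360],s2['img'][190:300,210:320]])
cv2.imwrite('pics/f1.png',cv2.resize(a[:,:,::-1],None,fx=3.6,fy=3.6,interpolation=cv2.INTER_CUBIC))
E
```

```text
t 29.50 pos [ 0.514 -0.09   0.134] F [ 0.263  0.054 -0.523] open 0.302 q [ 0.069  0.789  0.13   2.445  3.466  0.633 -1.69 ]
turn units [ 0.018 -0.029  0.005] world d mm [ 49.084 -69.955  -9.281] | shift units: target axes [ 1.7    1.517 -3.644] present axes [ 1.708  1.523 -3.638]
q at target [ 0.253  0.806  0.059  2.243  3.642  0.456 -1.736] e 0.00000
```

View pics/f1.png

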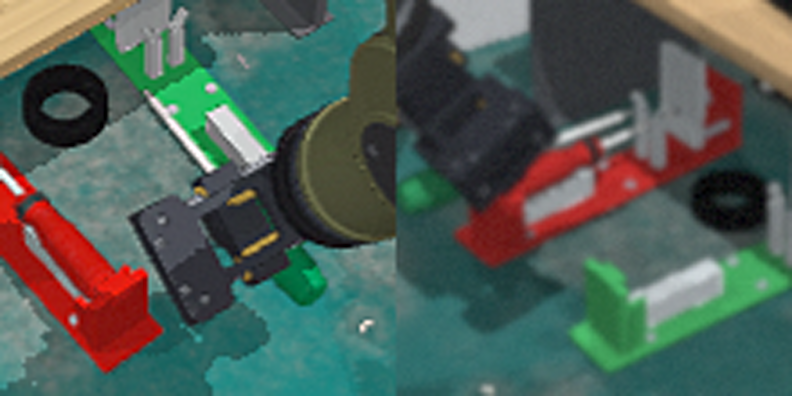

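```bash
python3 - <<'E'
from meas import *
import pickle
from go import *
S=pickle.load(open('S2.pkl','rb'))
t=tri(S['side'],[(273.2,221.6)],S['top'],[(291.3,216.9)])[0]; print('tip',t)
s=get_state(); R=Ro.from_quat(s['eef_rot']).as_matrix(); G=s['tool_pos']-.005*R[:,1]; print('grasp',G)
p=np.radians(3.58); u=np.array([np.cos(p),np.sin(p),0])
d=t[:3]-G; print('along',d@u,'lat',-d[0]*np.sin(p)+d[1]*np.cos(p),'dz',d[2])
E
```

```text
tip [ 0.624 -0.081  0.127  0.001]
grasp [ 0.512 -0.088  0.139]
along 0.11204761177972872 lat 0.0005142453920521876 dz -0.011892291350737105
```

{"op": "send_rows", "data": {
  "motion": [
    [[0,0,0,0.34,0.3,-0.73,1],[0,0,0,0.34,0.3,-0.73,1],[0,0,0,0.34,0.3,-0.73,1],[0,0,0,0.34,0.3,-0.73,1],[0,0,0,0.34,0.3,-0.73,1]]
  ]
}}

```text
clock: 30.02
tool_pos: [0.5627, -0.16, 0.123]
eef_rot: [-0.677, -0.204, -0.16, 0.689]
contact_force: [0.0, 0.6, -0.2]
opening: 0.305
```

```bash
python3 - <<'E'
from go import *
rel('green',h=.0107)
E
```

```text
t 30.02 rel to seat-grasp: along -70.6 lat -2.0 up 73.2 mm F [ 0.005  0.607 -0.168] turn [ 0.    -0.001  0.002] open 0.305
```

{"op": "send_rows", "data": {
  "motion": [
    [[0,0,0,0.39,0.55,0.01,1],[0,0,0,0.39,0.55,0.01,1],[0,0,0,0.39,0.55,0,1],[0,0,0,0.39,0.55,0,1],[0,0,0,0.39,0.55,0,1]]
  ]
}}

```text
clock: 30.43
tool_pos: [0.6238, -0.1551, 0.0945]
eef_rot: [-0.677, -0.204, -0.16, 0.689]
contact_force: [-0.0, -0.5, -0.3]
opening: 0.298
```

```bash
python3 - <<'E'
from go import *
rel('green',h=.0107)
E
```

```text
t 30.43 rel to seat-grasp: along -9.3 lat -0.9 up 44.6 mm F [-0.044 -0.474 -0.341] turn [ 0.    -0.001  0.002] open 0.298
```

{"op": "send_rows", "data": {
  "motion": [
    [[0,0,0,0.23,0.13,-0.02,1],[0,0,0,0.23,0.13,-0.02,1],[0,0,0,0.23,0.13,0,1],[0,0,0,0.2,0.11,0,1],[0,0,0,0,0,0,1]]
  ]
}}

```text
clock: 30.85
tool_pos: [0.6413, -0.1543, 0.0944]
eef_rot: [-0.678, -0.202, -0.159, 0.689]
contact_force: [-8.2, 0.4, -0.1]
opening: 0.3
```

```bash
python3 - <<'E'
from go import *
rel('green',h=.0107)
from h import *
s2=snap('side'); s=snap('top')
a=np.hstack([s['img'][175:275,275:375],s2['img'][200:300,245:345]])
cv2.imwrite('pics/f2.png',cv2.resize(a[:,:,::-1],None,fx=4,fy=4,interpolation=cv2.INTER_CUBIC))
E
```

```text
t 30.85 rel to seat-grasp: along 8.2 lat -1.2 up 44.6 mm F [-8.158  0.384 -0.097] turn [ 0.001 -0.001  0.008] open 0.300
```

View pics/f2.png

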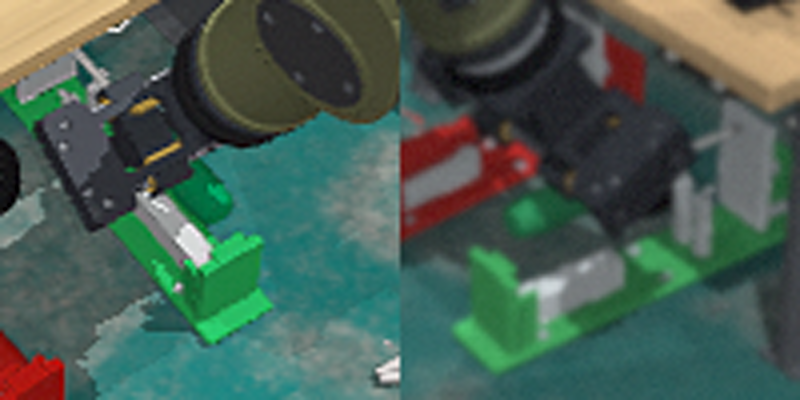

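{"op": "send_rows", "data": {
  "motion": [
    [[0,0,0,-0.12,0.22,-0.01,1],[0,0,0,-0.12,0.22,-0.01,1],[0,0,0,-0.12,0.22,0,1],[0,0,0,-0.12,0.22,0,1],[0,0,0,0,0,0,1]]
  ]
}}

```text
clock: 31.37
tool_pos: [0.6411, -0.1559, 0.0741]
eef_rot: [-0.678, -0.201, -0.159, 0.689]
contact_force: [-8.3, -0.8, 1.6]
opening: 0.3
```

```bash
python3 - <<'E'
from go import *
rel('green',h=.0107)
from h import *
s2=snap('side'); s=snap('top')
a=np.hstack([s['img'][175:255,280:360],s2['img'][215:295,260:340]])
cv2.imwrite('pics/f3.png',cv2.resize(a[:,:,::-1],None,fx=5,fy=5,interpolation=cv2.INTER_CUBIC))
E
```

```text
t 31.37 rel to seat-grasp: along 7.9 lat -2.8 up 24.3 mm F [-8.329 -0.828  1.596] turn [-0.001  0.001  0.008] open 0.300
```

View pics/f3.png

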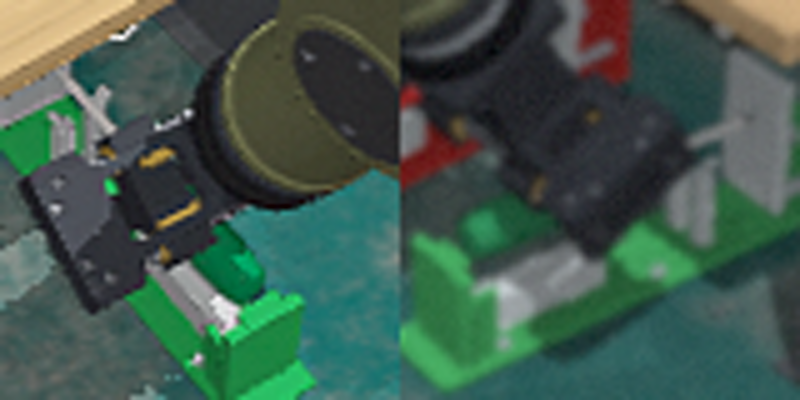

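{"op": "send_rows", "data": {
  "motion": [
    [[0,0,0,-0.08,0.14,0.04,1],[0,0,0,-0.08,0.14,0,1],[0,0,0,-0.08,0.14,0,1],[0,0,0,0,0,0,1],[0,0,0,0,0,0,1]]
  ]
}}

```text
clock: 31.88
tool_pos: [0.6413, -0.1553, 0.0651]
eef_rot: [-0.678, -0.201, -0.16, 0.689]
contact_force: [-8.3, 0.2, 2.2]
opening: 0.304
```

```bash
python3 - <<'E'
from go import *
rel('green',h=.0107)
from h import *
s2=snap('side'); s=snap('top')
a=np.hstack([s['img'][175:255,280:360],s2['img'][215:295,260:340]])
cv2.imwrite('pics/f4.png',cv2.resize(a[:,:,::-1],None,fx=5,fy=5,interpolation=cv2.INTER_CUBIC))
E
```

```text
t 31.88 rel to seat-grasp: along 8.2 lat -2.1 up 15.3 mm F [-8.338  0.174  2.219] turn [-0.001  0.001  0.007] open 0.304
```

View pics/f4.png

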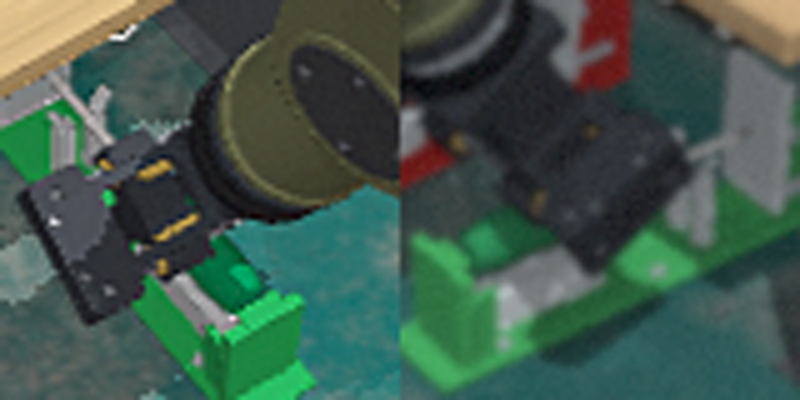

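The shaft is dropping between the fork tines (top zoom (80,110)) and the butt is behind the hook. I'm lowering further.

{"op": "send_rows", "data": {
  "motion": [
    [[0,0,0,-0.08,0.14,0,1],[0,0,0,-0.08,0.14,0,1],[0,0,0,-0.08,0.14,0,1],[0,0,0,-0.06,0.1,0,1],[0,0,0,0,0,0,1]]
  ]
}}

```text
clock: 32.4
tool_pos: [0.6413, -0.1552, 0.053]
eef_rot: [-0.678, -0.201, -0.16, 0.689]
contact_force: [-7.3, -0.7, 2.5]
opening: 0.304
```

```bash
python3 - <<'E'
from go import *
rel('green',h=.0107)
E
```

```text
t 32.40 rel to seat-grasp: along 8.2 lat -2.1 up 3.1 mm F [-7.293 -0.683  2.456] turn [-0.001  0.001  0.007] open 0.304
```

{"op": "send_rows", "data": {
  "motion": [
    [[0,0,0,-0.05,0.09,0,1],[0,0,0,-0.05,0.09,0,1],[0,0,0,0,0,0,1],[0,0,0,0,0,0,1],[0,0,0,0,0,0,1]]
  ]
}}

```text
clock: 32.82
tool_pos: [0.642, -0.1552, 0.05]
eef_rot: [-0.678, -0.202, -0.16, 0.688]
contact_force: [-7.4, 0.9, 6.9]
opening: 0.3
```

```bash
python3 - <<'E'
from go import *
rel('green',h=.0107)
from h import *
s2=snap('side'); s=snap('top')
a=np.hstack([s['img'][175:255,280:360],s2['img'][215:295,260:340]])
cv2.imwrite('pics/f5.png',cv2.resize(a[:,:,::-1],None,fx=5,fy=5,interpolation=cv2.INTER_CUBIC))
E
```

```text
t 32.82 rel to seat-grasp: along 8.9 lat -2.1 up 0.2 mm F [-7.377  0.937  6.931] turn [-0.001  0.001  0.005] open 0.300
```

View pics/f5.png

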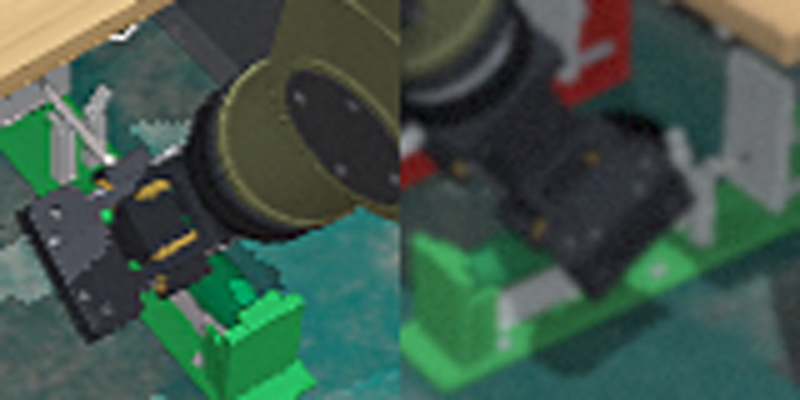

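{"op": "send_rows", "data": {
  "motion": [
    [[0,0,0,-0.04,0.07,0,1],[0,0,0,-0.12,-0.07,0,1],[0,0,0,-0.13,-0.07,0,1],[0,0,0,-0.13,-0.08,0,1],[0,0,0,-0.12,-0.07,0,1]]
  ]
}}

```text
clock: 33.33
tool_pos: [0.634, -0.1556, 0.05]
eef_rot: [-0.677, -0.205, -0.163, 0.688]
contact_force: [-0.8, -0.6, 4.0]
opening: 0.303
```

```bash
python3 - <<'E'
from go import *
rel('green',h=.0107)
E
```

```text
t 33.33 rel to seat-grasp: along 0.9 lat -2.0 up 0.1 mm F [-0.804 -0.647  3.967] turn [-0.001  0.    -0.002] open 0.303
```

{"op": "send_rows", "data": {
  "motion": [
    [[0,0,0,0,0,0,0.3],[0,0,0,0,0,0,0],[0,0,0,0,0,0,-0.3],[0,0,0,0,0,0,-0.4],[0,0,0,0,0,0,-0.4]]
  ]
}}

```text
clock: 33.75
tool_pos: [0.634, -0.1545, 0.0486]
eef_rot: [-0.677, -0.205, -0.162, 0.688]
contact_force: [0.1, -0.9, -0.7]
opening: 0.63
```

{"op": "send_rows", "data": {
  "motion": [
    [[0,0,0,0,-0.5,0,-0.4],[0,0,0,0,-0.9,0,-0.4],[0,0,0,0,-0.9,0,-0.4],[0,0,0,0,-0.9,0,-0.4],[0,0,0,-0.3,-0.9,0,-0.4]]
  ]
}}

```text
clock: 34.17
tool_pos: [0.5882, -0.1575, 0.1185]
eef_rot: [-0.677, -0.206, -0.162, 0.688]
contact_force: [0.7, 0.5, -0.3]
opening: 0.698
```

{"op": "send_rows", "data": {
  "motion": [
    [[0,0,0,-0.5,-0.8,-0.3,-0.4],[0,0,0,-0.5,-0.8,-0.3,-0.4],[0,0,0,-0.5,-0.8,-0.3,-0.4],[0,0,0,-0.5,-0.8,-0.3,-0.4],[0,0,0,-0.3,-0.8,-0.3,-0.4]]
  ]
}}

```text
clock: 34.58
tool_pos: [0.5079, -0.1927, 0.1634]
eef_rot: [-0.677, -0.204, -0.161, 0.689]
contact_force: [0.4, -0.5, -0.1]
opening: 0.699
```

```bash
python3 - <<'E'
from go import *
rel('green',h=.0107)
from h import *
s2=snap('side'); s=snap('top'); import pickle; pickle.dump({'side':s2,'top':s},open('S3.pkl','wb'))
cv2.imwrite('pics/h1.png',cv2.resize(s2['img'][195:295,215:345,::-1],None,fx=6,fy=6,interpolation=cv2.INTER_CUBIC))
cv2.imwrite('pics/h2.png',cv2.resize(s['img'][185:297,225:355,::-1],None,fx=5.3,fy=5.3,interpolation=cv2.INTER_CUBIC))
E
```

```text
t 34.58 rel to seat-grasp: along -127.3 lat -31.2 up 113.5 mm F [ 0.442 -0.515 -0.082] turn [0.    0.    0.001] open 0.699
```

View pics/h1.png

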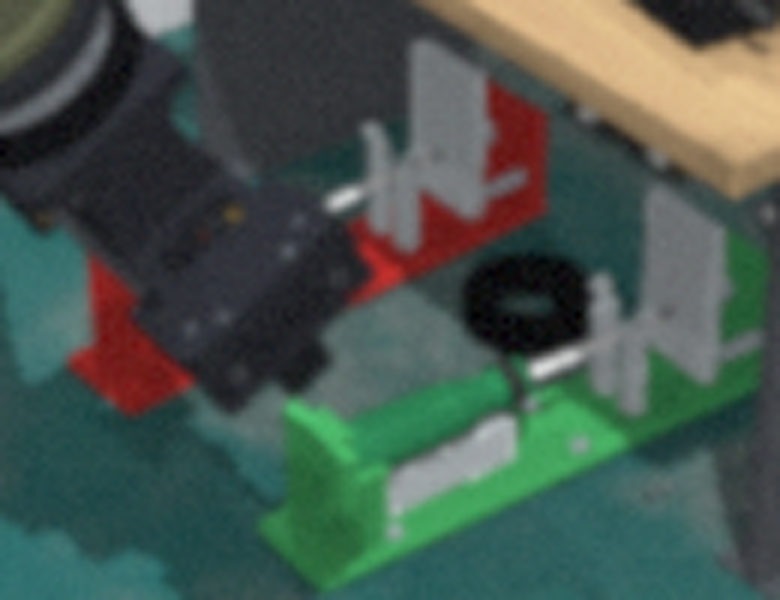

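View pics/h2.png

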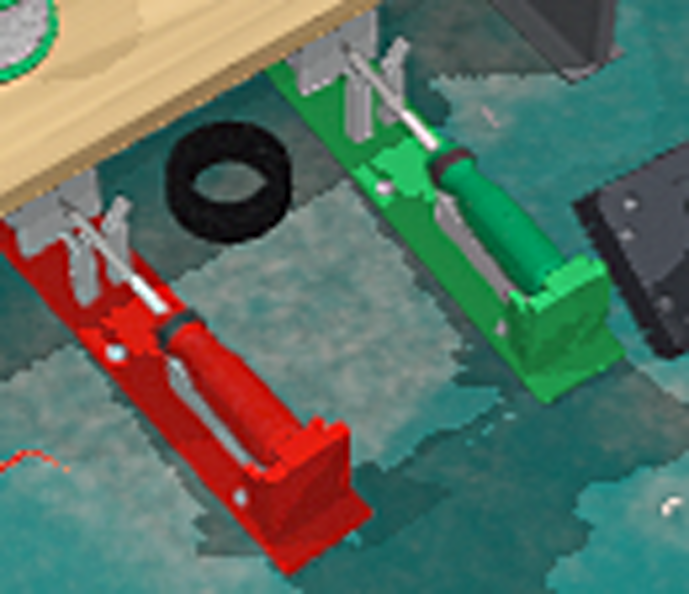

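```bash
python3 - <<'E'
import pickle,numpy as np,cv2
from h import proj,tri
A=pickle.load(open('S0.pkl','rb'));B=pickle.load(open('S3.pkl','rb'));C=pickle.load(open('S1.pkl','rb'))
def ring(im,x0,y0,x1,y1):
    a=im[y0:y1,x0:x1].astype(int); m=(a.max(2)<75); ys,xs=np.nonzero(m); return np.array([xs.mean()+x0,ys.mean()+y0,m.sum()]).round(2)
def white(im,x0,y0,x1,y1):
    a=im[y0:y1,x0:x1].astype(int); m=(a.min(2)>165); ys,xs=np.nonzero(m); return np.array([xs.mean()+x0,ys.mean()+y0,m.sum()]).round(2)
for nm,n,b in(('red cradle','top',(252,240,268,252)),('green cradle','top',(303,208,320,222)),('green cradle','side',(295,250,306,266))):
    print(nm,n,'ring before',ring(A[n]['img'],*b),'after',ring(B[n]['img'],*b))
b=(260,222,276,236); print('red cradle side ring before',ring(A['side']['img'],*b),'S1',ring(C['side']['img'],*b),ring(B['side']['img'],*b))
for nm,b in(('red',(244,232,256,245)),('green',(296,200,308,213))):
    print('shaft white top',nm,white(A['top']['img'],*b),white(B['top']['img'],*b))
# bystander check: diff of images
for n,boxes in(('top',{'shelf items':(200,120,340,205),'tape':(254,205,284,232),'bottle':(165,295,205,350),'meter':(375,180,440,240)}),):
    for k,(x0,y0,x1,y1) in boxes.items():
        d=np.abs(A[n]['img'][y0:y1,x0:x1].astype(int)-B[n]['img'][y0:y1,x0:x1]).max(2); print(k,'changed px frac',(d>60).mean().round(3))
p=proj(A['top'],[[.6,0,.0435],[.602,0,.0435],[.604,0,.0435]]); print('px per 2mm along',p[1]-p[0])
E
```

```text
red cradle top ring before [257.77 246.36  22.  ] after [257.21 246.5   14.  ]
green cradle top ring before [308.65 214.8   20.  ] after [308.45 214.8   20.  ]
green cradle side ring before [300.25 252.19  48.  ] after [300.21 252.68  57.  ]
red cradle side ring before [267.44 223.89  45.  ] S1 [266.85 224.95  84.  ] [265.99 228.38 169.  ]
shaft white top red [252. 240.  17.] [250.14 237.93  28.  ]
shaft white top green [303.43 208.71  14.  ] [302.05 207.3   20.  ]
shelf items changed px frac 0.0
tape changed px frac 0.0
bottle changed px frac 0.014
meter changed px frac 0.355
px per 2mm along [-0.40966967 -0.62746498]
```

```bash
python3 - <<'E'
import pickle,cv2
B=pickle.load(open('S3.pkl','rb')); cv2.imwrite('pics/full.png',cv2.hconcat([B['top']['img'][100:,150:,::-1],B['side']['img'][100:,170:,::-1]]))
E
```

```text
(no output)
```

View pics/full.png

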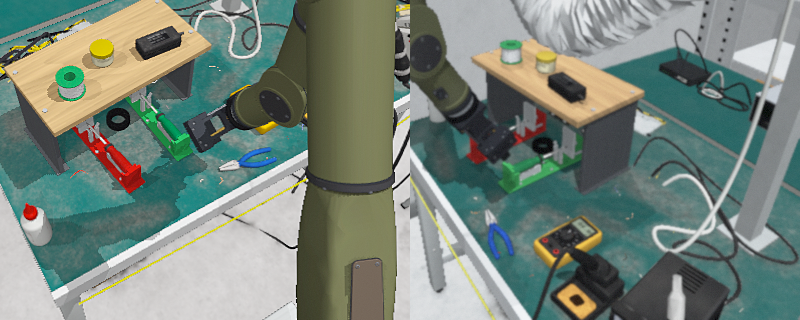

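Everything is in place. The multimeter is only hidden by the arm in the top view, and the side view shows it where it started. The hand is clear at z = 0.16 m, so I'm handing in.

```bash
python3 -c "
from plant import job,get_state
print(get_state()['qd'],get_state()['contact_force']); print(job.finish_job())"
```

```text
[-0.04166285  0.04204359 -0.02810308 -0.05451683 -0.02653816  0.02754353
  0.00200979] [-0.06903514 -0.61456424  0.37221422]
the job is handed in; nothing more can be done
None
```

I swapped the two screwdrivers and handed the job in at about 35 s of the 72 s allowed. The red one lies in the red cradle and the green one in the green cradle; `finish_job` reports no verdict.

**What I did:** I took the green driver out and laid it on the bench between the cradles. I then moved the red driver straight into the red cradle and put the green one into the green cradle. Each was pushed back against the spring, lowered, and let forward under the hook.

**Checks that agreed:**
- **Seating:** in both views the shafts are in the forks and the butts under the hooks. The black rings sit within about 1 mm of where the original seated drivers' rings were, in the top view for both cradles and the side view for the green one.
- **Height:** with each driver down, the hand read within 0.5 mm of its planned seated height.
- **Other things:** the items on the shelf and the tape show no change in the top view, and the bottle almost none. The arm hid the multimeter there; by eye in the side view it had not moved.
- **Hand:** it was clear of everything, with a force reading under 1 N at hand-in.

**Checks that disagreed or could not be made:**
- **Side view of the red ring:** the hand hid it in the last picture, so that comparison is unusable. An earlier picture, taken just after seating, matched to about 1 pixel.
- **Grip slips:** the green driver tipped about 24° in the grip as it came out, and I levelled it on the bench. It reached the cradle wall about 3 mm earlier than measured.
- **Camera offset:** hand and camera positions differed by about 2 mm sideways, the same at both cradles.
- **Start:** my first approach ran the wrist up against its joint limits, so I had to turn it round to the other configuration before the first grasp.

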